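# Make up a stack of reed-rack blanks in the drilling jig

### The job

Make the drilling jig ready for the pillar drill: press the wooden backing block flush into the pocket in the jig's raised bed, then stack every white blank on the bed with the steel drill plate, grip bar up, as the topmost. Tap the open sides of the stack until all the blanks and the drill plate stand edge to edge, touching the two side pins and the end pin, and leave the other things on the bench where they are.

Things in the scene. Friction and masses are not known exactly. Their poses are not given: they have to be found in the camera images.
- jig: drilling jig, fixed: a dark steel base plate 130 (x) by 100 (y) by 12 mm; on it an aluminium bed 80 (x) by 36 (y) mm, its top 44 mm above the bench, narrower than the blanks, so that they overhang it all round; two locating pins on its +y side, one at its +x end; -x and -y sides open. Origin at the centre of the base plate's underside, axes along its sides
- jig_home (a point): centre of the mouth of the pocket in the bed's top, level with that top, 44 mm above the bench; axes as the jig's. The pocket is 64 (x) by 24 (y) mm, 14 mm deep, mouth slightly chamfered. A blank or drill plate that touches all three pins is square with the jig and centred on the vertical line through this point
- side_pin1 (a point): top of a side pin: upright steel pin 8 mm thick, its top 83 mm above the bench, its axis 36 mm to the -x side and 28 mm to the +y side of jig_home in the jig's axes
- side_pin2 (a point): top of the other side pin, alike, 36 mm to the +x side and 28 mm to the +y side of jig_home
- end_pin (a point): top of the end pin, alike, 49 mm to the +x side of jig_home, on the jig's x axis
- backing: backing block of pale wood, 60 (x) by 20 (y) by 13.5 mm (z), 20 g. Origin at the centre of the underside; x along its length. It drops with 2 mm play all round into the pocket of the jig's bed, and is fully home when its underside is 14 mm below the bed's top
- blank1: white acetal blank, a flat plate 90 (x) by 48 (y) by 6 mm thick (z), 40 g; all blanks are alike. Three to five are present, lying flat anywhere round the jig; absent ones read None. Origin at the centre of the underside; x along the 90 mm length
- blank2: white acetal blank, a flat plate 90 (x) by 48 (y) by 6 mm thick (z), 40 g; all blanks are alike. Three to five are present, lying flat anywhere round the jig; absent ones read None. Origin at the centre of the underside; x along the 90 mm length
- blank3: white acetal blank, a flat plate 90 (x) by 48 (y) by 6 mm thick (z), 40 g; all blanks are alike. Three to five are present, lying flat anywhere round the jig; absent ones read None. Origin at the centre of the underside; x along the 90 mm length
- blank4: white acetal blank, a flat plate 90 (x) by 48 (y) by 6 mm thick (z), 40 g; all blanks are alike. Three to five are present, lying flat anywhere round the jig; absent ones read None. Origin at the centre of the underside; x along the 90 mm length
- blank5: white acetal blank, a flat plate 90 (x) by 48 (y) by 6 mm thick (z), 40 g; all blanks are alike. Three to five are present, lying flat anywhere round the jig; absent ones read None. Origin at the centre of the underside; x along the 90 mm length
- drill_plate: steel drill plate, 90 (x) by 48 (y) by 8 mm, about 270 g, with six small brass-rimmed drill bushes and, standing along the middle of its top, a black grip bar 50 (x) by 12 (y) mm that rises from 8 to 32 mm above the underside. Origin at the centre of the underside; x along the 90 mm length
- ferrule: bystander: nickel-silver ferrule, an upright tube 29 mm across and 30 mm high; origin at the centre of its foot
- reed_cap: bystander: ebony reed cap, upright, 29 mm across and 49 mm high; origin at the centre of its foot
- pliers: bystander: round-nose pliers lying flat, 130 mm long, 12 mm high; origin under the pivot
- tin: bystander: tin reed box with a dented lid, 78 by 113 by 33 mm; origin at the centre of its underside
- thread_spool: bystander: small wooden spool, upright, 34 mm across and 36 mm high; origin at the centre of its foot
- wax: bystander: lump of beeswax 50 by 30 by 18 mm; origin at the centre of its underside
Mind the look-alikes: they are no part of the job. Leave any orange or yellow look-alike of the blank2 alone.

How it is judged:
By the outcome, as a careful person would: the job done as asked, in the order asked, and still so for the second after the job is handed in, with the robot touching nothing.
Of blank1, blank2, blank3, blank4, blank5 only 3 to 5 are there at a start; the rules pass over those that are not, and their reading is None.
At some moment in a run one of backing, drill_plate may be knocked a few centimetres aside while the robot is not near it.
It also fails if it takes over 210 s, if anything falls off the work surface, if the arm or the gripper's body presses on something with over 40 N, if the wrist force passes 120 N, or if a joint passes its speed limit or range.

### The arm

A 6-joint arm with a two-finger parallel gripper is mounted at the origin on the work surface. World frame = base frame: x ahead of the robot, y to its left, z up, the work surface at z = 0. Lengths are in m, angles in degrees, forces in N, time in s.
With the tool pointing down it reaches from about 0.35 to 1 m from the base axis. Payload 7.1 kg.
Tool frame: the origin (TCP) lies midway between the tips of the shut fingers; the grasp point (between the pads) lies 19 mm behind it; x points along the fingers, y is the direction in which the jaws open and shut, and the axes are right-handed (so a half turn about x gives the same grasp; the last joint's range is limited). The gripper opens to 85 mm and grips with 20 to 120 N. Pads are 22 mm wide; open, the fingers measure 114 mm over their backs; the gripper's body (76 mm by 85 mm) begins 54 mm behind the grasp point. The pads swing forward as they close: fully open they stand 13 mm farther back than shut.
Start: joints at [-66.75, 24.242, 93.386, -0, 62.372, -1.089], TCP at [0.258, -0.569, 0.231] pointing down, gripper open.
Joint ranges: [-172.04, 172.04], [-51.8, 120.97], [4.93, 147.93], [-75.15, 255.16], [6.16, 154.13], [-145.62, 145.62]. Speed limits (degrees/s): [136.94, 136.94, 172.46, 180, 180, 180].

### API

Orientations are given as a 3x3 rotation matrix whose columns are the frame's x, y, z axes.
In Python, from station import read_state, vision, ticket gives the robot as it stands.
- The arm moves only by the shell command python3 -m jog 'ROWS' [FORCE]. ROWS is text: rows parted by semicolons, each of 7 numbers parted by spaces: the closure in counts, from 0 (fully open) to 255 (shut), then the shift along the world's x, y, z in m, then the turn, a rotation vector about the world's x, y, z in rad. In form: claw dx dy dz wx wy wz; .... A call has 1 to 10 rows; each row shifts and turns the commanded pose from where the row before left it; what a row does not reach is not made up. A row lasts 1/8 s, in which the tool goes at most 62.5 mm and 10.7 degrees, less where a joint would pass 70% of its speed; a pose out of reach is approached as far as the arm can. A call with a gripper value outside its range is refused whole. The fingers move at their own pace and stop on an object; FORCE is the grip in N (left out, the last holds). Time passes only in rows, so rows that do not move let the fingers close. It gives the time, the measured TCP pose, the force and the opening at its end, in the units of the state.
- read_state(): the state, without advancing time (a new reading comes with each control period).
- vision.grab_frame(name): name is "side" or "top"; returns a dict with "frame" (384x512x3 uint8, red, green, blue), "fx", "fy", "cx", "cy" (pixels), "R" (3x3) and "t" (3): a world point X has camera coordinates R X + t. Camera axes: x right, y down, z forward; pixel columns grow to the right and rows downward; lengths in m; the calibration is good to about 2 mm. A picture is of the moment at which its call begins. There is no depth.
- ticket.job_done(): hands the job in, once; it reports no verdict.
The state is a dict: "t": time; "q": joint angles; "joint_velocities": joint speeds; "tau": joint torques, N m; "tool_pos": TCP position; "ee_rot": TCP orientation; "force": force on the tool from outside, world axes, zero at the start; "ft_torque": the same for the moment, N m; "opening": finger opening in m.
Only numpy, scipy, OpenCV 4.12 (cv2) and the standard library are available. Lean on these libraries where they do the work, as an engineer would, in place of code of your own. Each camera call takes 0.05 s, during which the arm holds its last target.

## Working session

There is one attempt and no reset: what is moved stays moved. The work goes in short steps, Python scripts to look and compute and a shell command to move; the robot and the scene stay as the last step left them, time stands still between calls to the robot, and variables do not carry over. Pictures are saved under pics/ and viewed, and the job is handed in when it is done.

```bash
ls; mkdir -p pics; python3 - <<'E'
from station import read_state, vision, ticket
import cv2, json
s=read_state(); print(s)
for n in("top","side"):
    f=vision.grab_frame(n); cv2.imwrite(f"pics/{n}0.png",f["frame"][...,::-1]); print(n,{k:f[k] for k in f if k!="frame"})
E
```

```text
pics
{'t': 0.0, 'q': array([-6.67508610e+01,  2.42855667e+01,  9.34325384e+01, -8.90518595e-05,
        6.23734942e+01, -1.08871970e+00]), 'joint_velocities': array([ 0.07420853,  0.05765429,  0.06404775,  0.01254321, -0.03543035,
       -0.09609023]), 'tau': array([ 2.90881049e-03, -5.57372296e+01, -2.81737876e+01,  7.08921050e-06,
        7.22075289e-03, -5.13978875e-05]), 'tool_pos': array([ 0.25737212, -0.56892853,  0.23052575]), 'ee_rot': array([[-6.32323662e-04,  4.12116640e-01, -9.11130877e-01],
       [ 1.46834559e-03, -9.11129695e-01, -4.12117124e-01],
       [-9.99998722e-01, -1.59844641e-03, -2.90007831e-05]]), 'force': array([ 0.16265574, -0.18147541, -0.62607384]), 'ft_torque': array([ 0.00291305, -0.02642339,  0.00728099]), 'opening': 0.0855276031736807}
top {'fx': 361.3067586886538, 'fy': 361.3067586886538, 'cx': 246.94427234620596, 'cy': 189.72487755062446, 'R': array([[ 1.49297736e-04, -9.99741816e-01, -2.27217925e-02],
       [-9.81247763e-01,  4.23317965e-03, -1.92704196e-01],
       [ 1.92750629e-01,  2.23244784e-02, -9.80993788e-01]]), 't': array([0.00690308, 0.58202782, 0.97002898])}
side {'fx': 421.0281119222493, 'fy': 421.0281119222493, 'cx': 261.1216498693616, 'cy': 190.18589679642815, 'R': array([[-0.76432968, -0.64471949,  0.0117013 ],
       [-0.42520239,  0.4902789 , -0.76080847],
       [ 0.48477115, -0.58648392, -0.64887098]]), 't': array([0.44987881, 0.29925321, 0.86294721])}
```

View pics/top0.png

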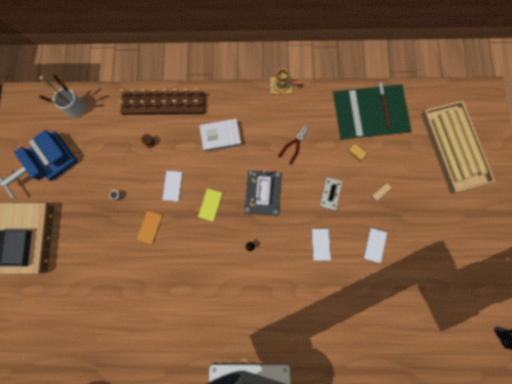

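View pics/side0.png

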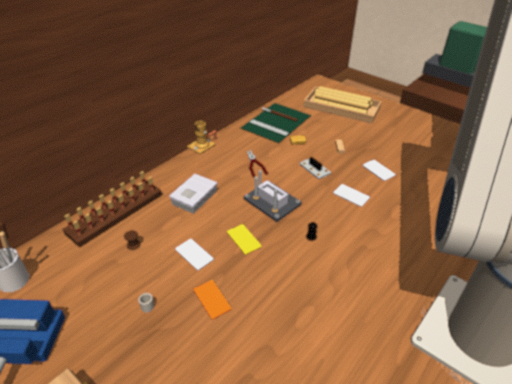

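The top view shows three white blanks at (173,186), (321,244) and (375,245). The orange (150,227) and yellow (210,205) plates are look-alikes. The drill plate is at (331,193), the jig at (264,193), the backing block at (382,192), the wax at (358,152), and the white tin at (220,135). Next I'll take close crops.

```bash
cat > h.py <<'E'
import numpy as np, cv2
from station import read_state, vision, ticket
def grab(n):
    f=vision.grab_frame(n); f["bgr"]=np.ascontiguousarray(f["frame"][...,::-1]); return f
def ray(f,uv,z):
    uv=np.atleast_2d(np.asarray(uv,float))
    d=np.c_[(uv[:,0]-f["cx"])/f["fx"],(uv[:,1]-f["cy"])/f["fy"],np.ones(len(uv))]@f["R"]
    c=-f["R"].T@f["t"]
    s=(z-c[2])/d[:,2]
    return c+s[:,None]*d
def proj(f,X):
    X=np.atleast_2d(X); c=X@f["R"].T+f["t"]
    return np.c_[f["fx"]*c[:,0]/c[:,2]+f["cx"],f["fy"]*c[:,1]/c[:,2]+f["cy"]]
def tri(f1,p1,f2,p2):
    P=[np.diag([1,1,1.])@np.array([[f["fx"],0,f["cx"]],[0,f["fy"],f["cy"]],[0,0,1]])@np.c_[f["R"],f["t"]] for f in(f1,f2)]
    X=cv2.triangulatePoints(P[0],P[1],np.array(p1,float).reshape(2,1),np.array(p2,float).reshape(2,1))
    return (X[:3]/X[3]).ravel()
def crop(f,u,v,w,h,k,name):
    c=f["bgr"][max(v,0):v+h,max(u,0):u+w]; cv2.imwrite("pics/"+name+".png",cv2.resize(c,None,fx=k,fy=k,interpolation=cv2.INTER_CUBIC))
E
python3 - <<'E'
from h import *
t=grab("top"); s=grab("side")
crop(t,235,140,165,125,4.8,"c_top"); crop(s,230,125,175,120,4.5,"c_side")
E
```

```text
(no output)
```

View pics/c_top.png

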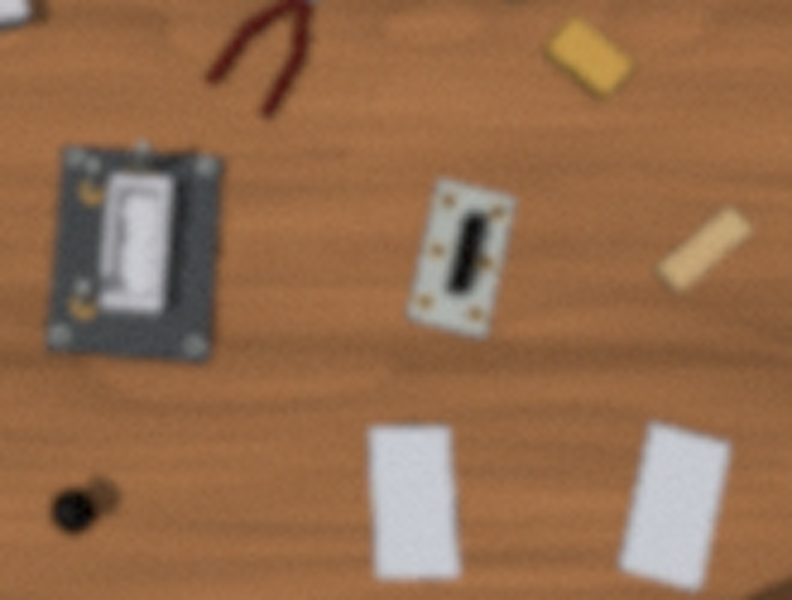

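View pics/c_side.png

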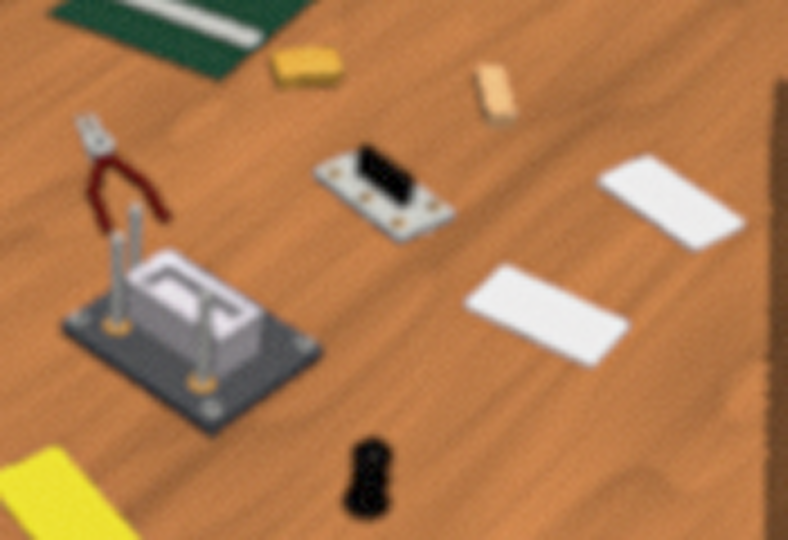

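The crops show the jig with its two side pins on world +y (image left) and the end pin on +x, so its yaw is small. The backing block is the pale bar at about (382,192), and the wax is the yellower lump at (358,152). Next I'll measure poses and heights from the two views.

```bash
cat >> h.py <<'E'
def masks(f,kind):
    hsv=cv2.cvtColor(f["bgr"],cv2.COLOR_BGR2HSV).astype(int); H,S,V=hsv[...,0],hsv[...,1],hsv[...,2]
    if kind=="white": m=(S<50)&(V>150)
    if kind=="light": m=(S<60)&(V>120)
    if kind=="wood": m=(H>=10)&(H<=20)&(S<135)&(V>175)
    if kind=="orange": m=(H>=5)&(H<=16)&(S>210)&(V>200)
    if kind=="yellow": m=(H>=25)&(H<=35)&(S>150)
    return m.astype(np.uint8)*255
def blobs(m,box=None,amin=25):
    if box is not None:
        k=np.zeros_like(m); u,v,w,h=box; k[v:v+h,u:u+w]=m[v:v+h,u:u+w]; m=k
    cs,_=cv2.findContours(m,cv2.RETR_EXTERNAL,cv2.CHAIN_APPROX_NONE)
    return sorted([c for c in cs if cv2.contourArea(c)>=amin],key=cv2.contourArea,reverse=True)
def up(f,k=4):
    g=dict(f); g["bgr"]=cv2.resize(f["bgr"],None,fx=k,fy=k,interpolation=cv2.INTER_CUBIC)
    g["fx"]*=k; g["fy"]*=k; g["cx"]=(g["cx"]+.5)*k-.5; g["cy"]=(g["cy"]+.5)*k-.5; return g
def rect(f,c,z):
    P=ray(f,c.reshape(-1,2),z)[:,:2]
    r=cv2.minAreaRect((P*1000).astype(np.float32)); (cx,cy),(a,b),an=r
    if a<b: a,b,an=b,a,an+90
    return np.array([cx,cy]),a,b,(an+90)%180-90   # mm, yaw of long axis
E
python3 - <<'E'
from h import *
t=up(grab("top")); s=up(grab("side"))
np.set_printoptions(precision=1,suppress=True)
for f,n,box in((t,"top",(150*4,160*4,250*4,110*4)),(s,"side",(160*4,120*4,250*4,180*4))):
    for k,z in(("white",.006),("light",.006),("wood",.0135),("orange",.006),("yellow",.006)):
        for c in blobs(masks(f,k),box,500)[:6]:
            M=cv2.moments(c); ctr=np.array([M['m10'],M['m01']])/M['m00']
            print(n,k,(ctr/4), *rect(f,c,z), "cen",ray(f,ctr,z)[0]*1000)
E
```

```text
top white [375.5 245.4] [ 428.6 -361.7] 92.46210479736328 50.60903549194336 -15.839508056640625 cen [ 428.3 -361.6    6. ]
top white [321.  244.6] [ 431.5 -206. ] 91.84140014648438 51.30625534057617 1.1101462841033936 cen [ 430.9 -205.9    6. ]
top white [172.2 185.9] [606.2 232.3] 92.03628540039062 50.582420349121094 -5.702659606933594 cen [605.7 232.6   6. ]
top white [263.7 190. ] [591.  -40.3] 83.72620391845703 37.06993103027344 -4.0289154052734375 cen [592.  -41.9   6. ]
top white [330.  193.6] [ 580.4 -241.2] 90.887939453125 48.88819122314453 -14.415863037109375 cen [ 580.2 -238.3    6. ]
top light [375.5 245.4] [ 428.7 -361.7] 93.3543701171875 51.68017578125 -15.748016357421875 cen [ 428.4 -361.7    6. ]
top light [321.  244.6] [ 431.5 -205.9] 92.25432586669922 51.79854202270508 1.2490367889404297 cen [ 430.9 -205.9    6. ]
top light [172.4 185.9] [606.3 232. ] 93.08177947998047 52.250999450683594 -5.661865234375 cen [605.8 232.    6. ]
top light [331.  193.7] [ 580.3 -241.1] 92.49364471435547 50.2212028503418 -14.665695190429688 cen [ 579.9 -241.2    6. ]
top light [263.1 190
[... 2054 characters left out ...]
9] [ 423.  -352.5] 103.50218200683594 60.600372314453125 -18.521621704101562 cen [ 420.6 -364.2   13.5]
side wood [188.  193.5] [773.   98.2] 33.35005187988281 29.848772048950195 9.365933418273926 cen [773.4  98.3  13.5]
side wood [340.2 145.4] [ 581.1 -385. ] 65.60169219970703 21.675451278686523 -48.77519226074219 cen [ 580.  -384.2   13.5]
side wood [190.9 181.9] [804.   63.6] 147.26255798339844 78.80081939697266 67.63207244873047 cen [805.2  58.2  13.5]
side orange [208.9 292.2] [492.9 291.7] 61.588233947753906 46.37653350830078 -16.3094482421875 cen [497.4 288.5   6. ]
side yellow [244.1 239.1] [546.5 118.2] 91.50605773925781 48.528018951416016 -16.458343505859375 cen [545.  119.1   6. ]
```

```bash
python3 - <<'E'
from h import *
t=grab("top"); s=grab("side")
crop(t,236,164,56,56,10,"j_top"); crop(s,238,162,70,60,10,"j_side")
print(-t["R"].T@t["t"],-s["R"].T@s["t"])
E
```

```text
[ 0.38413877 -0.01721793  1.06390845] [0.052767   0.64943277 0.78235161]
```

View pics/j_top.png

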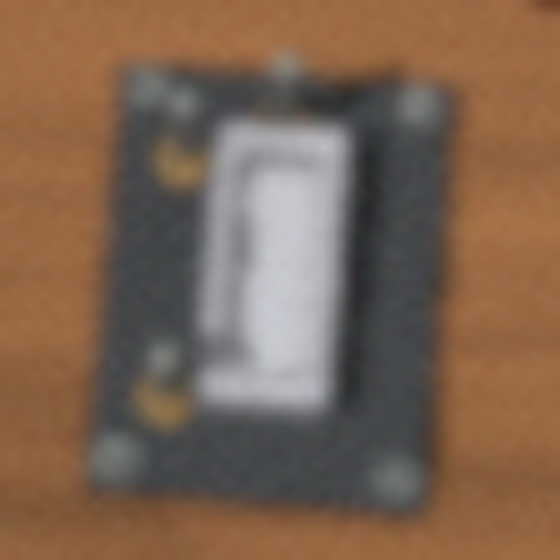

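View pics/j_side.png

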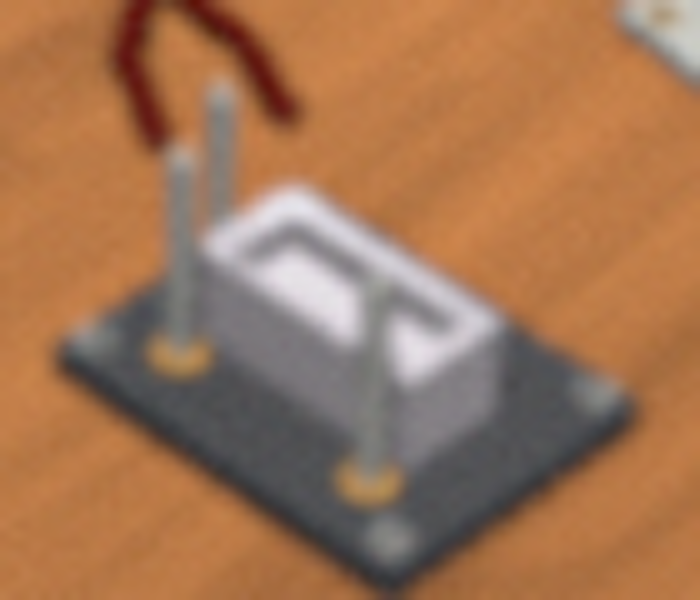

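```bash
python3 - <<'E'
from h import *
np.set_printoptions(precision=1,suppress=True)
t=grab("top"); s=grab("side")
T=lambda x,y:(236+(x+.5)/10-.5,164+(y+.5)/10-.5)
S=lambda x,y:(238+(x+.5)/10-.5,162+(y+.5)/10-.5)
pt={"++":(T(216,120),S(203,248)),"+-":(T(355,125),S(300,185)),"--":(T(330,412),S(503,322)),"-+":(T(195,402),S(402,388)),
"endpin":(T(288,62),S(222,90)),"side2":(T(183,100),S(180,155)),"side1":(T(162,357),S(376,283))}
for k,(a,b) in pt.items():
    z=.083 if "p" in k or "s" in k else .044
    print(k,tri(t,a,s,b)*1000, ray(t,a,z)[0]*1000, ray(s,b,z)[0]*1000)
# base
for f,n in((up(t),"top"),(up(s),"side")):
    hsv=cv2.cvtColor(f["bgr"],cv2.COLOR_BGR2HSV); m=((hsv[...,1]<100)).astype(np.uint8)*255
    b=(236*4,164*4,56*4,56*4) if n=="top" else (240*4,172*4,64*4,52*4)
    for c in blobs(m,b,5000): print(n,rect(f,c,.012))
E
```

```text
++ [624.3 -24.9  42.9] [626.3 -23.6  44. ] [621.6 -24.4  44. ]
+- [623.  -65.2  41. ] [624.6 -63.8  44. ] [618.9 -62.9  44. ]
-- [541.5 -55.4  42.3] [540.6 -55.6  44. ] [540.8 -53.6  44. ]
-+ [544.9 -16.6  42.7] [543.6 -17.2  44. ] [544.8 -15.1  44. ]
endpin [633.  -44.1  81.5] [633.6 -43.5  83. ] [630.9 -42.9  83. ]
side2 [622.3 -14.6  82.3] [622.8 -14.2  83. ] [621.1 -14.1  83. ]
side1 [550.   -8.3  81.8] [550.1  -8.1  83. ] [548.9  -7.3  83. ]
top (array([586. , -39.6]), 137.297119140625, 101.9969482421875, -4.5725250244140625)
side (array([603.9, -40.7]), 191.40736389160156, 113.5946273803711, -9.69403076171875)
```

```bash
python3 -m jog '0 .0407 .0228 -.0138 0 0 -.162;0 .0407 .0228 -.0138 0 0 -.162;0 .0407 .0228 -.0138 0 0 -.162;0 .0407 .0228 -.0138 0 0 -.162;0 .0407 .0228 -.0138 0 0 -.162;0 .0407 .0228 -.0138 0 0 -.162;0 .0407 .0228 -.0138 0 0 -.162;0 .0407 .0228 -.0138 0 0 -.162'; python3 - <<'E'
from h import *
s=read_state(); R=s["ee_rot"]; print(s["t"],s["tool_pos"],np.degrees(np.arctan2(R[1,1],R[0,1])),s["q"],s["force"])
t=grab("top"); d=grab("side"); 
h1=cv2.resize(t["bgr"][150:240,330:430],None,fx=4,fy=4); h2=cv2.resize(d["bgr"][90:180,290:390],None,fx=4,fy=4)
cv2.imwrite("pics/a1.png",np.hstack([h1,h2]))
E
```

```text
t: 1.5
tool_pos: [0.5846, -0.3862, 0.1205]
ee_rot: [[0.0, -0.768, -0.64], [-0.0, -0.64, 0.768], [-1.0, -0.0, -0.0]]
force: [0.4, -0.6, -0.9]
opening: 0.0858
1.5 [ 0.58456682 -0.38620569  0.12049964] -140.21858821913267 [-3.44234040e+01  3.75819059e+01  8.66973480e+01 -3.78322168e-03
  5.57080074e+01  1.05797315e+02] [ 0.38927512 -0.59830772 -0.91037079]
```

View pics/a1.png

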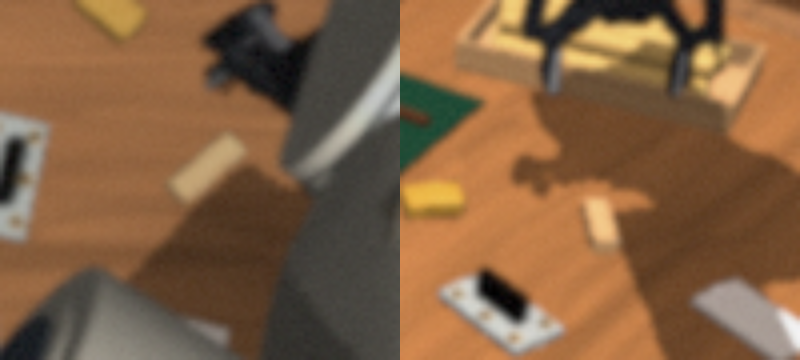

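```bash
python3 -m jog '0 -.001 -.0005 -.03 0 0 0;0 -.001 -.0005 -.03 0 0 0;0 0 0 -.03 0 0 0;0 0 0 -.015 0 0 0;0 0 0 -.0085 0 0 0;255 0 0 0 0 0 0;255 0 0 0 0 0 0;255 0 0 0 0 0 0;255 0 0 0 0 0 0;255 0 0 0 0 0 0' 30; python3 -m jog '255 0 0 0 0 0 0;255 0 0 0 0 0 0' ; python3 - <<'E'
from h import *
t=grab("top"); d=grab("side"); 
h1=cv2.resize(t["bgr"][150:240,330:430],None,fx=4,fy=4); h2=cv2.resize(d["bgr"][90:180,290:390],None,fx=4,fy=4)
cv2.imwrite("pics/a2.png",np.hstack([h1,h2]))
E
```

```text
t: 2.85
tool_pos: [0.5817, -0.3883, 0.0083]
ee_rot: [[0.001, -0.765, -0.644], [-0.001, -0.644, 0.765], [-1.0, -0.0, -0.001]]
force: [-0.6, 0.6, 6.0]
opening: 0.0188
t: 3.1
tool_pos: [0.5817, -0.3883, 0.0083]
ee_rot: [[0.001, -0.765, -0.644], [-0.001, -0.644, 0.765], [-1.0, -0.0, -0.001]]
force: [-0.5, 0.9, 6.2]
opening: 0.0187
```

View pics/a2.png

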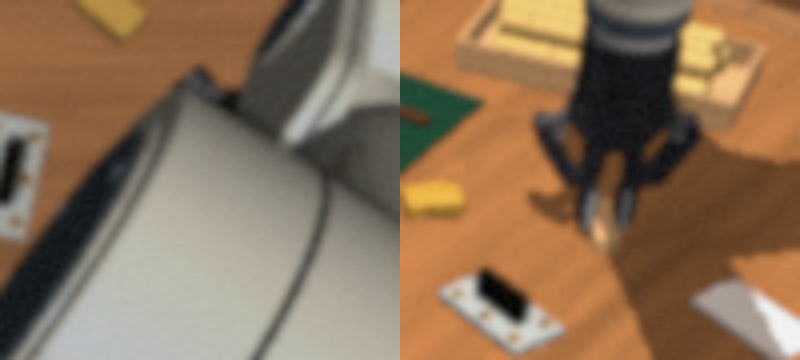

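```bash
python3 -m jog '255 0 0 .056 0 0 0;255 0 0 .056 0 0 0;255 0 .05 .002 0 0 .113;255 0 .05 0 0 0 .113;255 0 .05 0 0 0 .113;255 0 .05 0 0 0 .113;255 0 .05 0 0 0 .113;255 0 .05 0 0 0 .113;255 0 .049 0 0 0 .113;255 0 0 0 0 0 0' ; python3 - <<'E'
from h import *
s=read_state(); R=s["ee_rot"]; print(s["tool_pos"],np.degrees(np.arctan2(R[1,1],R[0,1])))
t=grab("top"); d=grab("side"); 
h1=cv2.resize(t["bgr"][150:240,220:320],None,fx=4,fy=4); h2=cv2.resize(d["bgr"][120:225,225:320],(400,360))
cv2.imwrite("pics/a3.png",np.hstack([h1,h2]))
E
```

```text
t: 4.45
tool_pos: [0.5809, -0.0361, 0.1214]
ee_rot: [[-0.0, -0.075, -0.997], [0.0, -0.997, 0.075], [-1.0, -0.0, 0.0]]
force: [-0.2, -0.8, 0.1]
opening: 0.0189
[ 0.58086092 -0.03608615  0.12136331] -94.32596089588985
```

View pics/a3.png

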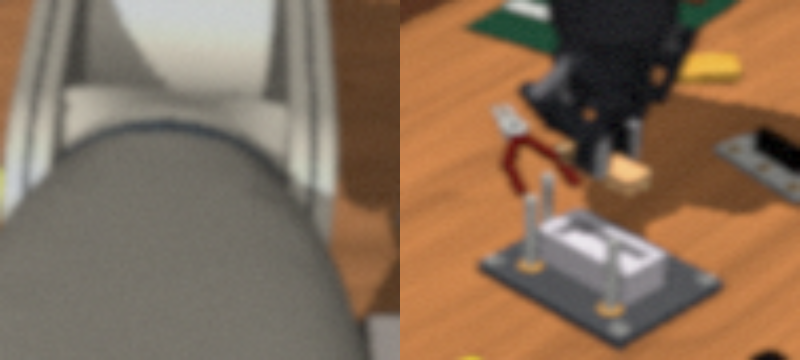

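```bash
python3 -m jog '255 .0025 -.0032 -.03 0 0 -.007;255 0 0 -.025 0 0 0;255 0 0 -.006 0 0 0;255 0 0 0 0 0 0' ; python3 - <<'E'
from h import *
s=read_state(); R=s["ee_rot"]; print(s["tool_pos"],np.degrees(np.arctan2(R[1,1],R[0,1])))
d=grab("side"); crop(d,245,140,70,60,10,"a4")
E
```

```text
t: 5.05
tool_pos: [0.5837, -0.0432, 0.0604]
ee_rot: [[-0.0, -0.089, -0.996], [-0.0, -0.996, 0.089], [-1.0, 0.0, 0.0]]
force: [0.1, 0.0, 0.5]
opening: 0.0189
[ 0.58369499 -0.04315193  0.0603955 ] -95.08371638618533
```

View pics/a4.png

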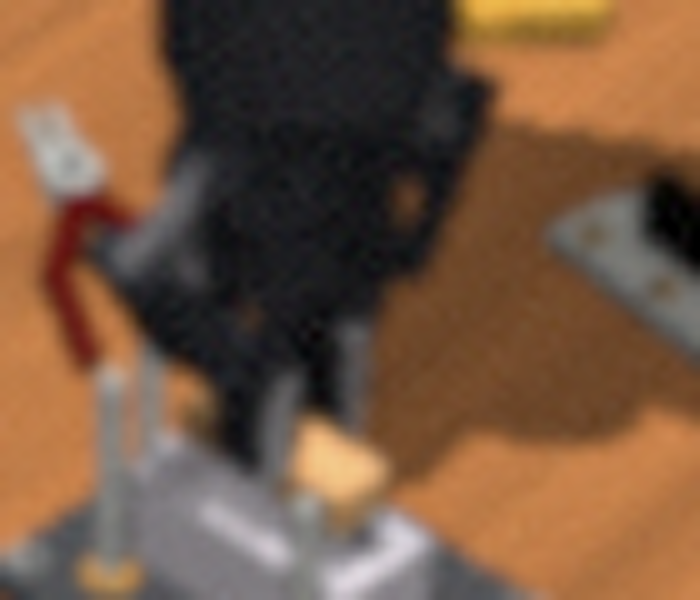

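```bash
python3 -m jog '255 -.0002 .0038 -.001 0 0 .005;255 0 0 0 0 0 0;255 0 0 0 0 0 0' ; python3 - <<'E'
from h import *
s=read_state(); R=s["ee_rot"]; print(s["tool_pos"],np.degrees(np.arctan2(R[1,1],R[0,1])))
d=grab("side"); crop(d,260,170,50,45,14,"a5")
E
```

```text
t: 5.48
tool_pos: [0.5838, -0.0383, 0.0599]
ee_rot: [[0.001, -0.082, -0.997], [-0.0, -0.997, 0.082], [-1.0, 0.0, -0.001]]
force: [-0.3, -0.4, -0.3]
opening: 0.0191
[ 0.58377618 -0.0382754   0.05990185] -94.68986652471818
```

View pics/a5.png

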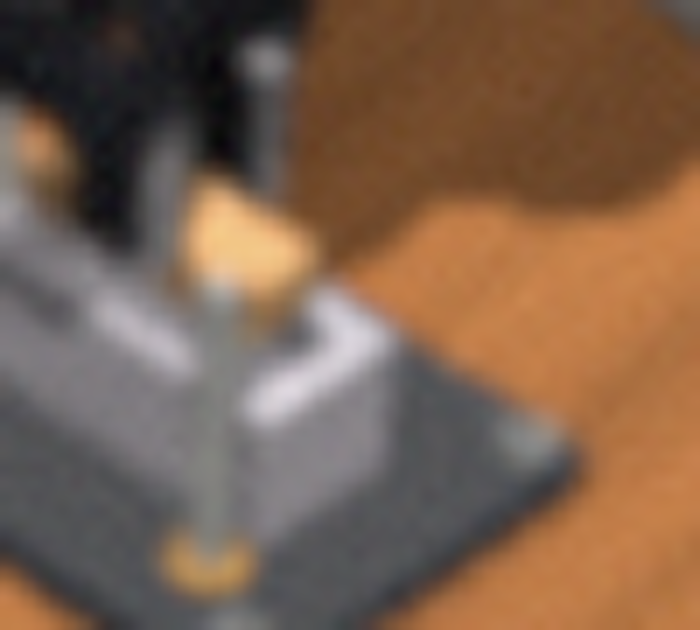

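```bash
python3 - <<'E'
from h import *
np.set_printoptions(precision=1,suppress=True)
d=grab("side"); Q=lambda x,y:(260+(x+.5)/14-.5,170+(y+.5)/14-.5)
a=np.radians(-4.7); U=np.array([np.cos(a),np.sin(a)]);V=np.array([-np.sin(a),np.cos(a)])
h=np.array([581.5,-39.0]) # home in side-camera frame
for n,p,z in(("blk --",Q(325,243),.0651),("blk -- bottom",Q(318,292),.0516),("bed --",Q(395,330),.044),("bed -+",Q(262,425),.044)):
    X=ray(d,p,z)[0][:2]*1000; print(n,X,"jig:",(X-h)@U,(X-h)@V)
E
```

```text
blk -- [554.  -46.7] jig: -26.813216120299003 -9.965497029627702
blk -- bottom [555.4 -47.5] jig: -25.275129709327633 -10.559805216933588
bed -- [542.6 -55.5] jig: -37.41643754913219 -19.657589173992932
bed -+ [544.9 -17.4] jig: -38.24033323935321 18.553730607570042
```

```bash
python3 -m jog '255 -.0008 -.0008 -.005 0 0 0;255 0 0 -.003 0 0 0;255 0 0 -.002 0 0 0;255 0 0 -.001 0 0 0;255 0 0 0 0 0 0' 
```

```text
t: 6.2
tool_pos: [0.5827, -0.0392, 0.0483]
ee_rot: [[-0.0, -0.082, -0.997], [0.0, -0.997, 0.082], [-1.0, 0.0, 0.0]]
force: [-0.0, 1.0, 1.0]
opening: 0.0188
```

```bash
python3 -m jog '255 0 0 -.002 0 0 0;255 0 0 0 0 0 0;150 0 0 0 0 0 0;150 0 0 0 0 0 0;150 0 0 0 0 0 0;150 0 0 .03 0 0 0;255 0 0 .02 0 0 0;255 0 0 0 0 0 0;255 0 0 0 0 0 0;255 0 0 0 0 0 0' ; python3 - <<'E'
from h import *
d=grab("side"); crop(d,245,160,65,55,12,"a6")
E
```

```text
t: 7.45
tool_pos: [0.582, -0.0392, 0.0955]
ee_rot: [[-0.002, -0.082, -0.997], [0.0, -0.997, 0.082], [-1.0, 0.0, 0.002]]
force: [-0.2, -0.5, -0.7]
opening: 0.0001
```

View pics/a6.png

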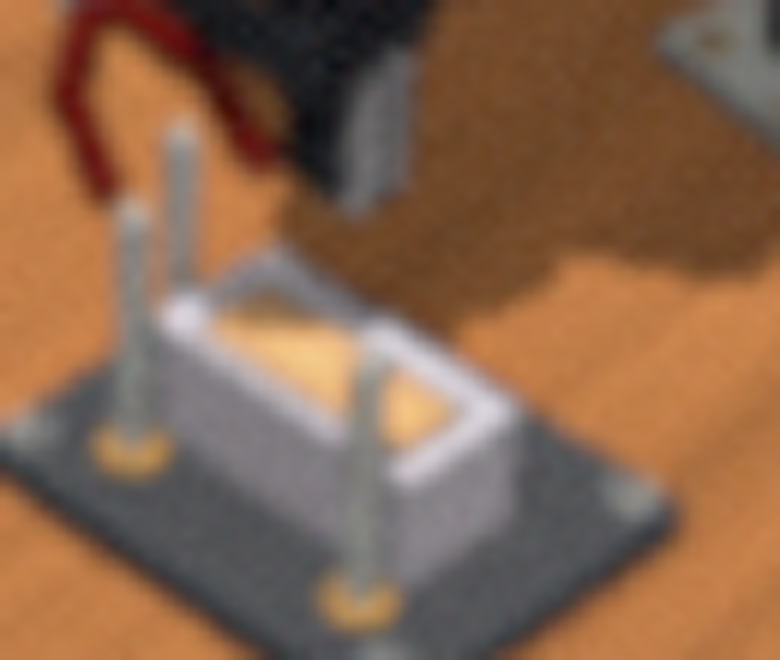

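The side crop shows the pale block lying level inside the pocket rim at about (276,190). I'll press it down with the shut tips.

```bash
python3 -m jog '255 0 0 -.03 0 0 0;255 0 0 -.015 0 0 0;255 0 0 -.005 0 0 0;255 0 0 -.002 0 0 0;255 0 0 0 0 0 0'; python3 -m jog '255 0 0 -.001 0 0 0;255 0 0 0 0 0 0' 
```

```text
t: 8.12
tool_pos: [0.5831, -0.0392, 0.0449]
ee_rot: [[0.001, -0.082, -0.997], [-0.0, -0.997, 0.082], [-1.0, -0.0, -0.001]]
force: [0.4, -1.1, -0.0]
opening: -0.0001
t: 8.38
tool_pos: [0.5829, -0.0392, 0.0438]
ee_rot: [[0.001, -0.082, -0.997], [-0.0, -0.997, 0.082], [-1.0, -0.0, -0.001]]
force: [0.5, 0.3, 0.1]
opening: 0.0001
```

```bash
python3 -m jog '255 0 0 -.001 0 0 0;255 0 0 -.001 0 0 0;255 0 0 0 0 0 0'; python3 -m jog '255 0 0 -.001 0 0 0;255 0 0 0 0 0 0' 
```

```text
t: 8.75
tool_pos: [0.583, -0.0392, 0.0435]
ee_rot: [[0.001, -0.082, -0.997], [-0.0, -0.997, 0.082], [-1.0, -0.0, -0.001]]
force: [-6.5, 0.3, 20.2]
opening: -0.0
t: 9.0
tool_pos: [0.583, -0.0392, 0.0434]
ee_rot: [[0.001, -0.082, -0.997], [-0.0, -0.997, 0.082], [-1.0, 0.0, -0.001]]
force: [-8.8, 0.7, 29.7]
opening: -0.0001
```

```bash
python3 -m jog '255 0 0 .045 0 0 0;255 0 0 .045 0 0 0;0 -.0304 -.0332 0 0 0 .0216;0 -.0304 -.0332 0 0 0 .0216;0 -.0304 -.0332 0 0 0 .0216;0 -.0304 -.0332 0 0 0 .0216;0 -.0304 -.0332 0 0 0 .0216;0 0 0 0 0 0 0;0 0 0 0 0 0 0' ; python3 - <<'E'
from h import *
d=grab("side"); crop(d,300,130,110,90,7,"b1")
c=blobs(masks(up(d),"white"),(1200,560,400,260),500)
for k in c: print(rect(up(d),k,.006))
s=read_state(); R=s["ee_rot"]; print(s["tool_pos"],np.degrees(np.arctan2(R[1,1],R[0,1])))
E
```

```text
t: 10.12
tool_pos: [0.4311, -0.2054, 0.1307]
ee_rot: [[0.001, 0.025, -1.0], [-0.0, -1.0, -0.025], [-1.0, 0.0, -0.001]]
force: [-0.2, 0.0, 0.0]
opening: 0.0854
(array([ 429.04736328, -204.20823669]), 93.32978057861328, 54.09320831298828, 2.3594467639923096)
(array([ 427.41983032, -361.49520874]), 91.61626434326172, 46.0716667175293, -14.968849182128906)
(array([ 578.36700439, -239.36288452]), 94.54414367675781, 51.059410095214844, -13.65185546875)
[ 0.43135535 -0.20505371  0.13062895] -88.51669367760464
```

View pics/b1.png

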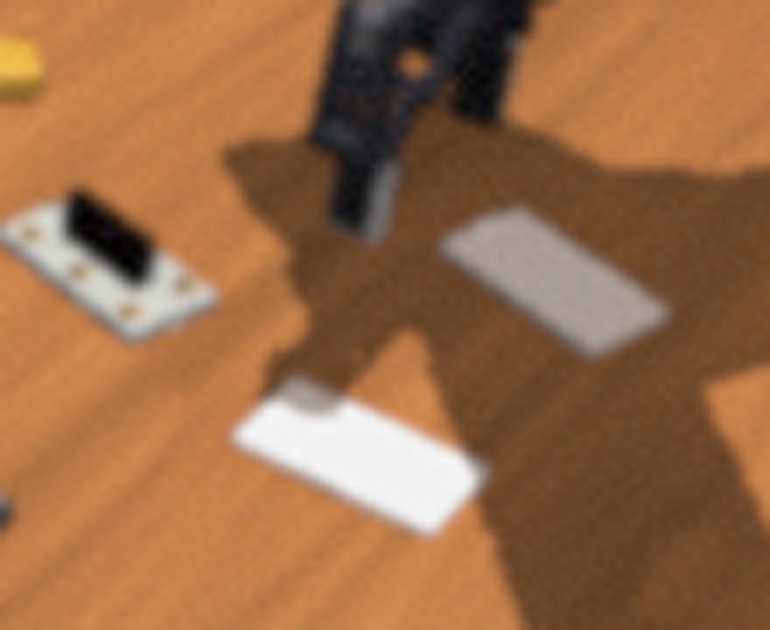

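The blank is at about (351,194) and still in place, with the gripper open above it. I'll descend and grip.

```bash
python3 -m jog '0 0 0 -.05 0 0 0;0 0 0 -.05 0 0 0;0 0 0 -.02 0 0 0;0 0 0 -.0095 0 0 0;255 0 0 0 0 0 0;255 0 0 0 0 0 0;255 0 0 0 0 0 0;255 0 0 0 0 0 0' 40; python3 -m jog '255 0 0 0 0 0 0'; python3 - <<'E'
from h import *
d=grab("side"); crop(d,300,130,110,90,7,"b2")
E
```

```text
t: 11.18
tool_pos: [0.4316, -0.2055, 0.0023]
ee_rot: [[0.002, 0.026, -1.0], [-0.001, -1.0, -0.026], [-1.0, 0.001, -0.002]]
force: [-0.3, 2.9, 4.9]
opening: 0.045
t: 11.3
tool_pos: [0.4316, -0.2055, 0.0023]
ee_rot: [[0.002, 0.026, -1.0], [-0.001, -1.0, -0.026], [-1.0, 0.001, -0.002]]
force: [0.1, 2.7, 4.8]
opening: 0.0453
```

View pics/b2.png

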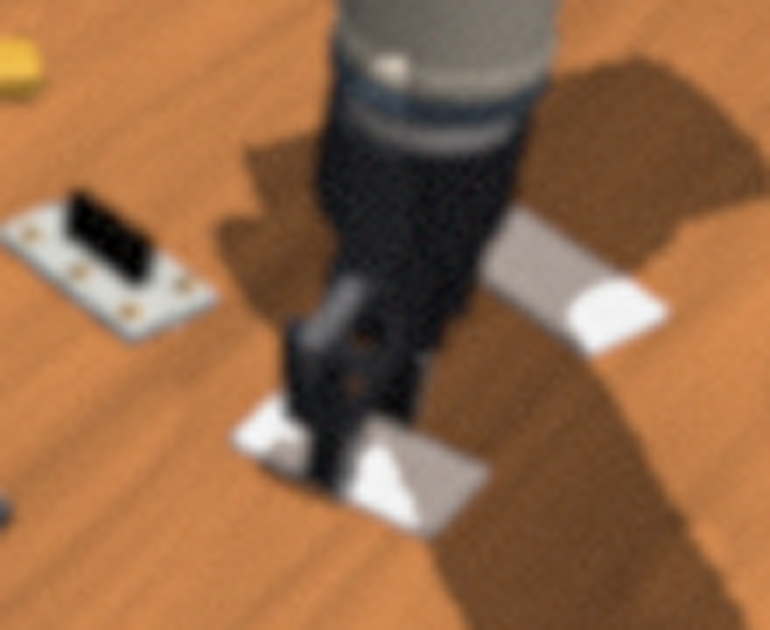

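```bash
python3 -m jog '255 0 0 .01 0 0 0;255 0 0 .04 0 0 0;255 0 0 .05 0 0 0;255 0 0 .03 0 0 0;255 0 0 0 0 0 0'; python3 - <<'E'
from h import *
d=grab("side"); crop(d,290,90,110,90,7,"b3")
E
```

```text
t: 11.98
tool_pos: [0.4324, -0.2061, 0.1341]
ee_rot: [[0.006, 0.026, -1.0], [-0.003, -1.0, -0.026], [-1.0, 0.003, -0.006]]
force: [0.9, -0.3, -1.8]
opening: 0.045
```

View pics/b3.png

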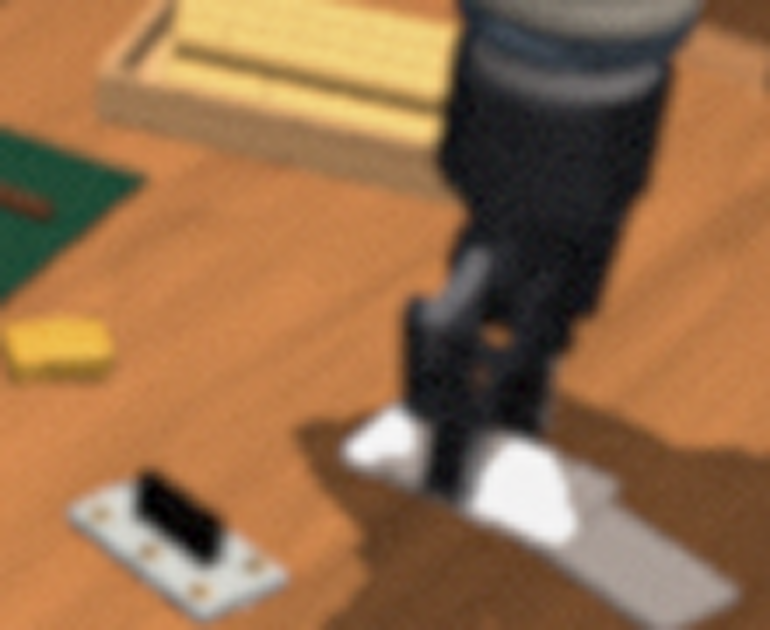

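```bash
python3 -m jog '255 .0298 .0329 0 0 0 -.0216;255 .0298 .0329 0 0 0 -.0216;255 .0298 .0329 0 0 0 -.0216;255 .0298 .0329 0 0 0 -.0216;255 .0298 .0329 0 0 0 -.0216;255 0 0 0 0 0 0;255 0 0 0 0 0 0'; python3 - <<'E'
from h import *
s=read_state(); R=s["ee_rot"]; print(s["tool_pos"],np.degrees(np.arctan2(R[1,1],R[0,1])))
d=grab("side"); crop(d,225,120,100,100,6,"b4")
E
```

```text
t: 12.9
tool_pos: [0.5782, -0.0408, 0.1296]
ee_rot: [[-0.003, -0.081, -0.997], [0.0, -0.997, 0.081], [-1.0, 0.0, 0.003]]
force: [-1.1, -0.2, -0.4]
opening: 0.0451
[ 0.57824982 -0.04076348  0.12956168] -94.6698618130661
```

View pics/b4.png

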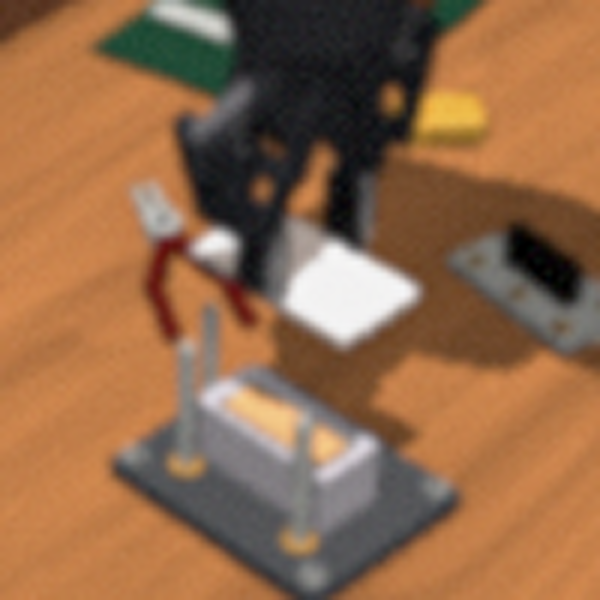

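```bash
python3 -m jog '255 .001 -.001 -.03 0 0 0;255 0 0 -.03 0 0 0;255 0 0 -.015 0 0 0;255 0 0 0 0 0 0'; python3 - <<'E'
from h import *
s=read_state(); R=s["ee_rot"]; print(s["tool_pos"],np.degrees(np.arctan2(R[1,1],R[0,1])))
d=grab("side"); crop(d,235,140,80,80,7,"b5")
E
```

```text
t: 13.45
tool_pos: [0.5795, -0.0423, 0.055]
ee_rot: [[-0.003, -0.083, -0.997], [0.0, -0.997, 0.083], [-1.0, -0.0, 0.003]]
force: [0.5, 0.1, -0.3]
opening: 0.045
[ 0.57945851 -0.04229075  0.05498677] -94.76558121374893
```

View pics/b5.png

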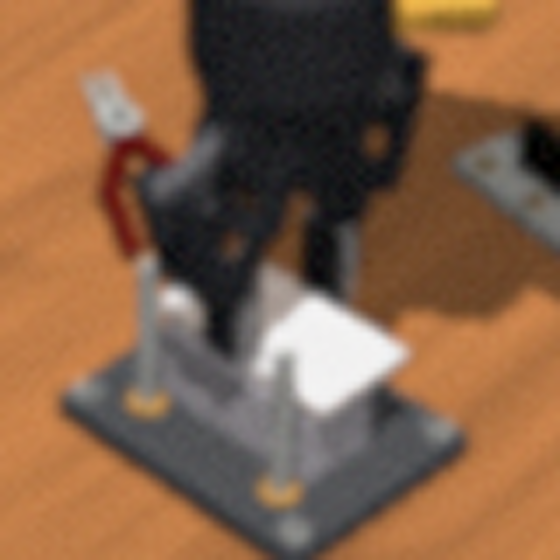

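```bash
python3 -m jog '255 .001 0 -.004 0 0 0;255 0 0 -.003 0 0 0;255 0 0 -.001 0 0 0;255 0 0 0 0 0 0'; python3 -m jog '70 0 0 0 0 0 0;70 0 0 0 0 0 0;70 0 0 0 0 0 0;70 0 0 .03 0 0 0;70 0 0 .03 0 0 0;0 0 0 .03 0 0 0;0 0 0 0 0 0 0'; python3 - <<'E'
from h import *
s=read_state(); R=s["ee_rot"]; print(s["tool_pos"],np.degrees(np.arctan2(R[1,1],R[0,1])))
d=grab("side"); crop(d,235,140,80,80,7,"b6")
E
```

```text
t: 14.0
tool_pos: [0.5817, -0.0417, 0.048]
ee_rot: [[-0.0, -0.082, -0.997], [-0.0, -0.997, 0.082], [-1.0, 0.0, 0.0]]
force: [-0.1, -0.3, -0.4]
opening: 0.045
t: 14.88
tool_pos: [0.5834, -0.0419, 0.1403]
ee_rot: [[0.005, -0.082, -0.997], [-0.0, -0.997, 0.082], [-1.0, 0.0, -0.005]]
force: [0.2, 0.7, 0.4]
opening: 0.0855
[ 0.58341283 -0.04188818  0.1403118 ] -94.70960907735619
```

View pics/b6.png

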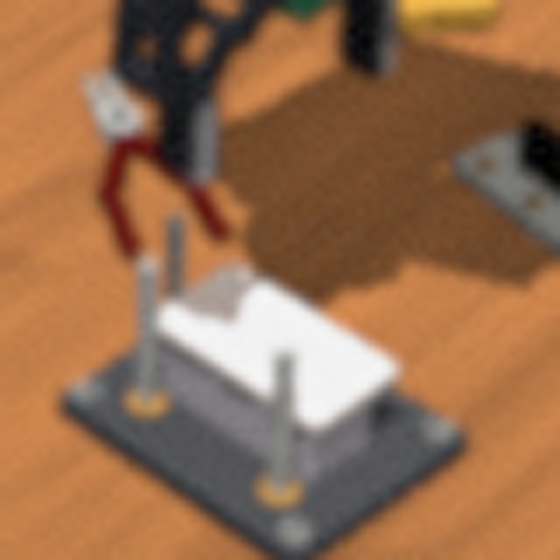

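```bash
python3 -m jog '0 .0044 .055 0 0 0 -.0034;0 .0044 .055 0 0 0 -.0034;0 .0044 .055 0 0 0 -.0034;0 .0044 .055 0 0 0 -.0034;0 .0044 .0547 0 0 0 -.0034;0 0 0 0 0 0 0;0 0 0 0 0 0 0'; python3 - <<'E'
from h import *
s=read_state(); R=s["ee_rot"]; print(s["tool_pos"],np.degrees(np.arctan2(R[1,1],R[0,1])))
d=grab("side"); crop(d,140,200,110,90,7,"c1")
E
```

```text
t: 15.8
tool_pos: [0.6027, 0.2325, 0.1364]
ee_rot: [[-0.002, -0.098, -0.995], [-0.001, -0.995, 0.098], [-1.0, 0.001, 0.002]]
force: [0.7, -0.4, -0.3]
opening: 0.0852
[0.60266232 0.23247971 0.13643045] -95.64184056770596
```

View pics/c1.png

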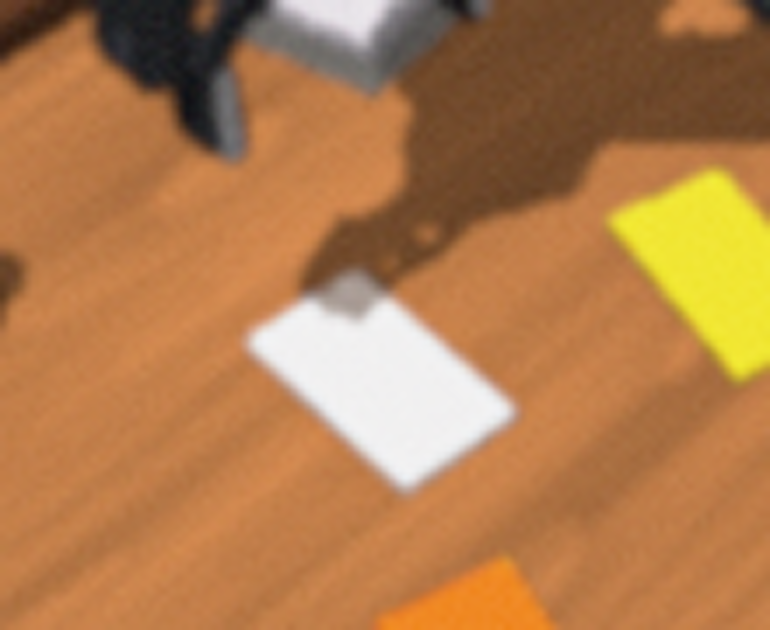

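```bash
python3 -m jog '0 .0015 0 -.05 0 0 0;0 .001 0 -.05 0 0 0;0 0 0 -.025 0 0 0;0 0 0 0 0 0 0;0 0 0 0 0 0 0'
```

```text
t: 16.48
tool_pos: [0.607, 0.2322, 0.0139]
ee_rot: [[0.001, -0.1, -0.995], [0.0, -0.995, 0.1], [-1.0, -0.0, -0.001]]
force: [0.5, 0.1, 0.8]
opening: 0.0851
```

```bash
python3 -m jog '0 -.0015 .0005 -.0125 0 0 0;255 0 0 0 0 0 0;255 0 0 0 0 0 0;255 0 0 0 0 0 0;255 0 0 0 0 0 0;255 0 0 0 0 0 0' 40;  python3 -m jog '255 0 0 .01 0 0 0;255 0 0 .04 0 0 0;255 0 0 .05 0 0 0;255 0 0 .03 0 0 0;255 0 0 0 0 0 0'; python3 - <<'E'
from h import *
d=grab("side"); crop(d,140,150,110,110,6,"c2")
E
```

```text
t: 17.23
tool_pos: [0.6049, 0.2336, 0.0012]
ee_rot: [[0.001, -0.099, -0.995], [0.0, -0.995, 0.099], [-1.0, -0.0, -0.001]]
force: [-2.8, -1.2, 6.4]
opening: 0.0457
t: 17.85
tool_pos: [0.6066, 0.2342, 0.134]
ee_rot: [[0.006, -0.099, -0.995], [0.002, -0.995, 0.099], [-1.0, -0.003, -0.006]]
force: [0.9, -1.0, -1.1]
opening: 0.0459
```

View pics/c2.png

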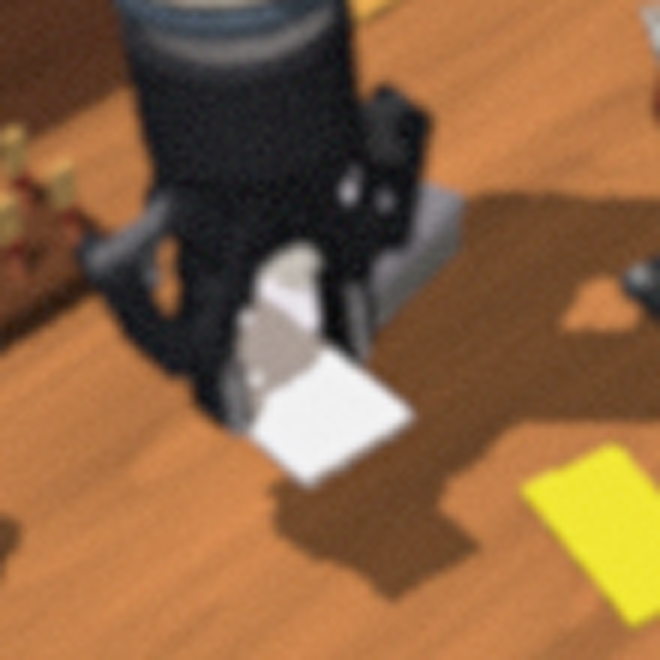

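```bash
python3 -m jog '255 -.0052 -.0551 0 0 0 .0034;255 -.0052 -.0551 0 0 0 .0034;255 -.0052 -.0551 0 0 0 .0034;255 -.0052 -.0551 0 0 0 .0034;255 -.0052 -.0551 0 0 0 .0034;255 0 0 0 0 0 0;255 0 0 -.03 0 0 0;255 0 0 -.03 0 0 0;255 0 0 0 0 0 0;255 0 0 0 0 0 0'; python3 - <<'E'
from h import *
s=read_state(); R=s["ee_rot"]; print(s["tool_pos"],np.degrees(np.arctan2(R[1,1],R[0,1])))
d=grab("side"); crop(d,235,140,80,80,7,"c3")
E
```

```text
t: 19.15
tool_pos: [0.5789, -0.0415, 0.0706]
ee_rot: [[-0.0, -0.081, -0.997], [0.0, -0.997, 0.081], [-1.0, -0.0, 0.0]]
force: [0.4, -0.0, -0.3]
opening: 0.0459
[ 0.57888164 -0.04146319  0.07055306] -94.67168781978926
```

View pics/c3.png

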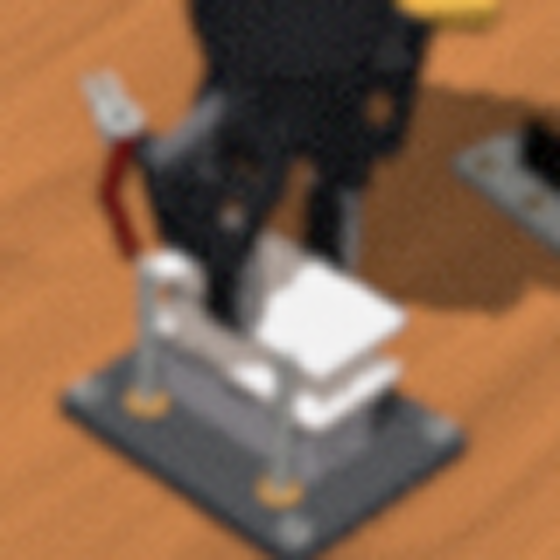

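```bash
python3 -m jog '255 0 0 -.012 0 0 0;255 0 0 -.005 0 0 0;255 0 0 -.0015 0 0 0;255 0 0 0 0 0 0'; python3 -m jog '70 0 0 0 0 0 0;70 0 0 0 0 0 0;70 0 0 0 0 0 0;70 0 0 .03 0 0 0;70 0 0 .03 0 0 0;0 0 0 .03 0 0 0;0 0 0 0 0 0 0'; python3 - <<'E'
from h import *
s=read_state(); R=s["ee_rot"]; print(s["tool_pos"],np.degrees(np.arctan2(R[1,1],R[0,1])))
d=grab("side"); crop(d,235,140,80,80,7,"c4")
E
```

```text
t: 19.7
tool_pos: [0.5787, -0.042, 0.0518]
ee_rot: [[-0.0, -0.082, -0.997], [0.0, -0.997, 0.082], [-1.0, -0.0, 0.0]]
force: [1.0, 0.0, -0.2]
opening: 0.0457
t: 20.58
tool_pos: [0.5804, -0.0422, 0.1444]
ee_rot: [[0.005, -0.082, -0.997], [-0.0, -0.997, 0.082], [-1.0, 0.0, -0.005]]
force: [0.5, -0.3, 0.7]
opening: 0.0854
[ 0.58041705 -0.04220627  0.14436682] -94.71046835780811
```

View pics/c4.png

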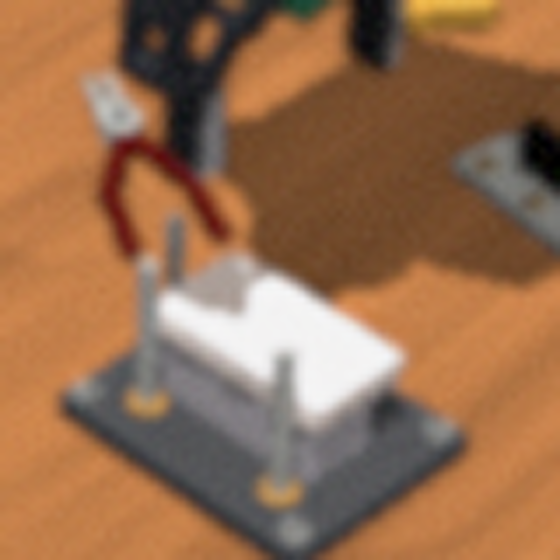

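```bash
python3 -m jog '0 -.0216 -.0456 0 0 0 -.0274;0 -.0216 -.0456 0 0 0 -.0274;0 -.0216 -.0456 0 0 0 -.0274;0 -.0216 -.0456 0 0 0 -.0274;0 -.0216 -.0456 0 0 0 -.0274;0 -.0216 -.0456 0 0 0 -.0274;0 -.0216 -.0456 0 0 0 -.0274;0 0 0 -.03 0 0 0;0 0 0 -.03 0 0 0;0 0 0 0 0 0 0'; python3 -m jog '0 0 0 0 0 0 0'; python3 - <<'E'
from h import *
s=read_state(); R=s["ee_rot"]; print(s["tool_pos"],np.degrees(np.arctan2(R[1,1],R[0,1])))
d=grab("side"); crop(d,300,110,110,90,7,"d1")
E
```

```text
t: 21.88
tool_pos: [0.4253, -0.3596, 0.0789]
ee_rot: [[-0.005, -0.271, -0.963], [0.004, -0.963, 0.271], [-1.0, -0.003, 0.006]]
force: [-0.1, 0.0, 1.4]
opening: 0.0854
t: 22.0
tool_pos: [0.4276, -0.3611, 0.0819]
ee_rot: [[-0.0, -0.27, -0.963], [0.0, -0.963, 0.27], [-1.0, -0.0, 0.0]]
force: [-0.1, 0.5, -0.0]
opening: 0.0852
[ 0.42759883 -0.36109396  0.08194893] -105.68386732123119
```

View pics/d1.png

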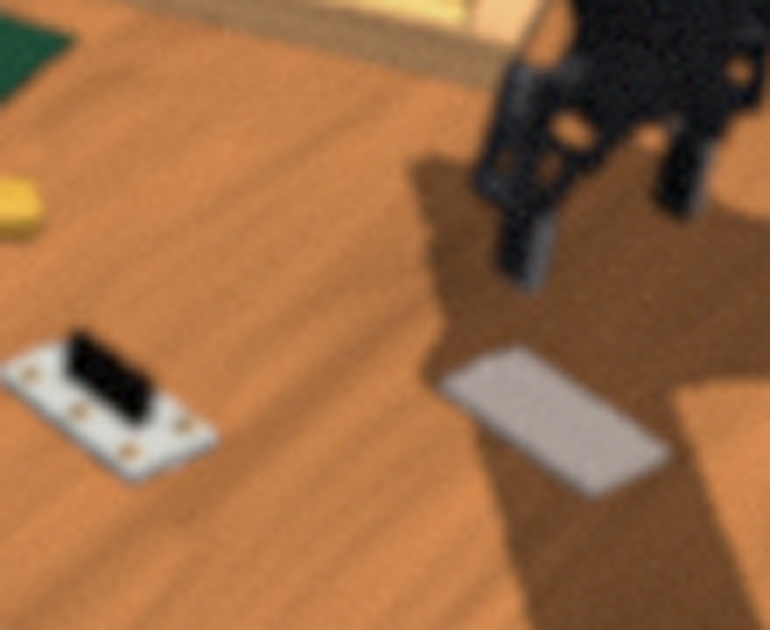

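The blank is unmoved at about (379,170) and well aligned with the jaws, and the drill plate is unmoved at (315,170).

```bash
python3 -m jog '0 0 0 -.04 0 0 0;0 0 0 -.03 0 0 0;0 0 0 -.0105 0 0 0;0 0 0 0 0 0 0;255 0 0 0 0 0 0;255 0 0 0 0 0 0;255 0 0 0 0 0 0;255 0 0 0 0 0 0;255 0 0 0 0 0 0' 40;  python3 -m jog '255 0 0 .01 0 0 0;255 0 0 .04 0 0 0;255 0 0 .05 0 0 0;255 0 0 .04 0 0 0;255 0 0 0 0 0 0;255 0 0 0 0 0 0'; python3 - <<'E'
from h import *
d=grab("side"); crop(d,300,80,110,110,6,"d2")
E
```

```text
t: 23.18
tool_pos: [0.4281, -0.3617, 0.0029]
ee_rot: [[0.001, -0.271, -0.963], [-0.001, -0.963, 0.271], [-1.0, 0.001, -0.002]]
force: [-1.0, 2.0, 10.2]
opening: 0.0447
t: 23.92
tool_pos: [0.4272, -0.361, 0.1414]
ee_rot: [[-0.0, -0.271, -0.963], [0.0, -0.963, 0.271], [-1.0, -0.0, 0.0]]
force: [0.6, -0.3, -1.3]
opening: 0.0441
```

View pics/d2.png

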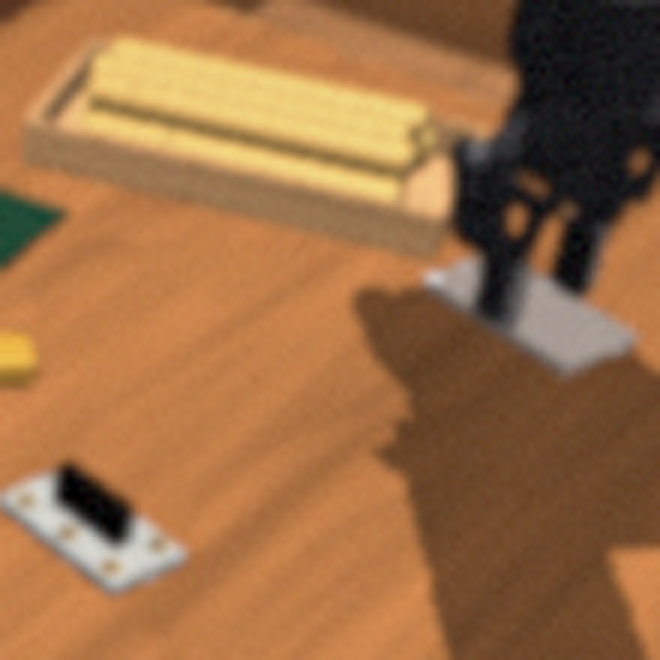

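```bash
python3 -m jog '255 .0217 .0456 0 0 0 .0274;255 .0217 .0456 0 0 0 .0274;255 .0217 .0456 0 0 0 .0274;255 .0217 .0456 0 0 0 .0274;255 .0217 .0456 0 0 0 .0274;255 .0217 .0456 0 0 0 .0274;255 .0217 .0456 0 0 0 .0274;255 0 0 0 0 0 0;255 0 0 -.03 0 0 0;255 0 0 -.03 0 0 0'; python3 -m jog '255 0 0 0 0 0 0;255 0 0 0 0 0 0'; python3 - <<'E'
from h import *
s=read_state(); R=s["ee_rot"]; print(s["tool_pos"],np.degrees(np.arctan2(R[1,1],R[0,1])))
d=grab("side"); crop(d,235,140,80,80,7,"d3")
E
```

```text
t: 25.22
tool_pos: [0.5784, -0.0426, 0.0798]
ee_rot: [[-0.002, -0.082, -0.997], [-0.0, -0.997, 0.082], [-1.0, 0.0, 0.002]]
force: [0.5, -0.6, -0.5]
opening: 0.0438
t: 25.48
tool_pos: [0.5793, -0.0426, 0.0815]
ee_rot: [[-0.001, -0.083, -0.997], [0.0, -0.997, 0.083], [-1.0, 0.0, 0.001]]
force: [0.9, 0.4, -0.0]
opening: 0.0439
[ 0.57925177 -0.04257973  0.08153757] -94.75081525528618
```

View pics/d3.png

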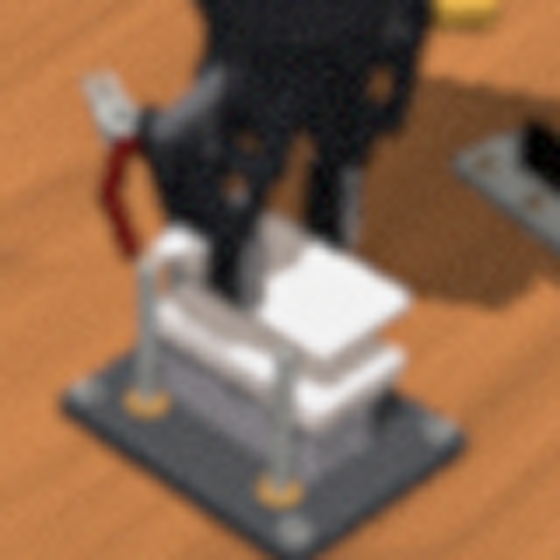

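```bash
python3 -m jog '255 0 .001 -.012 0 0 0;255 0 0 -.007 0 0 0;255 0 0 -.003 0 0 0;255 0 0 0 0 0 0'; python3 -m jog '70 0 0 0 0 0 0;70 0 0 0 0 0 0;70 0 0 0 0 0 0;70 0 0 .03 0 0 0;70 0 0 .03 0 0 0;0 0 0 .03 0 0 0;0 0 0 0 0 0 0;0 0 0 0 0 0 0'; python3 - <<'E'
from h import *
s=read_state(); R=s["ee_rot"]; print(s["tool_pos"],np.degrees(np.arctan2(R[1,1],R[0,1])))
d=grab("side"); crop(d,235,140,80,80,7,"d4"); U=up(d)
for k in blobs(masks(U,"light"),(1180,600,200,180),500): print(rect(U,k,.008))
t=grab("top"); cv2.imwrite("pics/d4t.png",t["bgr"])
E
```

```text
t: 26.02
tool_pos: [0.5809, -0.0403, 0.0622]
ee_rot: [[0.003, -0.082, -0.997], [0.001, -0.997, 0.082], [-1.0, -0.001, -0.002]]
force: [-7.0, 2.9, 24.7]
opening: 0.0279
t: 27.02
tool_pos: [0.5788, -0.041, 0.1486]
ee_rot: [[-0.001, -0.082, -0.997], [0.0, -0.997, 0.082], [-1.0, -0.0, 0.001]]
force: [-1.2, -0.2, 0.2]
opening: 0.0859
[ 0.57883804 -0.0410108   0.14861002] -94.71294500873509
(array([ 551.89233398, -135.41567993]), 63.61583709716797, 39.12331771850586, -53.319149017333984)
```

View pics/d4.png

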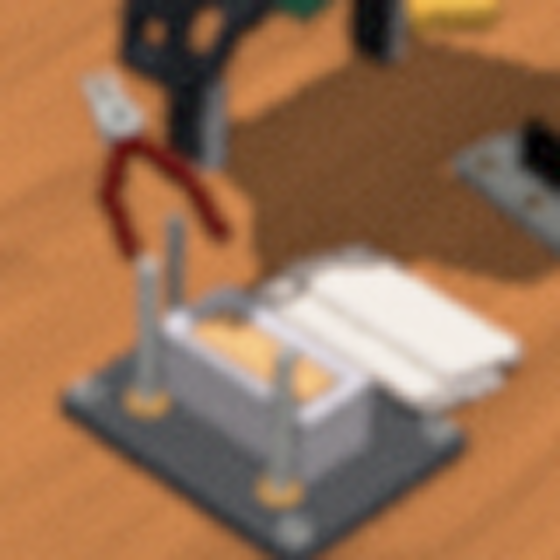

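View pics/d4t.png

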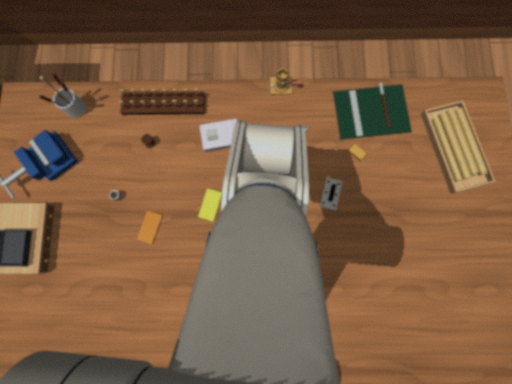

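The stack has slipped off the bed on the -y side: the blanks lie in a pile at about (295,188) in the side view, and the backing is still home. I'll move the arm aside and look.

```bash
python3 -m jog '0 -.0186 -.0514 0 0 0 0;0 -.0186 -.0514 0 0 0 0;0 -.0186 -.0514 0 0 0 0;0 -.0186 -.0514 0 0 0 0;0 -.0186 -.0514 0 0 0 0;0 -.0186 -.0514 0 0 0 0;0 -.0186 -.0514 0 0 0 0;0 0 0 0 0 0 0'; python3 - <<'E'
from h import *
t=grab("top"); crop(t,225,150,140,100,5.6,"e1t")
d=grab("side"); crop(d,235,140,100,75,7.5,"e1s")
E
```

```text
t: 28.12
tool_pos: [0.4475, -0.4038, 0.1482]
ee_rot: [[-0.001, -0.087, -0.996], [0.0, -0.996, 0.087], [-1.0, -0.0, 0.001]]
force: [0.3, 1.2, -0.3]
opening: 0.0856
```

View pics/e1t.png

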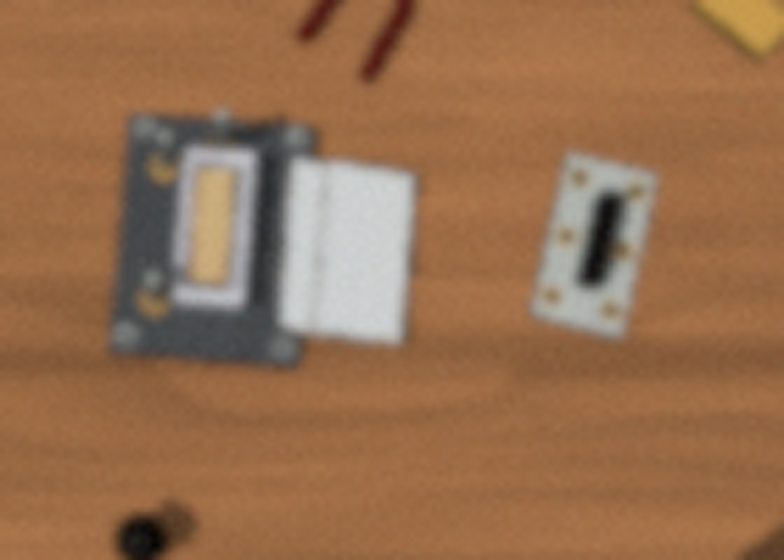

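View pics/e1s.png

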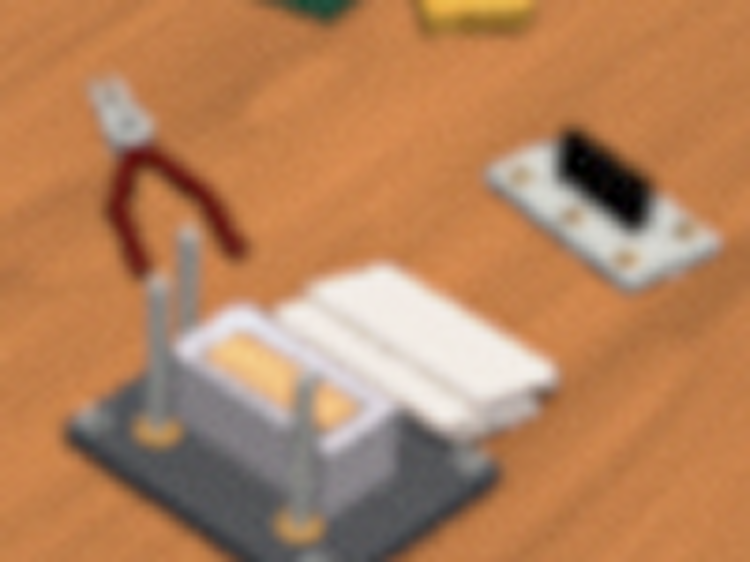

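```bash
python3 - <<'E'
from h import *
np.set_printoptions(precision=1,suppress=True)
t=grab("top");s=grab("side")
T=lambda x,y:(225+(x+.5)/5.6-.5,150+(y+.5)/5.6-.5)
S=lambda x,y:(235+(x+.5)/7.5-.5,140+(y+.5)/7.5-.5)
a=np.radians(-4.7); U=np.array([np.cos(a),np.sin(a)]);V=np.array([-np.sin(a),np.cos(a)]); h=np.array([583.,-39.3])
def J(X): return np.r_[(X[:2]-h)@U,(X[:2]-h)@V,X[2]]
for n,a_,b in(("lower +x+y",T(293,158),S(275,303)),("lower -x+y",T(282,330),S(467,432)),("upper +x+y",T(326,160),S(310,293)),("upper +x-y",T(415,173),S(385,265)),("upper -x-y",T(404,345),S(557,376)),("upper -x+y",T(316,335),S(485,402))):
    X=tri(t,a_,s,b)*1000; print(n,"jig:",J(X))
E
```

```text
lower +x+y jig: [ 41.8 -39.2  31.5]
lower -x+y jig: [-50.4 -41.4  24. ]
upper +x+y jig: [ 42.1 -57.6  26.2]
upper +x-y jig: [  43.5 -104.7   12.5]
upper -x-y jig: [ -47.2 -103.4   10.9]
upper -x+y jig: [-48.9 -56.9  27.3]
```

```bash
python3 -m jog '0 .021 .0478 0 0 0 .001;0 .021 .0478 0 0 0 .001;0 .021 .0478 0 0 0 .001;0 .021 .0478 0 0 0 .001;0 .021 .0478 0 0 0 .001;0 .021 .0478 0 0 0 .001;0 0 0 -.03 0 0 0;0 0 0 -.03 0 0 0;0 0 0 0 0 0 0;0 0 0 0 0 0 0'; python3 - <<'E'
from h import *
s=read_state(); R=s["ee_rot"]; print(s["tool_pos"],np.degrees(np.arctan2(R[1,1],R[0,1])))
d=grab("side"); crop(d,235,110,100,100,6,"e2")
E
```

```text
t: 29.58
tool_pos: [0.5756, -0.1134, 0.0902]
ee_rot: [[0.001, -0.075, -0.997], [-0.0, -0.997, 0.075], [-1.0, 0.0, -0.001]]
force: [-0.3, -0.1, 0.1]
opening: 0.0854
[ 0.57562243 -0.11340311  0.09017027] -94.31116218408877
```

View pics/e2.png

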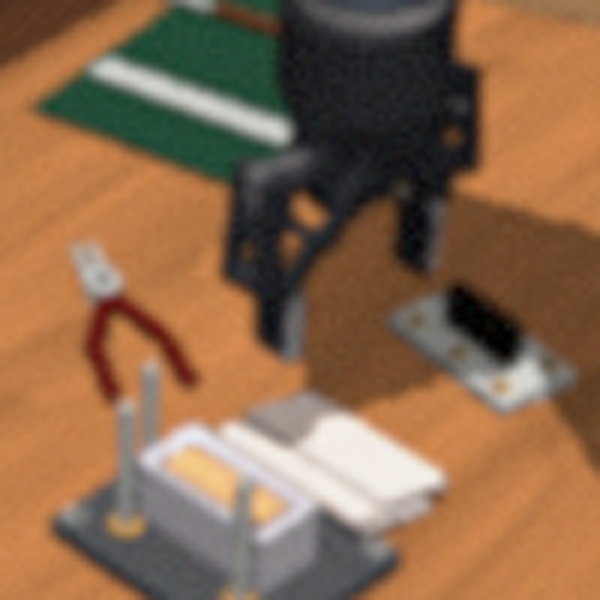

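```bash
python3 -m jog '0 -.002 -.0039 0 0 0 -.007;0 0 0 -.025 0 0 0;0 0 0 -.015 0 0 0;0 0 0 0 0 0 0;0 0 0 0 0 0 0'; python3 - <<'E'
from h import *
s=read_state(); R=s["ee_rot"]; print(s["tool_pos"],np.degrees(np.arctan2(R[1,1],R[0,1])))
d=grab("side"); crop(d,245,130,80,80,8,"e3")
E
```

```text
t: 30.25
tool_pos: [0.5736, -0.1181, 0.0499]
ee_rot: [[0.001, -0.083, -0.997], [-0.0, -0.997, 0.083], [-1.0, 0.0, -0.001]]
force: [-0.0, 0.9, -0.4]
opening: 0.0854
[ 0.57357694 -0.11811769  0.04993927] -94.77749595922005
```

View pics/e3.png

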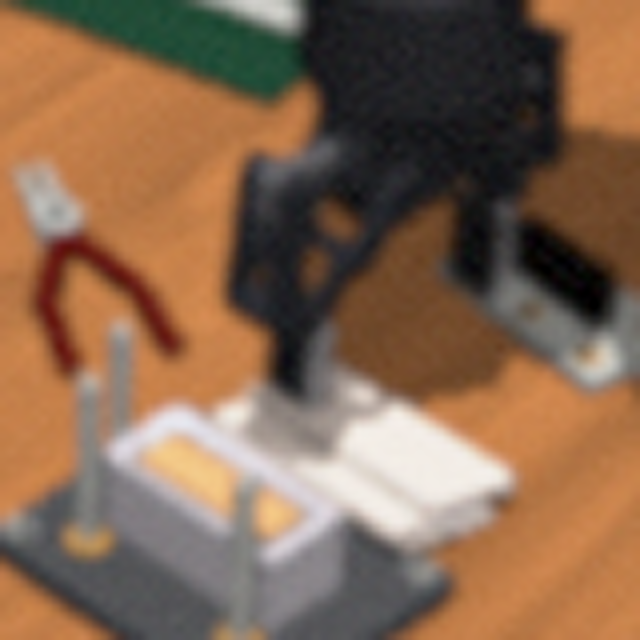

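```bash
python3 -m jog '0 0 .0008 -.02 0 0 0;0 0 0 -.01 0 0 0;0 0 0 0 0 0 0;0 0 0 0 0 0 0'; python3 - <<'E'
from h import *
d=grab("side"); crop(d,245,130,80,80,8,"e4")
E
```

```text
t: 30.8
tool_pos: [0.5732, -0.1171, 0.0192]
ee_rot: [[-0.0, -0.083, -0.997], [0.0, -0.997, 0.083], [-1.0, -0.0, 0.0]]
force: [0.1, -0.6, -0.4]
opening: 0.0852
```

View pics/e4.png

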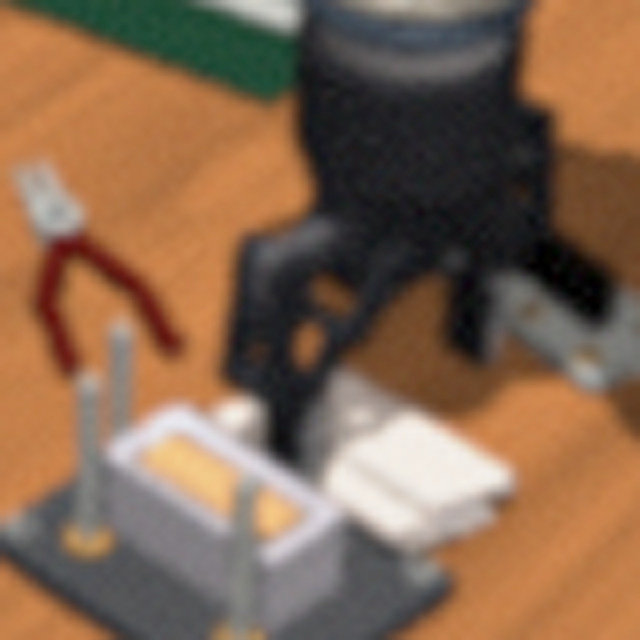

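```bash
python3 -m jog '0 0 0 -.005 0 0 0;0 0 0 0 0 0 0'; python3 -m jog '0 0 0 -.004 0 0 0;0 0 0 0 0 0 0';python3 -m jog '0 0 0 -.003 0 0 0;0 0 0 0 0 0 0'
```

```text
t: 31.1
tool_pos: [0.573, -0.1171, 0.0142]
ee_rot: [[-0.0, -0.083, -0.997], [0.0, -0.997, 0.083], [-1.0, -0.0, 0.0]]
force: [0.4, 0.0, 0.5]
opening: 0.0857
t: 31.35
tool_pos: [0.573, -0.1171, 0.0101]
ee_rot: [[-0.0, -0.083, -0.997], [0.0, -0.997, 0.083], [-1.0, -0.0, 0.001]]
force: [-0.5, 0.2, 0.2]
opening: 0.0854
t: 31.6
tool_pos: [0.573, -0.1171, 0.0072]
ee_rot: [[-0.0, -0.083, -0.997], [0.0, -0.997, 0.083], [-1.0, -0.0, 0.0]]
force: [-0.4, -0.3, -0.7]
opening: 0.0853
```

```bash
python3 -m jog '0 0 0 -.003 0 0 0;0 -.0004 -.005 0 0 0 0;0 -.0004 -.005 0 0 0 0;0 0 0 0 0 0 0'; python3 -m jog '0 -.0004 -.005 0 0 0 0;0 -.0004 -.005 0 0 0 0;0 -.0003 -.004 0 0 0 0;0 0 0 0 0 0 0';  python3 - <<'E'
from h import *
d=grab("side"); crop(d,245,130,80,80,8,"e5")
E
```

```text
t: 32.1
tool_pos: [0.5725, -0.1277, 0.0045]
ee_rot: [[0.0, -0.084, -0.996], [-0.0, -0.996, 0.084], [-1.0, 0.0, -0.0]]
force: [0.4, -0.2, 0.4]
opening: 0.085
t: 32.6
tool_pos: [0.5713, -0.1415, 0.0044]
ee_rot: [[0.0, -0.084, -0.997], [-0.0, -0.997, 0.084], [-1.0, 0.0, -0.0]]
force: [-0.7, 0.3, 0.4]
opening: 0.0853
```

View pics/e5.png

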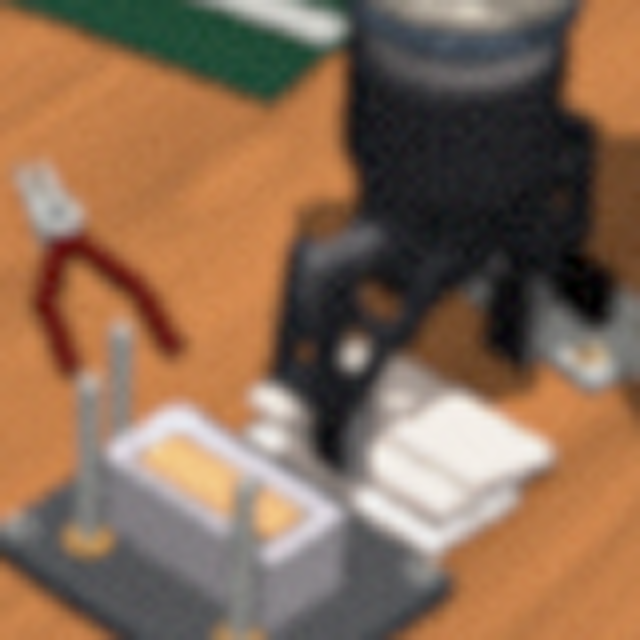

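```bash
python3 -m jog '0 -.0004 -.005 0 0 0 0;0 -.0004 -.005 0 0 0 0;0 -.0004 -.005 0 0 0 0;0 -.0004 -.005 0 0 0 0;0 0 0 0 0 0 0';  python3 - <<'E'
from h import *
d=grab("side"); crop(d,245,130,80,80,8,"e6")
E
```

```text
t: 33.28
tool_pos: [0.5697, -0.1616, 0.0044]
ee_rot: [[0.0, -0.084, -0.996], [-0.0, -0.996, 0.084], [-1.0, 0.0, -0.0]]
force: [0.3, 0.1, 1.2]
opening: 0.0851
```

View pics/e6.png

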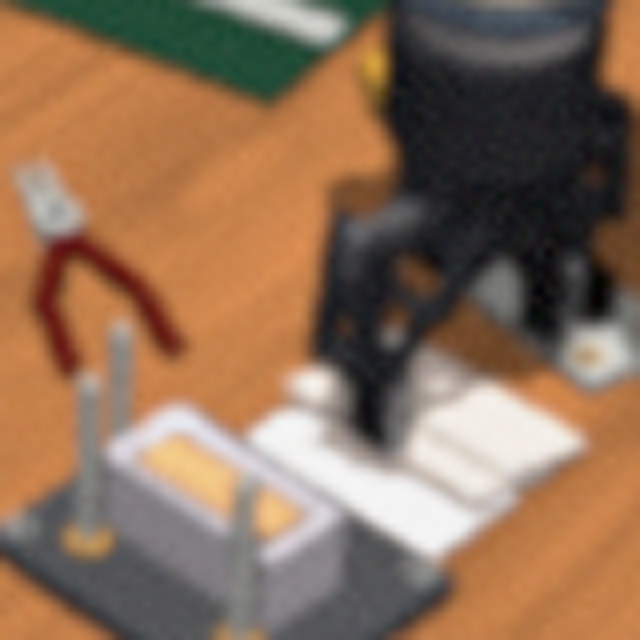

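```bash
python3 -m jog '0 0 0 .04 0 0 0;0 0 0 .05 0 0 0;0 -.05 -.035 0 0 0 0;0 -.05 -.035 0 0 0 0;0 -.05 -.035 0 0 0 0;0 0 -.035 0 0 0 0;0 0 -.035 0 0 0 0;0 0 0 0 0 0 0';  python3 - <<'E'
from h import *
d=grab("side"); crop(d,245,130,100,80,8,"e7s")
t=grab("top"); crop(t,225,150,140,100,5.6,"e7t")
E
```

```text
t: 34.33
tool_pos: [0.42, -0.3384, 0.0947]
ee_rot: [[0.002, -0.086, -0.996], [-0.001, -0.996, 0.086], [-1.0, 0.001, -0.002]]
force: [-0.5, 0.8, -0.2]
opening: 0.0853
```

View pics/e7s.png

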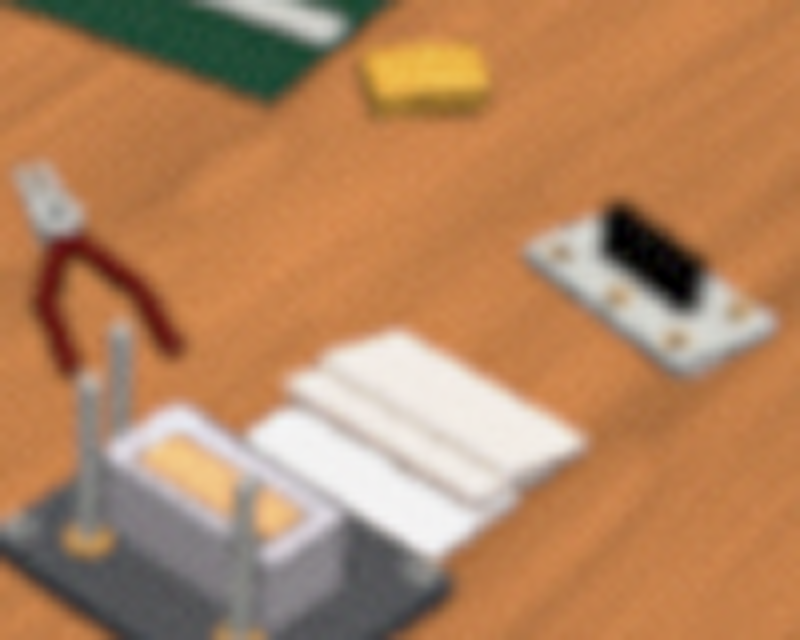

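View pics/e7t.png

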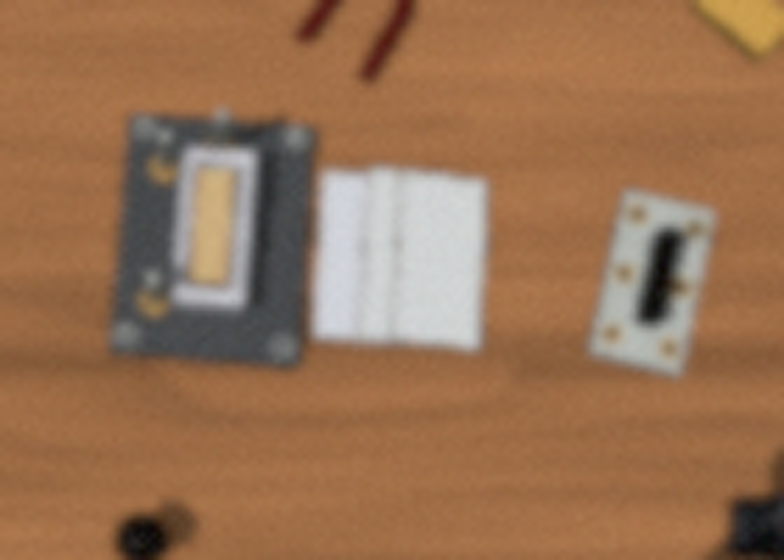

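```bash
python3 - <<'E'
from h import *
np.set_printoptions(precision=1,suppress=True)
t=grab("top");s=grab("side")
T=lambda x,y:(225+(x+.5)/5.6-.5,150+(y+.5)/5.6-.5)
S=lambda x,y:(245+(x+.5)/8-.5,130+(y+.5)/8-.5)
a=np.radians(-4.7); U=np.array([np.cos(a),np.sin(a)]);V=np.array([-np.sin(a),np.cos(a)]); h=np.array([583.,-39.3])
def J(X): return np.r_[(X[:2]-h)@U,(X[:2]-h)@V,X[2]]
for n,a_,b in(("bot -x+y",T(313,338),S(432,560)),("bot +x+y",T(322,172),S(248,438)),("mid +x+y",T(370,168),S(288,385)),("mid -x+y",T(360,340),S(475,505)),("top +x+y",T(402,172),S(325,355)),("top +x-y",T(488,178),S(400,330)),("top -x-y",T(481,350),S(588,442)),("top -x+y",T(392,344),S(515,480))):
    X=tri(t,a_,s,b)*1000; print(n,"world",X,"jig:",J(X))
for f,z,n in((up(t),.008,"t"),(up(s),.008,"s")):
    b=(320*4,180*4,45*4,45*4) if n=="t" else (305*4,150*4,42*4,30*4)
    for k in blobs(masks(f,"light"),b,500): print(n,"plate",rect(f,k,z))
E
```

```text
bot -x+y world [530.8 -92.5   2.9] jig: [-47.7 -57.3   2.9]
bot +x+y world [618.9 -99.    6.3] jig: [ 40.7 -56.6   6.3]
mid +x+y world [ 619.5 -123.4   15.6] jig: [ 43.3 -80.8  15.6]
mid -x+y world [ 529.1 -115.7   13.8] jig: [-47.5 -80.5  13.8]
top +x+y world [ 615.7 -139.6   21.9] jig: [ 40.8 -97.3  21.9]
top +x-y world [ 615.8 -187.2    5.5] jig: [  44.8 -144.7    5.5]
top -x-y world [ 524.5 -180.     4.6] jig: [ -46.7 -145.     4.6]
top -x+y world [ 525.4 -132.5   16.8] jig: [-49.8 -97.6  16.8]
t plate (array([ 559.8, -270.2]), 92.09654998779297, 50.270145416259766, -14.49334716796875)
s plate (array([ 557.2, -266. ]), 95.60100555419922, 53.68456268310547, -12.316566467285156)
```

```bash
python3 -m jog '0 .0462 .0234 0 0 0 -.052;0 .0462 .0234 0 0 0 -.052;0 .0462 .0234 0 0 0 -.052;0 0 0 0 0 0 0;0 0 0 0 0 0 0;0 0 0 0 0 0 0'; python3 - <<'E'
from h import *
s=read_state(); R=s["ee_rot"]; print(s["tool_pos"],np.degrees(np.arctan2(R[1,1],R[0,1])))
d=grab("side"); crop(d,275,110,100,80,7,"f1")
hsv=cv2.cvtColor(up(d)["bgr"],cv2.COLOR_BGR2HSV)
E
```

```text
t: 35.28
tool_pos: [0.557, -0.2659, 0.0942]
ee_rot: [[-0.001, -0.237, -0.971], [0.001, -0.971, 0.237], [-1.0, -0.0, 0.001]]
force: [-0.8, 0.3, -0.5]
opening: 0.0851
[ 0.55699668 -0.2659067   0.09420055] -103.72304007140114
```

View pics/f1.png

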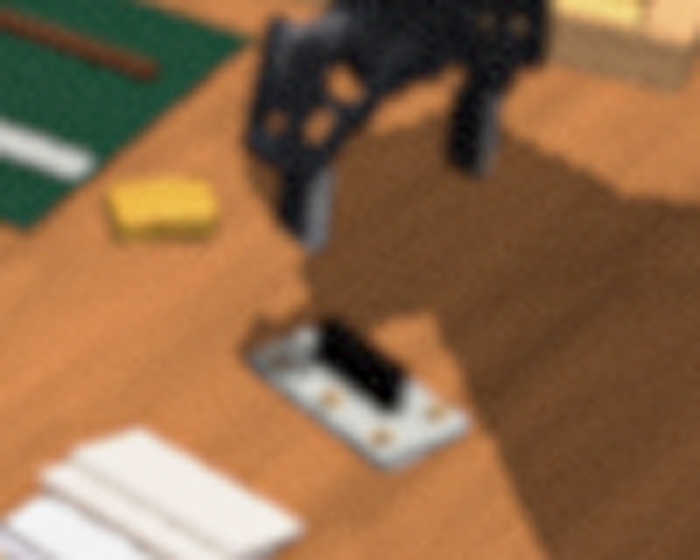

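```bash
python3 -m jog '0 .0015 -.002 -.04 0 0 0;0 0 0 -.03 0 0 0;0 0 0 -.01 0 0 0;0 0 0 0 0 0 0;255 0 0 0 0 0 0;255 0 0 0 0 0 0;255 0 0 0 0 0 0;255 0 0 0 0 0 0;255 0 0 0 0 0 0;255 0 0 0 0 0 0' 60; python3 -m jog '255 0 0 .01 0 0 0;255 0 0 .01 0 0 0;255 -.012 -.028 .01 0 0 0;255 -.012 -.028 0 0 0 0;255 -.012 -.028 0 0 0 0;255 0 0 0 0 0 0'; python3 - <<'E'
from h import *
d=grab("side"); crop(d,275,90,110,100,7,"f2")
E
```

```text
t: 36.58
tool_pos: [0.5603, -0.2684, 0.0152]
ee_rot: [[0.001, -0.237, -0.972], [-0.001, -0.972, 0.237], [-1.0, 0.0, -0.001]]
force: [0.4, -1.4, 5.7]
opening: 0.0105
t: 37.33
tool_pos: [0.5231, -0.3537, 0.0449]
ee_rot: [[0.0, -0.239, -0.971], [-0.0, -0.971, 0.239], [-1.0, 0.0, -0.001]]
force: [0.0, 0.0, -2.8]
opening: 0.0105
```

View pics/f2.png

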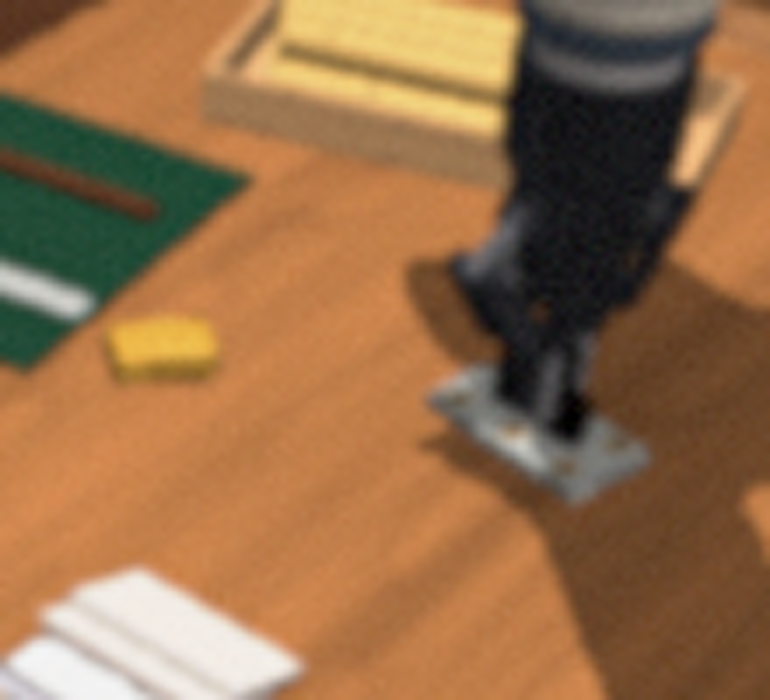

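```bash
python3 -m jog '255 0 0 -.02 0 0 0;255 0 0 -.008 0 0 0;255 0 0 -.001 0 0 0;255 0 0 0 0 0 0;120 0 0 0 0 0 0;120 0 0 0 0 0 0;120 0 0 .04 0 0 0;60 0 0 .05 0 0 0;60 0 0 0 0 0 0'; python3 - <<'E'
from h import *
np.set_printoptions(precision=1,suppress=True)
d=grab("side");t=grab("top"); 
for f,z,n in((up(t),.008,"t"),(up(d),.008,"s")):
    b=(340*4,190*4,50*4,45*4) if n=="t" else (325*4,130*4,50*4,40*4)
    for k in blobs(masks(f,"light"),b,500): print(n,"plate",rect(f,k,z))
print(read_state()["opening"],read_state()["tool_pos"])
E
```

```text
t: 38.5
tool_pos: [0.5265, -0.3536, 0.1095]
ee_rot: [[0.007, -0.237, -0.972], [-0.005, -0.972, 0.237], [-1.0, 0.003, -0.007]]
force: [-0.2, -0.3, 0.5]
opening: 0.0652
t plate (array([ 517.1, -332.5]), 70.13896942138672, 21.47589874267578, -12.156051635742188)
s plate (array([ 523.7, -338.5]), 95.9786148071289, 39.90647888183594, -10.770729064941406)
0.0653043958293722 [ 0.5 -0.4  0.1]
```

```bash
python3 -m jog '255 .0094 .047 0 0 0 .0314;255 .0094 .047 0 0 0 .0314;255 .0094 .047 0 0 0 .0314;255 .0094 .047 0 0 0 .0314;255 .0094 .047 0 0 0 .0314;255 0 0 0 .1305 -.0107 0;255 0 0 0 .1305 -.0107 0;255 0 0 0 0 0 0;255 0 0 0 0 0 0'; python3 - <<'E'
from h import *
d=grab("side"); crop(d,245,110,100,100,6,"g1");t=grab("top"); crop(t,225,150,140,100,5.6,"g1t")
s=read_state();np.set_printoptions(precision=4,suppress=True); print(s["tool_pos"],s["ee_rot"])
E
```

```text
t: 39.72
tool_pos: [0.5699, -0.1169, 0.1043]
ee_rot: [[0.019, -0.081, -0.997], [0.257, -0.963, 0.083], [-0.966, -0.258, 0.002]]
force: [0.0, -0.2, 0.6]
opening: 0.0001
[ 0.5704 -0.1165  0.105 ] [[ 0.0199 -0.0792 -0.9967]
 [ 0.2571 -0.9629  0.0816]
 [-0.9662 -0.2579  0.0012]]
```

View pics/g1.png

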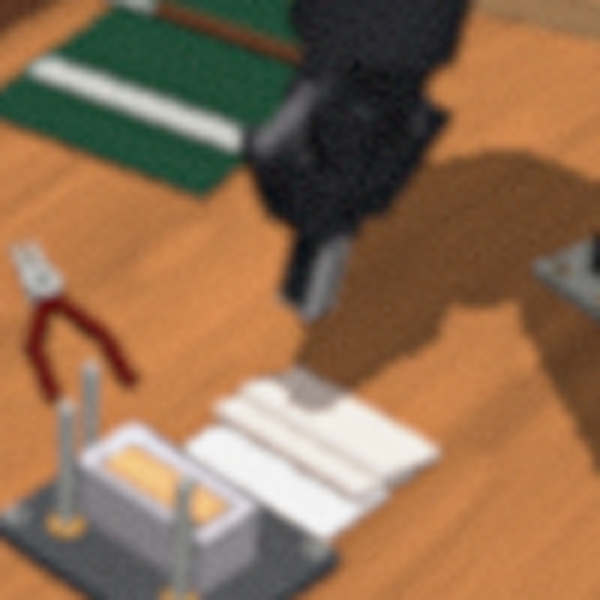

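```bash
python3 -m jog '255 .0025 -.0015 -.04 0 0 0;255 0 0 -.03 0 0 0;255 0 0 -.01 0 0 0;255 0 0 0 0 0 0;255 0 0 0 0 0 0'; python3 - <<'E'
from h import *
d=grab("side"); crop(d,255,140,70,60,10,"g2")
E
```

```text
t: 40.45
tool_pos: [0.5741, -0.1185, 0.0266]
ee_rot: [[0.023, -0.079, -0.997], [0.257, -0.963, 0.082], [-0.966, -0.258, -0.002]]
force: [0.6, 1.5, 0.7]
opening: -0.0003
```

View pics/g2.png

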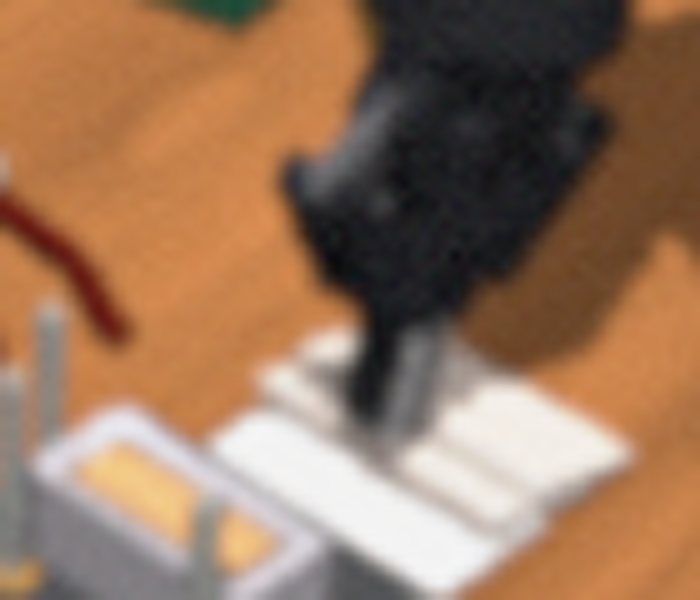

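```bash
python3 -m jog '255 0 0 -.004 0 0 0;255 0 0 0 0 0 0'; python3 -m jog '255 0 0 -.002 0 0 0;255 0 0 0 0 0 0'; python3 -m jog '255 0 0 -.0015 0 0 0;255 0 0 0 0 0 0'
```

```text
t: 40.75
tool_pos: [0.5733, -0.1185, 0.0216]
ee_rot: [[0.021, -0.079, -0.997], [0.258, -0.963, 0.082], [-0.966, -0.259, -0.0]]
force: [-0.5, 0.6, -0.1]
opening: -0.0002
t: 41.0
tool_pos: [0.5733, -0.1185, 0.0193]
ee_rot: [[0.021, -0.079, -0.997], [0.258, -0.963, 0.082], [-0.966, -0.259, 0.0]]
force: [0.6, 0.4, 0.1]
opening: 0.0
t: 41.25
tool_pos: [0.5733, -0.1184, 0.0178]
ee_rot: [[0.021, -0.079, -0.997], [0.258, -0.963, 0.082], [-0.966, -0.259, 0.0]]
force: [-0.6, -0.2, 0.3]
opening: 0.0
```

```bash
python3 -m jog '255 0 0 -.0015 0 0 0;255 0 0 0 0 0 0'; python3 -m jog '255 0 0 -.0015 0 0 0;255 0 0 0 0 0 0'; python3 - <<'E'
from h import *
d=grab("side"); crop(d,265,160,50,40,14,"g3")
E
```

```text
t: 41.5
tool_pos: [0.5732, -0.1184, 0.0163]
ee_rot: [[0.021, -0.079, -0.997], [0.258, -0.963, 0.082], [-0.966, -0.259, 0.0]]
force: [-0.0, 0.1, 0.8]
opening: 0.0004
t: 41.75
tool_pos: [0.5733, -0.1184, 0.0148]
ee_rot: [[0.021, -0.079, -0.997], [0.258, -0.963, 0.082], [-0.966, -0.259, 0.0]]
force: [-0.9, -0.0, 0.7]
opening: 0.0001
```

View pics/g3.png

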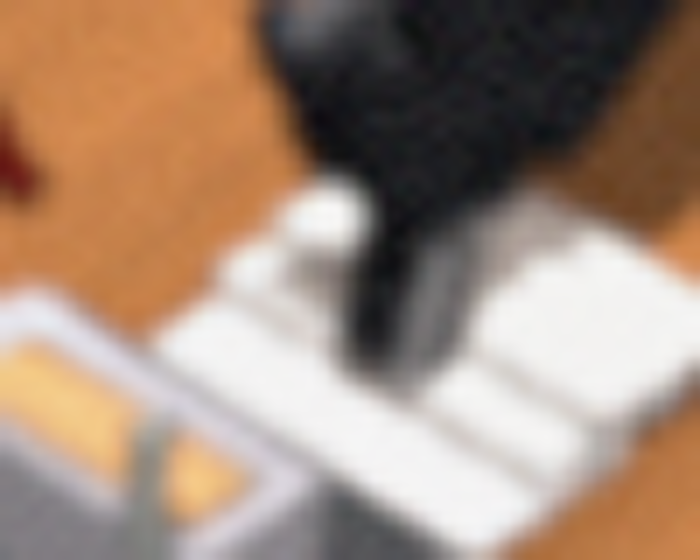

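```bash
python3 -m jog '255 0 0 -.0015 0 0 0;255 0 0 0 0 0 0'; python3 -m jog '255 0 0 -.0015 0 0 0;255 0 0 0 0 0 0'
```

```text
t: 42.05
tool_pos: [0.5734, -0.1184, 0.0136]
ee_rot: [[0.021, -0.079, -0.997], [0.258, -0.963, 0.082], [-0.966, -0.259, -0.0]]
force: [-0.9, -0.6, 3.6]
opening: 0.0
t: 42.3
tool_pos: [0.5735, -0.1185, 0.0132]
ee_rot: [[0.022, -0.079, -0.997], [0.259, -0.963, 0.082], [-0.966, -0.259, -0.0]]
force: [-3.8, -0.6, 14.4]
opening: -0.0001
```

```bash
python3 -m jog '255 0 0 .0032 0 0 0;255 -.0004 -.005 -.0007 0 0 0;255 -.0004 -.005 -.0007 0 0 0;255 -.0004 -.005 -.0008 0 0 0;255 -.0004 -.005 -.0008 0 0 0;255 0 0 0 0 0 0'; python3 - <<'E'
from h import *
d=grab("side"); crop(d,265,150,60,50,12,"g4")
E
```

```text
t: 43.05
tool_pos: [0.5725, -0.1381, 0.0133]
ee_rot: [[0.022, -0.08, -0.997], [0.26, -0.962, 0.083], [-0.965, -0.26, -0.001]]
force: [-0.8, 4.6, 13.3]
opening: -0.0003
```

View pics/g4.png

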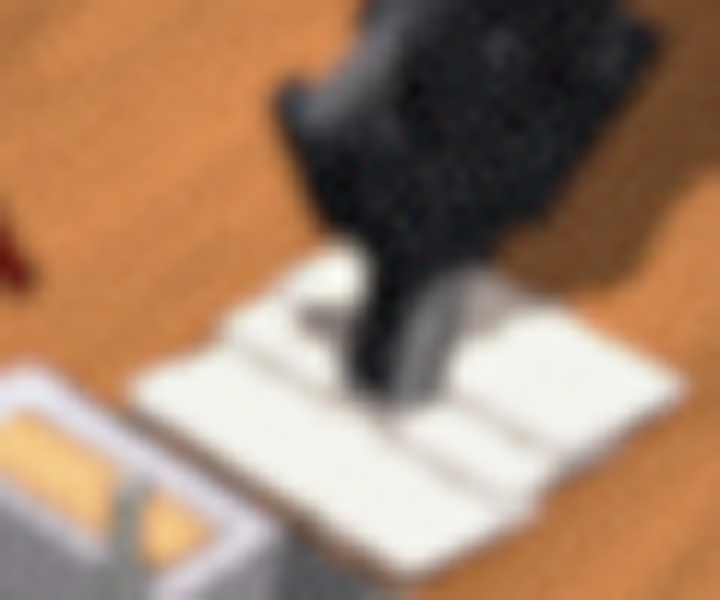

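```bash
python3 -m jog '255 0 0 .0035 0 0 0;255 0 0 0 0 0 0';python3 -m jog '255 -.0004 -.005 0 0 0 0;255 -.0004 -.005 0 0 0 0;255 -.0004 -.005 -.0006 0 0 0;255 0 0 0 0 0 0'; python3 - <<'E'
from h import *
d=grab("side"); crop(d,265,150,60,50,12,"g5")
E
```

```text
t: 43.35
tool_pos: [0.5716, -0.1387, 0.0154]
ee_rot: [[0.021, -0.079, -0.997], [0.258, -0.963, 0.082], [-0.966, -0.259, 0.0]]
force: [0.3, 0.1, -0.2]
opening: 0.0001
t: 43.85
tool_pos: [0.5704, -0.154, 0.0148]
ee_rot: [[0.021, -0.08, -0.997], [0.258, -0.963, 0.083], [-0.966, -0.259, 0.0]]
force: [0.5, 0.0, 0.1]
opening: -0.0001
```

View pics/g5.png

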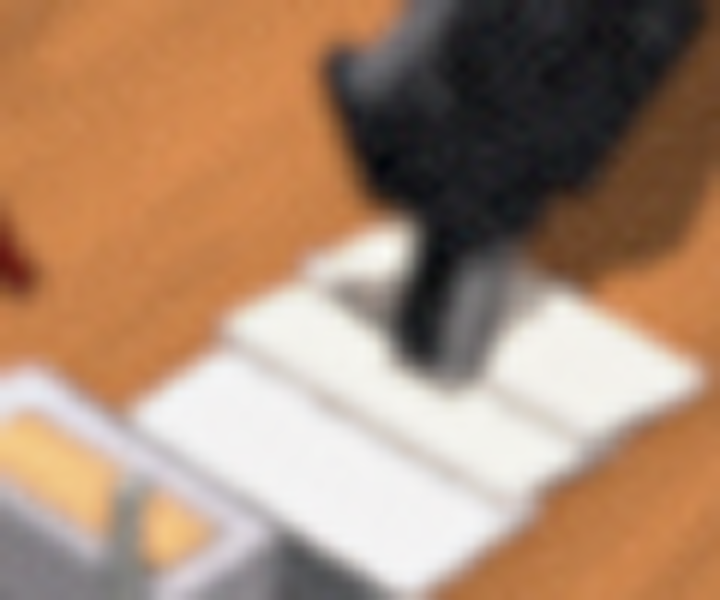

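```bash
python3 -m jog '255 -.0004 -.005 -.0008 0 0 0;255 -.0004 -.005 -.0008 0 0 0;255 -.0004 -.005 -.0008 0 0 0;255 -.0004 -.005 -.0008 0 0 0;255 0 0 0 0 0 0'; python3 - <<'E'
from h import *
d=grab("side"); crop(d,265,150,60,50,12,"g6")
E
```

```text
t: 44.52
tool_pos: [0.5689, -0.1739, 0.0118]
ee_rot: [[0.021, -0.08, -0.997], [0.258, -0.963, 0.083], [-0.966, -0.259, 0.0]]
force: [0.3, 0.2, 0.1]
opening: -0.0001
```

View pics/g6.png

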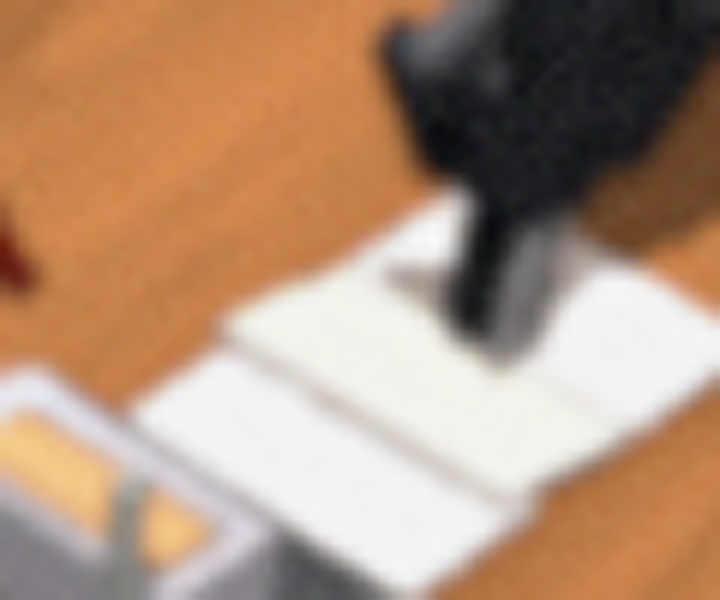

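```bash
python3 -m jog '255 0 0 .02 0 0 0;255 0 -.019 0 -.1305 .0107 0;255 0 -.019 0 -.1305 .0107 0;255 0 0 0 0 0 0;255 0 0 -.015 0 0 0;255 0 0 0 0 0 0;255 0 0 0 0 0 0'; python3 - <<'E'
from h import *
d=grab("side"); crop(d,275,130,60,60,10,"g7"); t=grab("top"); crop(t,225,150,140,100,5.6,"g7t")
E
```

```text
t: 45.45
tool_pos: [0.5684, -0.2115, 0.0162]
ee_rot: [[-0.001, -0.083, -0.997], [0.001, -0.997, 0.083], [-1.0, -0.001, 0.001]]
force: [0.2, -0.2, 0.6]
opening: 0.0005
```

View pics/g7.png

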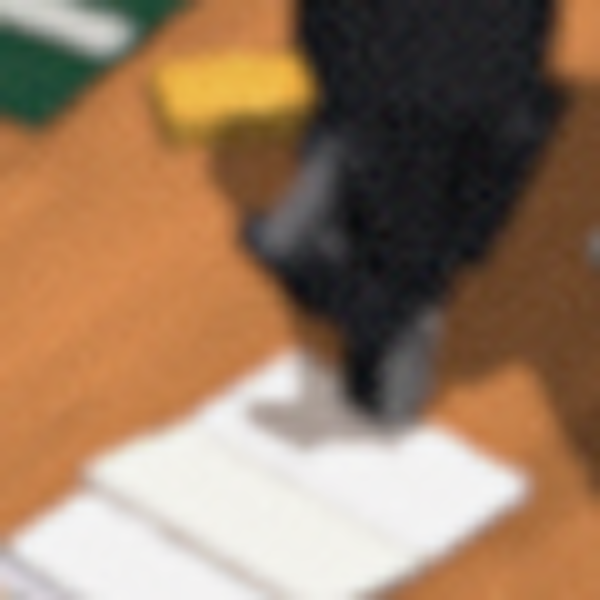

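```bash
python3 -m jog '255 0 0 -.008 0 0 0;255 0 0 -.002 0 0 0;255 0 0 0 0 0 0'; python3 -m jog '255 0 0 -.001 0 0 0;255 0 0 0 0 0 0'
```

```text
t: 45.92
tool_pos: [0.5688, -0.2113, 0.0065]
ee_rot: [[-0.0, -0.082, -0.997], [0.0, -0.997, 0.082], [-1.0, -0.0, 0.0]]
force: [0.4, -0.3, -0.7]
opening: -0.0001
t: 46.18
tool_pos: [0.569, -0.2114, 0.0061]
ee_rot: [[0.0, -0.082, -0.997], [-0.0, -0.997, 0.082], [-1.0, 0.0, -0.0]]
force: [-0.4, 0.3, 3.2]
opening: 0.0004
```

```bash
python3 -m jog '255 0 0 -.001 0 0 0;255 -.0004 -.005 0 0 0 0;255 -.0004 -.005 0 0 0 0;255 -.0004 -.005 0 0 0 0;255 -.0004 -.005 0 0 0 0;255 -.0004 -.005 0 0 0 0;255 -.0004 -.005 0 0 0 0;255 0 0 0 0 0 0'; python3 - <<'E'
from h import *
d=grab("side"); crop(d,275,130,60,60,10,"g8")
E
```

```text
t: 47.18
tool_pos: [0.5675, -0.2411, 0.0061]
ee_rot: [[0.002, -0.082, -0.997], [0.0, -0.997, 0.082], [-1.0, -0.0, -0.002]]
force: [0.1, 4.9, 9.9]
opening: 0.0001
```

View pics/g8.png

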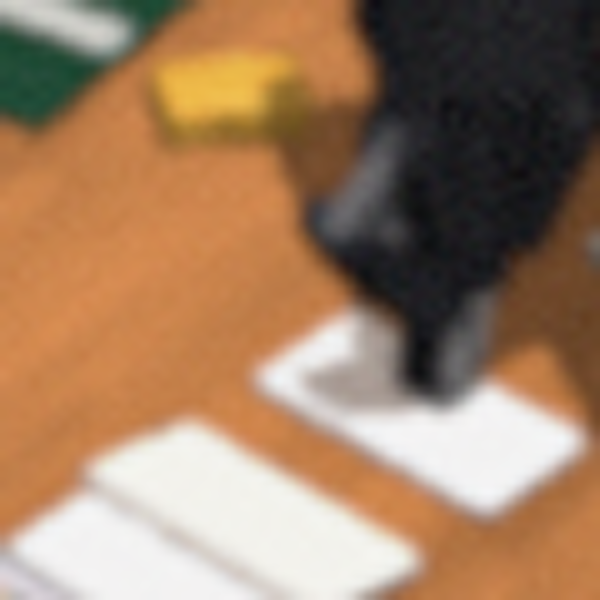

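```bash
python3 -m jog '60 0 0 .05 0 0 0;60 -.04 -.03 .03 0 0 0;60 -.05 -.04 0 0 0 0;60 -.05 -.04 0 0 0 0;60 0 -.03 0 0 0 0;60 0 0 0 0 0 0'; python3 - <<'E'
from h import *
np.set_printoptions(precision=1,suppress=True)
d=grab("side");t=grab("top"); crop(t,225,150,160,100,5,"g9t")
for f,n in((up(t),"t"),(up(d),"s")):
    b=(250*4,150*4,130*4,100*4) if n=="t" else (255*4,130*4,120*4,80*4)
    for k in blobs(masks(f,"white"),b,2000): print(n,rect(f,k,.006))
print(read_state()["tool_pos"]*1000)
E
```

```text
t: 47.98
tool_pos: [0.4287, -0.3818, 0.0852]
ee_rot: [[0.001, -0.085, -0.996], [-0.001, -0.996, 0.085], [-1.0, 0.001, -0.002]]
force: [1.2, 0.2, -0.2]
opening: 0.0652
t (array([ 574.2, -136.4]), 95.40840148925781, 86.30424499511719, -4.5840911865234375)
t (array([ 567.3, -232.6]), 93.07169342041016, 51.07329177856445, -3.8640975952148438)
t (array([ 524. , -350.3]), 90.94011688232422, 48.878761291503906, -13.523216247558594)
t (array([591.2, -40.2]), 84.56746673583984, 37.57319641113281, -4.824623107910156)
s (array([ 589.1, -114.9]), 130.57089233398438, 128.85035705566406, -4.586883544921875)
s (array([ 565.2, -230.7]), 93.87443542480469, 53.34380340576172, -4.516212463378906)
s (array([ 522.8, -349.4]), 93.75048828125, 51.24414825439453, -13.871185302734375)
[ 428.8 -379.3   84.7]
```

View pics/g9t.png

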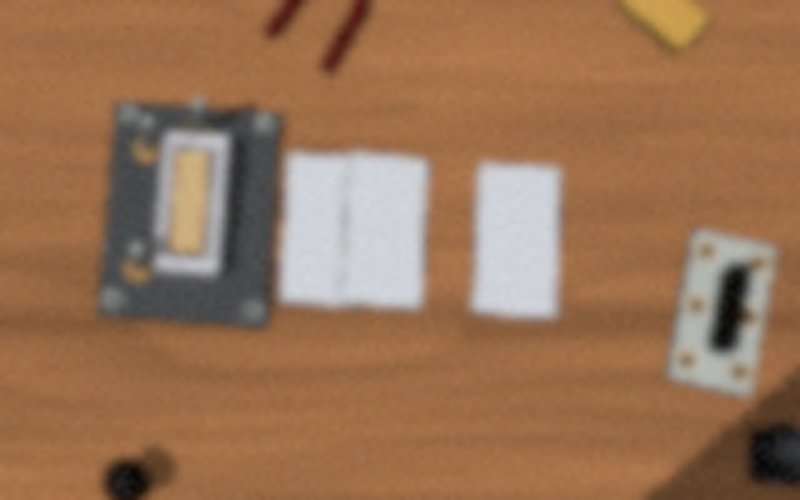

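```bash
python3 -m jog '60 .0344 .0369 0 0 0 .003;60 .0344 .0369 0 0 0 .003;60 .0344 .0369 0 0 0 .003;60 .0344 .0369 0 0 0 .003;60 0 0 0 0 0 0;60 0 0 -.03 0 0 0;60 0 0 -.03 0 0 0;60 0 0 0 0 0 0;60 0 0 0 0 0 0'
```

```text
t: 49.2
tool_pos: [0.5666, -0.232, 0.0255]
ee_rot: [[0.0, -0.07, -0.998], [-0.0, -0.998, 0.07], [-1.0, 0.0, -0.0]]
force: [0.2, -0.5, 0.4]
opening: 0.0656
```

```bash
python3 -m jog '60 0 0 -.015 0 0 0;60 0 0 -.0075 0 0 0;60 0 0 0 0 0 0;255 0 0 0 0 0 0;255 0 0 0 0 0 0;255 0 0 0 0 0 0;255 0 0 0 0 0 0' 40;python3 -m jog '255 0 0 0 0 0 0;255 0 0 .01 0 0 0;255 0 0 .03 0 0 0;255 0 0 .03 0 0 0;255 0 0 0 0 0 0;255 0 0 0 0 0 0';  python3 - <<'E'
from h import *
d=grab("side"); crop(d,275,110,80,80,8,"i1")
E
```

```text
t: 50.08
tool_pos: [0.5666, -0.232, 0.003]
ee_rot: [[0.0, -0.07, -0.998], [-0.0, -0.998, 0.07], [-1.0, 0.0, -0.0]]
force: [-2.5, 0.9, 5.1]
opening: 0.0445
t: 50.82
tool_pos: [0.5662, -0.2318, 0.0721]
ee_rot: [[-0.0, -0.07, -0.998], [0.0, -0.998, 0.07], [-1.0, -0.0, 0.0]]
force: [-0.2, 0.2, -0.2]
opening: 0.0445
```

View pics/i1.png

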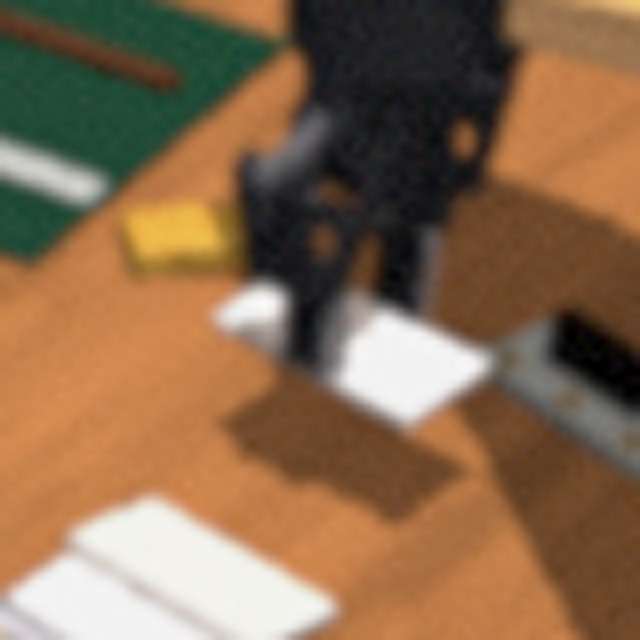

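```bash
python3 -m jog '255 0 0 .055 0 0 0;255 .0034 .0476 0 0 0 -.003;255 .0034 .0476 0 0 0 -.003;255 .0034 .0476 0 0 0 -.003;255 .0034 .0476 0 0 0 -.003;255 0 0 0 0 0 0;255 0 0 -.03 0 0 0;255 0 0 -.03 0 0 0;255 0 0 0 0 0 0;255 0 0 0 0 0 0'; python3 - <<'E'
from h import *
d=grab("side"); crop(d,235,140,80,80,7,"i2")
E
```

```text
t: 52.12
tool_pos: [0.5803, -0.0422, 0.0676]
ee_rot: [[-0.0, -0.083, -0.997], [-0.0, -0.997, 0.083], [-1.0, 0.0, 0.0]]
force: [0.2, -0.7, 0.0]
opening: 0.044
```

View pics/i2.png

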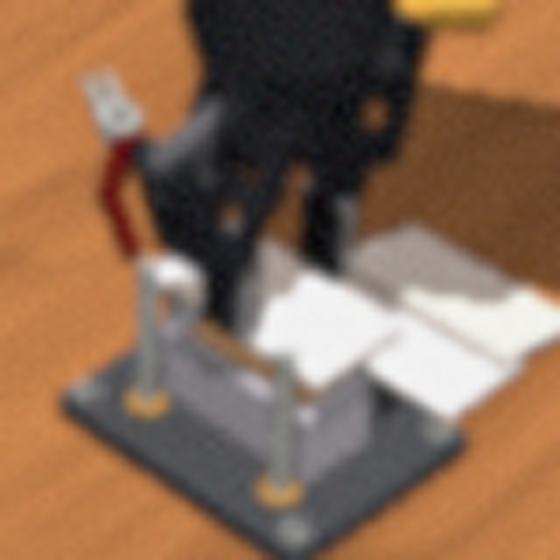

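```bash
python3 -m jog '255 0 0 -.012 0 0 0;255 0 0 -.006 0 0 0;255 0 0 0 0 0 0'; python3 -m jog '110 0 0 0 0 0 0;70 0 0 0 0 0 0;70 0 0 0 0 0 0;70 0 0 .03 0 0 0;70 0 0 .03 0 0 0;60 0 0 .02 0 0 0;60 0 0 0 0 0 0';  python3 - <<'E'
from h import *
d=grab("side"); crop(d,235,140,80,80,7,"i3")
E
```

```text
t: 52.55
tool_pos: [0.5796, -0.0415, 0.0488]
ee_rot: [[-0.001, -0.082, -0.997], [0.0, -0.997, 0.082], [-1.0, -0.0, 0.001]]
force: [0.5, 0.2, -1.1]
opening: 0.0443
t: 53.42
tool_pos: [0.5813, -0.0416, 0.1309]
ee_rot: [[0.004, -0.082, -0.997], [-0.0, -0.997, 0.082], [-1.0, 0.0, -0.004]]
force: [0.1, 0.5, 0.3]
opening: 0.0652
```

View pics/i3.png

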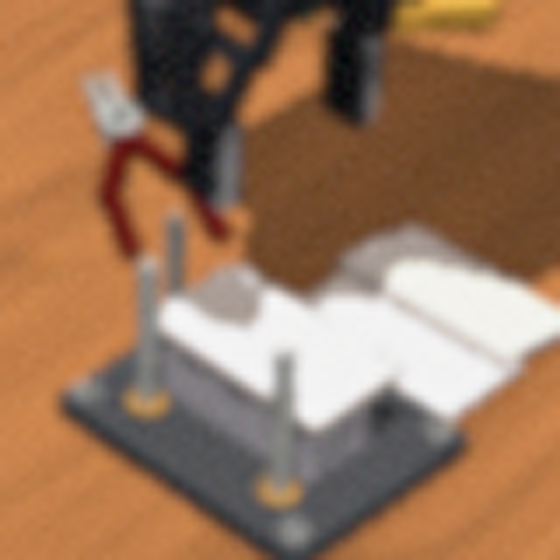

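```bash
python3 -m jog '255 -.003 -.041 0 0 0 0;255 -.003 -.041 0 0 0 0;255 -.003 -.041 0 0 0 0;255 0 0 -.05 0 0 0;255 0 0 -.05 0 0 0;255 0 0 -.01 0 0 0;255 0 0 0 0 0 0;255 0 0 0 0 0 0'; python3 - <<'E'
from h import *
d=grab("side"); crop(d,265,130,70,70,9,"i4")
E
```

```text
t: 54.48
tool_pos: [0.5724, -0.1647, 0.0209]
ee_rot: [[0.003, -0.082, -0.997], [-0.001, -0.997, 0.082], [-1.0, 0.001, -0.003]]
force: [-0.3, 0.3, -0.1]
opening: 0.0004
```

View pics/i4.png

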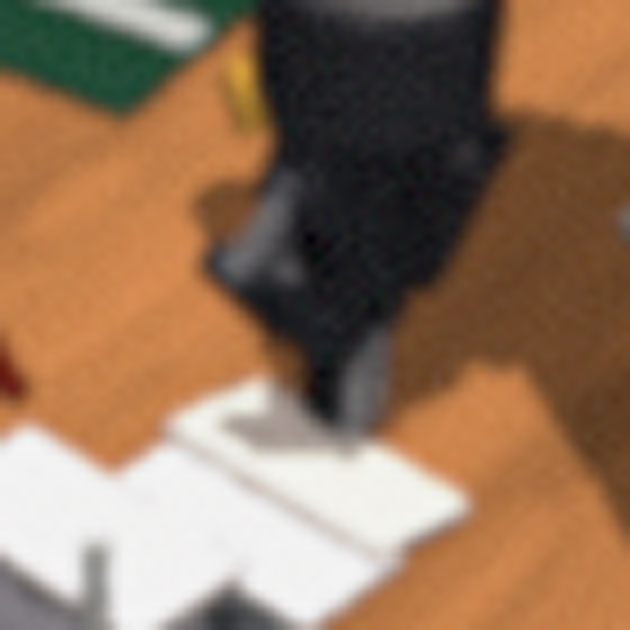

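```bash
python3 -m jog '255 0 0 -.01 0 0 0;255 0 0 -.001 0 0 0;255 0 0 0 0 0 0'; python3 -m jog '255 0 0 -.001 0 0 0;255 0 0 0 0 0 0';  python3 -m jog '255 0 0 -.001 0 0 0;255 0 0 0 0 0 0'
```

```text
t: 54.9
tool_pos: [0.5722, -0.1647, 0.0093]
ee_rot: [[0.002, -0.082, -0.997], [-0.001, -0.997, 0.082], [-1.0, 0.0, -0.002]]
force: [-0.7, 0.3, 5.8]
opening: -0.0002
t: 55.15
tool_pos: [0.5723, -0.1647, 0.0091]
ee_rot: [[0.002, -0.082, -0.997], [-0.001, -0.997, 0.082], [-1.0, 0.0, -0.002]]
force: [-2.1, 1.5, 14.1]
opening: -0.0001
t: 55.4
tool_pos: [0.5723, -0.1647, 0.0089]
ee_rot: [[0.002, -0.082, -0.997], [-0.001, -0.997, 0.082], [-1.0, 0.0, -0.003]]
force: [-4.1, 2.1, 21.5]
opening: 0.0001
```

```bash
python3 -m jog '255 -.0004 -.005 .0005 0 0 0;255 -.0004 -.005 -.0003 0 0 0;255 -.0004 -.005 -.0008 0 0 0;255 -.0004 -.005 -.0008 0 0 0;255 -.0004 -.005 -.0003 0 0 0;255 0 0 0 0 0 0'; python3 -m jog '255 -.0004 -.005 0 0 0 0;255 -.0004 -.005 0 0 0 0;255 -.0004 -.005 0 0 0 0;255 0 0 0 0 0 0'; python3 - <<'E'
from h import *
d=grab("side"); crop(d,265,130,70,70,9,"i5")
E
```

```text
t: 56.15
tool_pos: [0.5691, -0.1897, 0.0047]
ee_rot: [[0.0, -0.083, -0.997], [-0.0, -0.997, 0.083], [-1.0, 0.0, -0.0]]
force: [-0.3, -0.1, -0.1]
opening: -0.0
t: 56.65
tool_pos: [0.5678, -0.205, 0.0046]
ee_rot: [[0.0, -0.083, -0.997], [-0.0, -0.997, 0.083], [-1.0, 0.0, -0.0]]
force: [0.1, 0.4, -1.4]
opening: 0.0
```

View pics/i5.png

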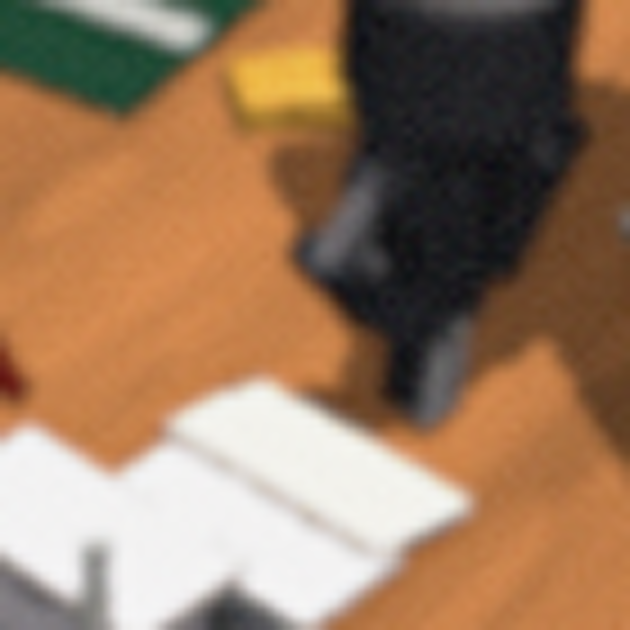

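```bash
python3 -m jog '255 0 0 .04 0 0 0;255 .002 .0475 0 0 0 0;255 .002 .0475 0 0 0 0;255 0 0 0 0 0 0;255 0 0 -.025 0 0 0;255 0 0 -.009 0 0 0;255 0 0 0 0 0 0';python3 -m jog '255 0 0 -.002 0 0 0;255 0 0 0 0 0 0'
```

```text
t: 57.58
tool_pos: [0.5713, -0.11, 0.01]
ee_rot: [[-0.002, -0.083, -0.997], [0.0, -0.997, 0.083], [-1.0, -0.0, 0.002]]
force: [-0.2, -0.2, 1.4]
opening: 0.0
t: 57.82
tool_pos: [0.5722, -0.1098, 0.009]
ee_rot: [[0.001, -0.082, -0.997], [-0.0, -0.997, 0.082], [-1.0, 0.0, -0.001]]
force: [-0.5, 0.7, 1.1]
opening: -0.0003
```

```bash
python3 -m jog '255 0 0 -.001 0 0 0;255 -.0004 -.005 0 0 0 0;255 -.0004 -.005 0 0 0 0;255 -.0004 -.005 0 0 0 0;255 -.0004 -.005 0 0 0 0;255 0 0 0 0 0 0';python3 -m jog '255 -.0004 -.005 0 0 0 0;255 0 0 0 0 0 0';  python3 - <<'E'
from h import *
d=grab("side"); crop(d,265,130,70,70,9,"i6")
E
```

```text
t: 58.58
tool_pos: [0.5703, -0.13, 0.0076]
ee_rot: [[0.0, -0.083, -0.997], [-0.0, -0.997, 0.083], [-1.0, 0.0, -0.0]]
force: [-0.2, 0.2, -0.2]
opening: 0.0002
t: 58.82
tool_pos: [0.5699, -0.1348, 0.0076]
ee_rot: [[0.0, -0.082, -0.997], [-0.0, -0.997, 0.082], [-1.0, 0.0, -0.0]]
force: [0.6, 0.1, -0.4]
opening: 0.0
```

View pics/i6.png

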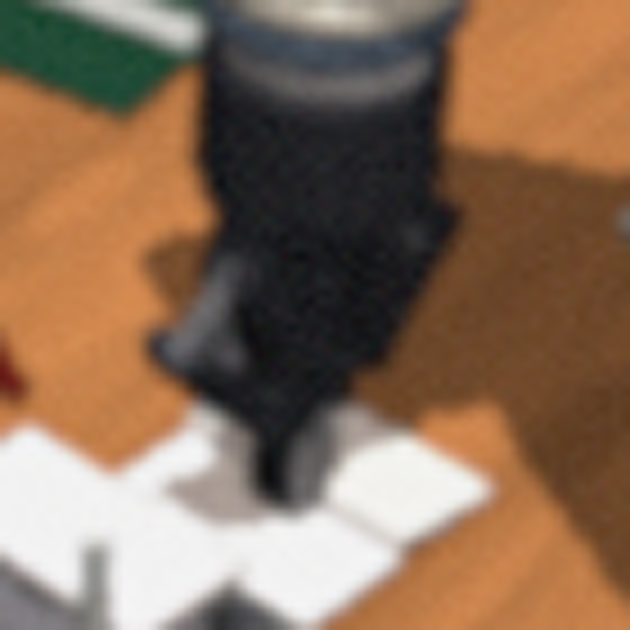

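Pushing its edge moved the middle blank. I'll continue a few millimetres until it drops off the lower one.

```bash
python3 -m jog '255 -.0004 -.005 0 0 0 0;255 -.0004 -.005 0 0 0 0;255 -.0001 -.002 0 0 0 0;255 0 0 0 0 0 0;255 0 0 .02 0 0 0;255 -.004 -.05 0 0 0 0;255 0 0 0 0 0 0;255 0 0 -.015 0 0 0;255 0 0 0 0 0 0';  python3 - <<'E'
from h import *
d=grab("side"); crop(d,265,130,70,70,9,"i7")
E
```

```text
t: 60.0
tool_pos: [0.5638, -0.1953, 0.0113]
ee_rot: [[-0.003, -0.081, -0.997], [0.001, -0.997, 0.081], [-1.0, -0.001, 0.003]]
force: [0.3, 0.1, 0.7]
opening: -0.0004
```

View pics/i7.png

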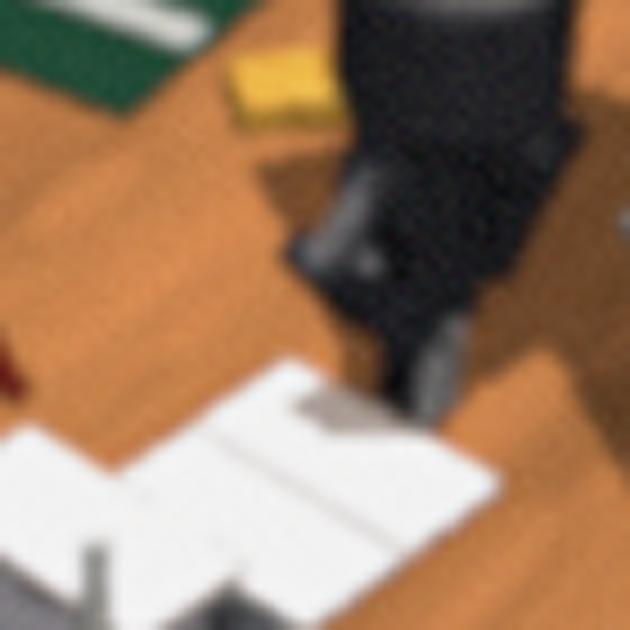

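```bash
python3 -m jog '255 .005 .025 .003 0 0 0;255 0 0 0 0 0 0;255 0 0 -.006 0 0 0;255 0 0 -.002 0 0 0;255 0 0 0 0 0 0'; python3 -m jog '255 0 0 -.001 0 0 0;255 0 0 0 0 0 0'
```

```text
t: 60.68
tool_pos: [0.5696, -0.1718, 0.0072]
ee_rot: [[-0.001, -0.083, -0.997], [0.0, -0.997, 0.083], [-1.0, -0.0, 0.001]]
force: [0.6, 0.4, 0.1]
opening: -0.0001
t: 60.92
tool_pos: [0.5699, -0.1717, 0.0066]
ee_rot: [[-0.0, -0.082, -0.997], [0.0, -0.997, 0.082], [-1.0, -0.0, 0.0]]
force: [0.4, -1.1, 0.3]
opening: 0.0001
```

```bash
python3 -m jog '255 0 0 -.0017 0 0 0;255 -.0004 -.005 0 0 0 0;255 -.0004 -.005 0 0 0 0;255 -.0004 -.005 0 0 0 0;255 -.0004 -.005 0 0 0 0;255 -.0004 -.005 0 0 0 0;255 -.0004 -.005 0 0 0 0;255 -.0004 -.005 0 0 0 0;255 0 0 0 0 0 0';  python3 -m jog '60 0 0 .05 0 0 0;60 -.04 -.04 .03 0 0 0;60 -.05 -.05 0 0 0 0;60 -.05 -.05 0 0 0 0;60 0 -.05 0 0 0 0;60 0 0 0 0 0 0'; python3 - <<'E'
from h import *
np.set_printoptions(precision=1,suppress=True)
d=grab("side");t=grab("top"); crop(t,225,150,160,100,5,"i8t")
for f,n in((up(t),"t"),(up(d),"s")):
    b=(250*4,150*4,130*4,100*4) if n=="t" else (255*4,130*4,120*4,80*4)
    for k in blobs(masks(f,"white"),b,2000): print(n,rect(f,k,.006))
print(read_state()["tool_pos"]*1000)
E
```

```text
t: 62.05
tool_pos: [0.5682, -0.2064, 0.0061]
ee_rot: [[0.002, -0.082, -0.997], [-0.0, -0.997, 0.082], [-1.0, -0.0, -0.002]]
force: [-0.3, 3.0, 8.7]
opening: 0.0003
t: 62.8
tool_pos: [0.4398, -0.3877, 0.0849]
ee_rot: [[0.002, -0.086, -0.996], [-0.002, -0.996, 0.086], [-1.0, 0.002, -0.003]]
force: [-0.1, 0.5, -0.6]
opening: 0.0648
t (array([589.5, -41.1]), 95.7901840209961, 52.17802047729492, -4.939094543457031)
t (array([ 574.3, -119. ]), 93.42090606689453, 51.86412048339844, -4.140708923339844)
t (array([ 569.6, -203.8]), 92.89456176757812, 51.188941955566406, -3.1475830078125)
t (array([ 524. , -350.2]), 90.93185424804688, 48.70759582519531, -13.338912963867188)
s (array([594.4, -98.4]), 138.54991149902344, 94.59844207763672, -4.6849822998046875)
s (array([ 567.2, -202.1]), 94.1142349243164, 52.98482131958008, -4.155693054199219)
s (array([ 522.6, -349.5]), 93.35122680664062, 51.4410285949707, -13.417205810546875)
[ 439.4 -384.    84. ]
```

View pics/i8t.png

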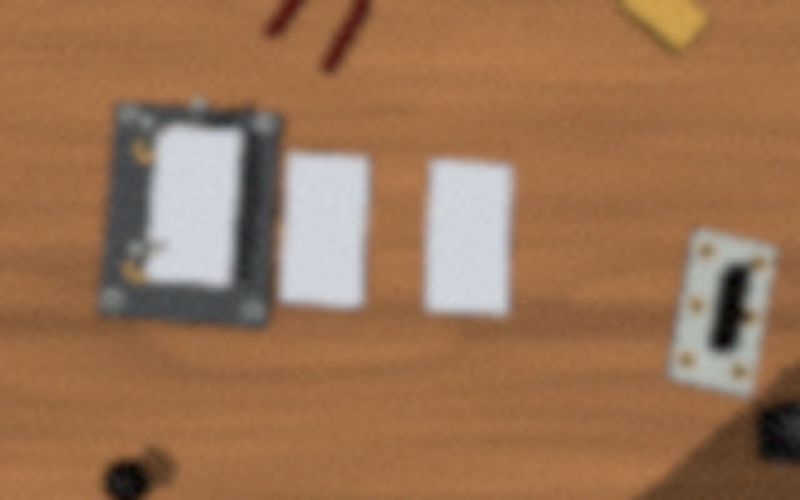

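```bash
python3 -m jog '60 .0323 .0453 0 0 0 .005;60 .0323 .0453 0 0 0 .005;60 .0323 .0453 0 0 0 .005;60 .0323 .0453 0 0 0 .005;60 0 0 0 0 0 0;60 0 0 -.03 0 0 0;60 0 0 -.03 0 0 0;60 0 0 0 0 0 0;60 0 0 0 0 0 0'
```

```text
t: 64.03
tool_pos: [0.569, -0.2028, 0.0249]
ee_rot: [[0.0, -0.062, -0.998], [-0.0, -0.998, 0.062], [-1.0, 0.0, -0.0]]
force: [-0.0, 0.0, 0.1]
opening: 0.0654
```

```bash
python3 -m jog '60 0 0 -.015 0 0 0;60 0 0 -.009 0 0 0;60 0 0 0 0 0 0;255 0 0 0 0 0 0;255 0 0 0 0 0 0;255 0 0 0 0 0 0;255 0 0 0 0 0 0' 40;python3 -m jog '255 0 0 0 0 0 0;255 0 0 .01 0 0 0;255 0 0 .03 0 0 0;255 0 0 .04 0 0 0;255 0 0 .045 0 0 0;255 0 0 0 0 0 0'
```

```text
t: 64.9
tool_pos: [0.5692, -0.2028, 0.0006]
ee_rot: [[0.0, -0.062, -0.998], [-0.0, -0.998, 0.062], [-1.0, 0.0, -0.001]]
force: [-1.8, 0.7, 5.2]
opening: 0.0461
t: 65.65
tool_pos: [0.5716, -0.2037, 0.1294]
ee_rot: [[0.007, -0.062, -0.998], [-0.003, -0.998, 0.062], [-1.0, 0.002, -0.007]]
force: [0.8, -0.2, -0.4]
opening: 0.0458
```

```bash
python3 -m jog '255 .0028 .0404 0 0 0 -.0043;255 .0028 .0404 0 0 0 -.0043;255 .0028 .0404 0 0 0 -.0043;255 .0028 .0404 0 0 0 -.0043;255 0 0 0 0 0 0;255 0 0 -.03 0 0 0;255 0 0 -.025 0 0 0;255 0 0 0 0 0 0;255 0 0 0 0 0 0'
```

```text
t: 66.78
tool_pos: [0.5804, -0.0417, 0.0706]
ee_rot: [[0.0, -0.08, -0.997], [-0.0, -0.997, 0.08], [-1.0, 0.0, -0.0]]
force: [-0.3, 0.5, 0.1]
opening: 0.0461
```

```bash
python3 -m jog '255 0 0 -.012 0 0 0;255 0 0 -.007 0 0 -.002;255 0 0 0 0 0 0'; python3 -m jog '110 0 0 0 0 0 0;70 0 0 0 0 0 0;70 0 0 0 0 0 0;70 0 0 .03 0 0 0;70 0 0 .03 0 0 0;60 0 0 .02 0 0 0;60 0 0 0 0 0 0';  python3 - <<'E'
from h import *
d=grab("side"); crop(d,235,140,80,80,7,"k1")
E
```

```text
t: 67.15
tool_pos: [0.5801, -0.0412, 0.0509]
ee_rot: [[-0.0, -0.081, -0.997], [0.0, -0.997, 0.081], [-1.0, 0.0, 0.0]]
force: [0.2, -0.2, -0.2]
opening: 0.0457
t: 68.03
tool_pos: [0.5813, -0.0413, 0.1328]
ee_rot: [[0.003, -0.081, -0.997], [-0.0, -0.997, 0.081], [-1.0, 0.0, -0.003]]
force: [0.2, 0.4, -1.3]
opening: 0.0655
```

View pics/k1.png

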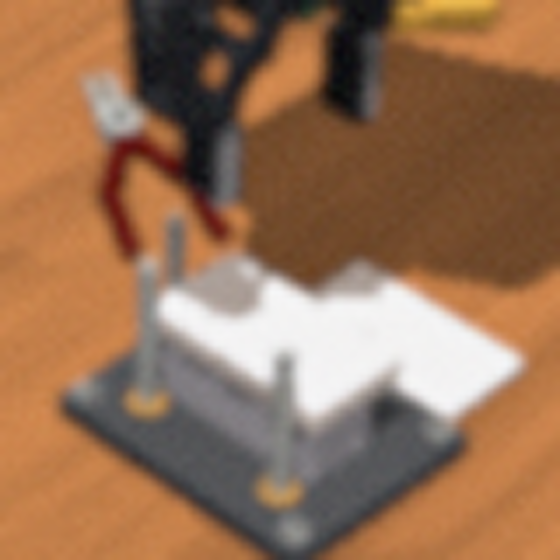

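```bash
python3 -m jog '255 -.0035 -.0405 0 0 0 0;255 -.0035 -.0405 0 0 0 0;255 0 0 0 0 0 0;255 0 0 -.05 0 0 0;255 0 0 -.05 0 0 0;255 0 0 -.018 0 0 0;255 0 0 0 0 0 0;255 0 0 0 0 0 0'; python3 -m jog '255 0 0 -.004 0 0 0;255 0 0 0 0 0 0'; python3 -m jog '255 0 0 -.001 0 0 0;255 0 0 0 0 0 0'
```

```text
t: 69.08
tool_pos: [0.5743, -0.1221, 0.0146]
ee_rot: [[0.002, -0.081, -0.997], [-0.0, -0.997, 0.081], [-1.0, 0.0, -0.002]]
force: [-0.1, -0.4, 0.2]
opening: -0.0002
t: 69.32
tool_pos: [0.5737, -0.1223, 0.01]
ee_rot: [[0.001, -0.081, -0.997], [-0.0, -0.997, 0.081], [-1.0, 0.0, -0.001]]
force: [-0.2, 0.4, -0.8]
opening: 0.0003
t: 69.58
tool_pos: [0.5732, -0.1222, 0.0084]
ee_rot: [[0.0, -0.081, -0.997], [-0.0, -0.997, 0.081], [-1.0, 0.0, -0.0]]
force: [-0.9, 0.1, -0.5]
opening: -0.0001
```

```bash
python3 -m jog '255 0 0 -.002 0 0 0;255 0 0 -.0015 0 0 0;255 -.0004 -.005 0 0 0 0;255 -.0004 -.005 0 0 0 0;255 -.0004 -.005 0 0 0 0;255 -.0004 -.005 0 0 0 0;255 -.0004 -.005 0 0 0 0;255 -.0004 -.005 0 0 0 0;255 -.0004 -.005 0 0 0 0;255 0 0 0 0 0 0';  python3 -m jog '60 0 0 .05 0 0 0;60 -.04 -.04 .03 0 0 0;60 -.05 -.06 0 0 0 0;60 -.05 -.06 0 0 0 0;60 0 -.06 0 0 0 0;60 0 -.03 0 0 0 0;60 0 0 0 0 0 0'; python3 - <<'E'
from h import *
np.set_printoptions(precision=1,suppress=True)
d=grab("side");t=grab("top"); crop(t,225,150,160,100,5,"k2t")
for f,n in((up(t),"t"),(up(d),"s")):
    b=(250*4,150*4,130*4,100*4) if n=="t" else (255*4,130*4,120*4,80*4)
    for k in blobs(masks(f,"white"),b,2000): print(n,rect(f,k,.006))
print(read_state()["tool_pos"]*1000)
E
```

```text
t: 70.82
tool_pos: [0.5717, -0.1567, 0.006]
ee_rot: [[0.002, -0.082, -0.997], [0.0, -0.997, 0.082], [-1.0, -0.001, -0.002]]
force: [0.2, 5.6, 12.4]
opening: 0.0002
t: 71.7
tool_pos: [0.4511, -0.3845, 0.084]
ee_rot: [[0.001, -0.084, -0.996], [-0.001, -0.996, 0.084], [-1.0, 0.001, -0.001]]
force: [0.3, 0.1, -0.3]
opening: 0.0654
t (array([590.3, -41.2]), 96.07376861572266, 52.214027404785156, -4.087562561035156)
t (array([ 572.9, -153.7]), 93.04207611083984, 51.13041305541992, -3.8042831420898438)
t (array([ 524. , -350.2]), 90.82425689697266, 49.02436828613281, -13.097465515136719)
s (array([615.9, -84.3]), 111.20842742919922, 59.699466705322266, -5.123619079589844)
s (array([ 570.7, -152. ]), 94.05850219726562, 52.5783576965332, -4.735069274902344)
s (array([ 522.6, -350. ]), 93.66385650634766, 53.4435920715332, -13.65234375)
[ 450.8 -381.6   83.5]
```

View pics/k2t.png

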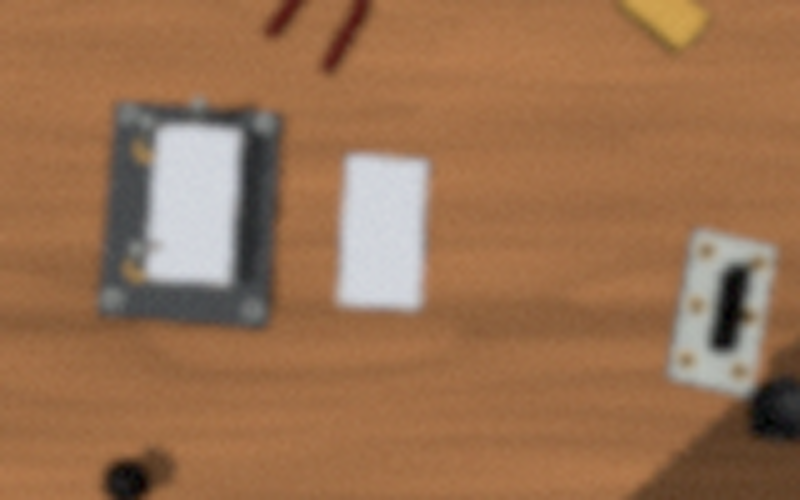

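```bash
python3 -m jog '60 .0242 .0458 0 0 0 .002;60 .0242 .0458 0 0 0 .002;60 .0242 .0458 0 0 0 .002;60 .0242 .0458 0 0 0 .002;60 .0242 .0458 0 0 0 .002;60 0 0 0 0 0 0;60 0 0 -.03 0 0 0;60 0 0 -.03 0 0 0;60 0 0 0 0 0 0;60 0 0 0 0 0 0'
```

```text
t: 73.05
tool_pos: [0.5723, -0.1533, 0.0247]
ee_rot: [[0.0, -0.071, -0.997], [-0.0, -0.997, 0.071], [-1.0, 0.0, -0.0]]
force: [-0.0, 0.0, 0.6]
opening: 0.0652
```

```bash
python3 -m jog '60 0 0 -.015 0 0 0;60 0 0 -.009 0 0 0;60 0 0 0 0 0 0;255 0 0 0 0 0 0;255 0 0 0 0 0 0;255 0 0 0 0 0 0;255 0 0 0 0 0 0' 40;python3 -m jog '255 0 0 0 0 0 0;255 0 0 .01 0 0 0;255 0 0 .03 0 0 0;255 0 0 .04 0 0 0;255 0 0 .05 0 0 0;255 0 0 0 0 0 0;255 0 0 0 0 0 0'
```

```text
t: 73.92
tool_pos: [0.5725, -0.1533, 0.0004]
ee_rot: [[0.0, -0.071, -0.997], [-0.0, -0.997, 0.071], [-1.0, 0.0, -0.0]]
force: [-1.2, -0.1, 5.7]
opening: 0.0464
t: 74.8
tool_pos: [0.572, -0.1531, 0.13]
ee_rot: [[0.0, -0.071, -0.997], [0.0, -0.997, 0.071], [-1.0, -0.0, -0.0]]
force: [-0.6, 0.2, -0.6]
opening: 0.0463
```

```bash
python3 -m jog '255 .0028 .0372 0 0 0 -.0035;255 .0028 .0372 0 0 0 -.0035;255 .0028 .0372 0 0 0 -.0035;255 0 0 0 0 0 0;255 0 0 -.03 0 0 0;255 0 0 -.02 0 0 0;255 0 0 0 0 0 0;255 0 0 0 0 0 0'; python3 - <<'E'
from h import *
d=grab("side"); crop(d,235,140,80,80,7,"k3")
E
```

```text
t: 75.8
tool_pos: [0.5807, -0.0422, 0.08]
ee_rot: [[-0.0, -0.082, -0.997], [-0.0, -0.997, 0.082], [-1.0, 0.0, 0.0]]
force: [0.4, 0.6, -0.1]
opening: 0.0466
```

View pics/k3.png

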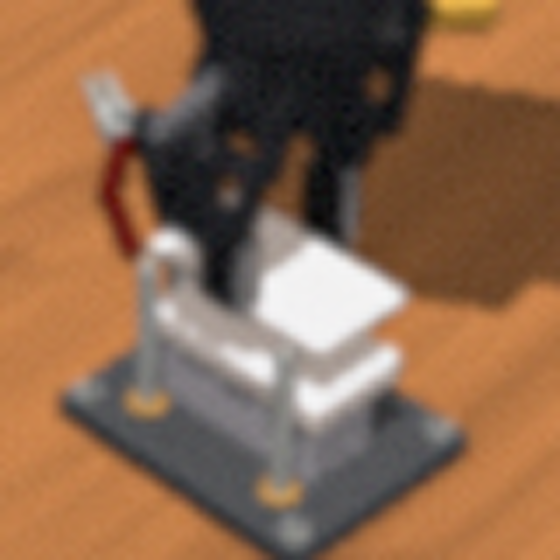

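```bash
python3 -m jog '255 0 .0004 -.012 0 0 0;255 0 0 -.007 0 0 0;255 0 0 -.002 0 0 0;255 0 0 0 0 0 0'; python3 -m jog '110 0 0 0 0 0 0;70 0 0 0 0 0 0;70 0 0 0 0 0 0;70 0 0 .03 0 0 0;70 0 0 .03 0 0 0;60 0 0 .02 0 0 0;60 0 0 0 0 0 0';  python3 - <<'E'
from h import *
d=grab("side"); crop(d,235,140,80,80,7,"k4")
E
```

```text
t: 76.35
tool_pos: [0.5806, -0.0412, 0.0588]
ee_rot: [[-0.0, -0.082, -0.997], [0.0, -0.997, 0.082], [-1.0, -0.0, 0.0]]
force: [-0.8, -0.4, 0.0]
opening: 0.0457
t: 77.22
tool_pos: [0.5819, -0.0413, 0.1406]
ee_rot: [[0.004, -0.082, -0.997], [-0.0, -0.997, 0.082], [-1.0, 0.0, -0.004]]
force: [-1.6, 0.2, -0.9]
opening: 0.0655
```

View pics/k4.png

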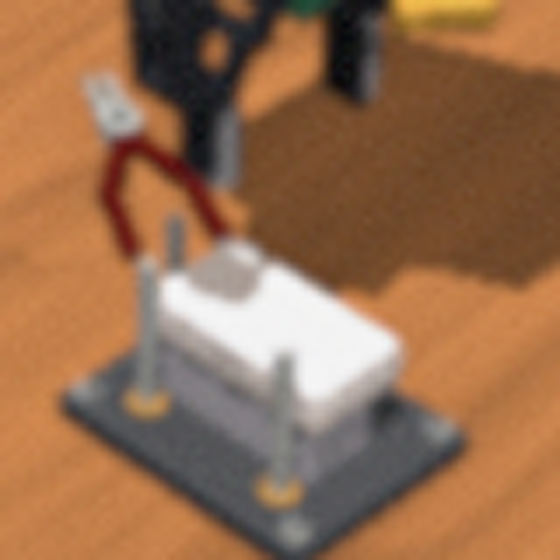

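```bash
python3 -m jog '60 -.0097 -.0515 0 0 0 -.0253;60 -.0097 -.0515 0 0 0 -.0253;60 -.0097 -.0515 0 0 0 -.0253;60 -.0097 -.0515 0 0 0 -.0253;60 -.0097 -.0515 0 0 0 -.0253;60 -.0097 -.0515 0 0 0 -.0253;60 0 0 -.03 0 0 0;60 0 0 -.03 0 0 0;60 0 0 0 0 0 0;60 0 0 0 0 0 0'; python3 - <<'E'
from h import *
d=grab("side"); crop(d,310,100,80,80,8,"l1")
f=up(d)
for k in blobs(masks(f,"white"),(315*4,125*4,70*4,60*4),1500): print(rect(f,k,.008))
s=read_state(); print(s["tool_pos"],np.degrees(np.arctan2(s["ee_rot"][1,1],s["ee_rot"][0,1])))
E
```

```text
t: 78.53
tool_pos: [0.5226, -0.3501, 0.079]
ee_rot: [[-0.0, -0.231, -0.973], [0.0, -0.973, 0.231], [-1.0, -0.0, 0.0]]
force: [0.0, 0.2, 0.6]
opening: 0.0654
[ 0.52307802 -0.35034602  0.07965694] -103.36805802692997
```

View pics/l1.png

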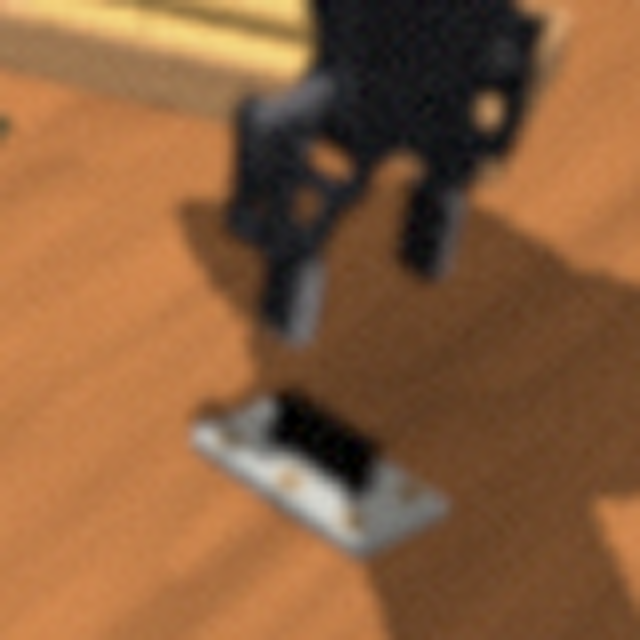

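```bash
python3 -m jog '60 0 0 -.03 0 0 0;60 0 0 -.025 0 0 0;60 0 0 -.01 0 0 0;60 0 0 0 0 0 0;255 0 0 0 0 0 0;255 0 0 0 0 0 0;255 0 0 0 0 0 0;255 0 0 0 0 0 0;255 0 0 0 0 0 0;255 0 0 0 0 0 0' 60; python3 -m jog '255 0 0 .02 0 0 0;255 0 0 .05 0 0 0;255 0 0 .05 0 0 0;255 0 0 .015 0 0 0;255 0 0 0 0 0 0;255 0 0 0 0 0 0'; python3 - <<'E'
from h import *
d=grab("side"); crop(d,310,70,80,80,8,"l2")
E
```

```text
t: 79.82
tool_pos: [0.5229, -0.3505, 0.0148]
ee_rot: [[0.001, -0.232, -0.973], [-0.001, -0.973, 0.232], [-1.0, 0.0, -0.001]]
force: [-0.1, 1.4, 6.5]
opening: 0.0108
t: 80.58
tool_pos: [0.5213, -0.3494, 0.1471]
ee_rot: [[-0.003, -0.232, -0.973], [0.002, -0.973, 0.232], [-1.0, -0.001, 0.003]]
force: [0.0, -0.2, -3.3]
opening: 0.0105
```

View pics/l2.png

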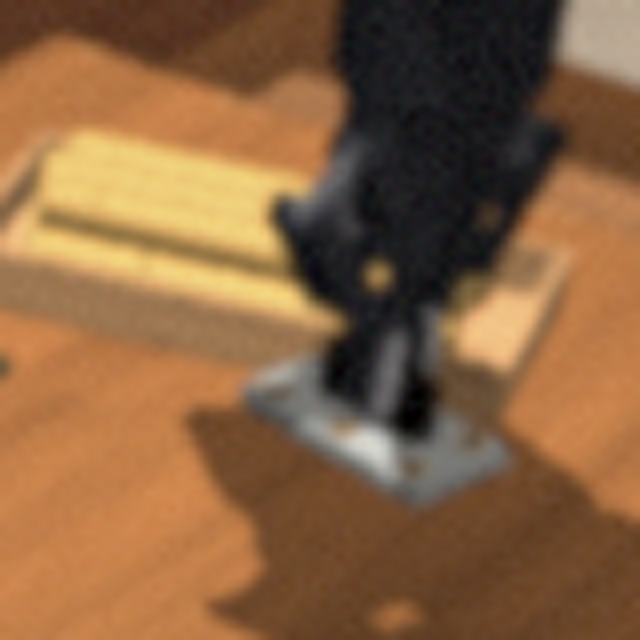

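```bash
python3 -m jog '255 .0097 .0515 0 0 0 .0253;255 .0097 .0515 0 0 0 .0253;255 .0097 .0515 0 0 0 .0253;255 .0097 .0515 0 0 0 .0253;255 .0097 .0515 0 0 0 .0253;255 .0097 .0515 0 0 0 .0253;255 0 0 0 0 0 0;255 0 0 -.03 0 0 0;255 0 0 -.02 0 0 0;255 0 0 0 0 0 0'; python3 -m jog '255 0 0 0 0 0 0'; python3 - <<'E'
from h import *
d=grab("side"); crop(d,235,130,80,90,6.6,"l3")
s=read_state(); print(s["tool_pos"],np.degrees(np.arctan2(s["ee_rot"][1,1],s["ee_rot"][0,1])))
E
```

```text
t: 81.88
tool_pos: [0.5785, -0.0419, 0.0964]
ee_rot: [[-0.006, -0.083, -0.997], [0.0, -0.997, 0.083], [-1.0, 0.0, 0.006]]
force: [-1.2, -0.6, -3.4]
opening: 0.0104
t: 82.0
tool_pos: [0.5807, -0.0418, 0.0989]
ee_rot: [[-0.0, -0.083, -0.997], [-0.0, -0.997, 0.083], [-1.0, 0.0, 0.0]]
force: [0.9, 0.1, -3.3]
opening: 0.0104
[ 0.5811165  -0.04176033  0.09943942] -94.72742907444997
```

View pics/l3.png

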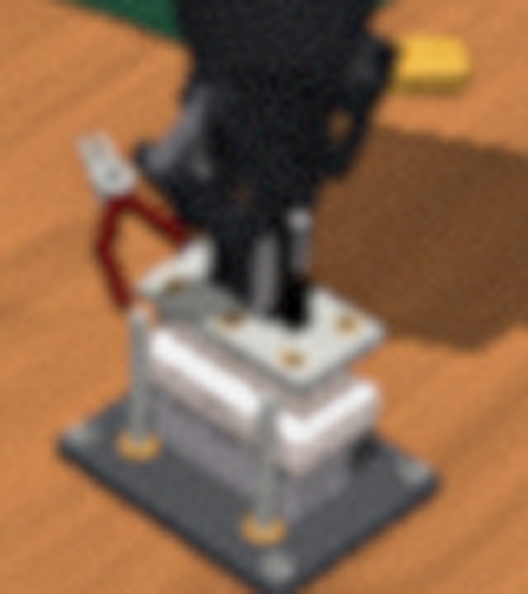

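```bash
python3 -m jog '255 -.0008 0 -.012 0 0 0;255 0 0 -.006 0 0 0;255 0 0 0 0 0 0;255 0 0 0 0 0 0'; python3 -m jog '255 0 0 -.0015 0 0 0;255 0 0 0 0 0 0';python3 -m jog '255 0 0 -.001 0 0 0;255 0 0 0 0 0 0'
```

```text
t: 82.55
tool_pos: [0.58, -0.0412, 0.081]
ee_rot: [[0.0, -0.082, -0.997], [-0.0, -0.997, 0.082], [-1.0, -0.0, -0.0]]
force: [-0.2, 0.3, -3.4]
opening: 0.0102
t: 82.8
tool_pos: [0.5799, -0.0412, 0.0795]
ee_rot: [[0.0, -0.082, -0.997], [-0.0, -0.997, 0.082], [-1.0, 0.0, -0.0]]
force: [0.1, 0.7, -3.6]
opening: 0.0106
t: 83.05
tool_pos: [0.5799, -0.0412, 0.0784]
ee_rot: [[-0.0, -0.082, -0.997], [0.0, -0.997, 0.082], [-1.0, -0.0, 0.0]]
force: [-0.1, -0.0, -3.4]
opening: 0.0102
```

```bash
python3 -m jog '255 0 0 -.001 0 0 0;255 0 0 0 0 0 0';python3 -m jog '255 0 0 -.0007 0 0 0;255 0 0 0 0 0 0'
```

```text
t: 83.3
tool_pos: [0.5798, -0.0412, 0.0774]
ee_rot: [[-0.0, -0.082, -0.997], [0.0, -0.997, 0.082], [-1.0, -0.0, 0.0]]
force: [0.1, -0.4, -3.4]
opening: 0.0104
t: 83.55
tool_pos: [0.5799, -0.0412, 0.0769]
ee_rot: [[0.0, -0.082, -0.997], [0.0, -0.997, 0.082], [-1.0, -0.0, -0.0]]
force: [-0.8, 0.0, -2.0]
opening: 0.0102
```

```bash
python3 -m jog '150 0 0 0 0 0 0;150 0 0 0 0 0 0;150 0 0 0 0 0 0;150 0 0 .04 0 0 0;255 0 0 .04 0 0 0;255 -.05 -.05 0 0 0 0;255 -.05 -.05 0 0 0 0;255 0 -.05 0 0 0 0;255 0 -.05 0 0 0 0;255 0 0 0 0 0 0'; python3 - <<'E'
from h import *
d=grab("side"); crop(d,238,140,70,75,8,"m1")
t=grab("top"); crop(t,236,160,60,60,9,"m1t")
E
```

```text
t: 84.8
tool_pos: [0.4917, -0.2328, 0.1572]
ee_rot: [[0.002, -0.086, -0.996], [-0.001, -0.996, 0.086], [-1.0, 0.001, -0.002]]
force: [-0.6, 0.1, -0.5]
opening: -0.0003
```

View pics/m1.png

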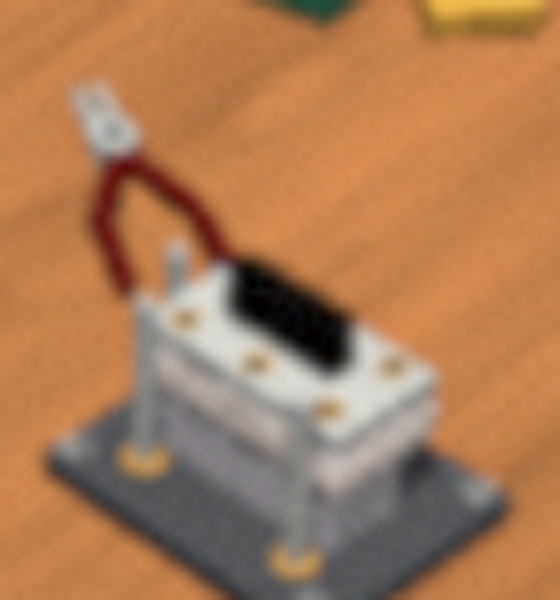

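View pics/m1t.png

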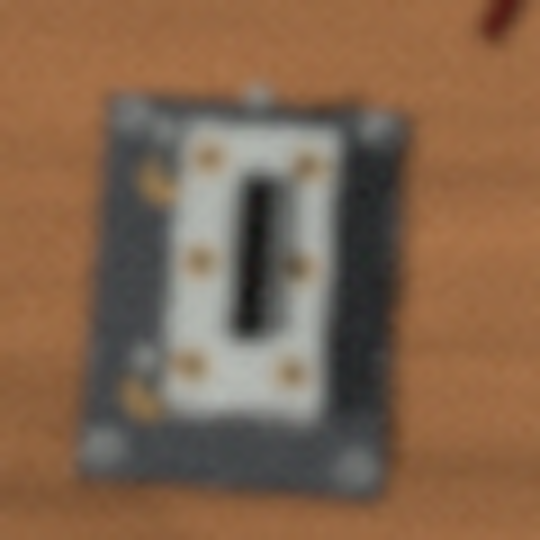

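```bash
python3 -m jog '255 .0062 .049 0 0 0 0;255 .0062 .049 0 0 0 0;255 .0062 .049 0 0 0 0;255 .0062 .049 0 0 0 0;255 0 0 0 0 0 0;255 0 0 -.06 0 0 0;255 0 0 -.05 0 0 0;255 0 0 0 0 0 0;255 0 0 0 0 0 0'; python3 - <<'E'
from h import *
s=read_state(); print(s["tool_pos"],np.degrees(np.arctan2(s["ee_rot"][1,1],s["ee_rot"][0,1])))
d=grab("side"); crop(d,238,130,80,90,7,"n1")
E
```

```text
t: 86.02
tool_pos: [0.517, -0.0337, 0.048]
ee_rot: [[0.001, -0.082, -0.997], [-0.0, -0.997, 0.082], [-1.0, 0.0, -0.001]]
force: [0.2, 0.6, 0.1]
opening: -0.0001
[ 0.51695311 -0.03365204  0.04800871] -94.68305221885424
```

View pics/n1.png

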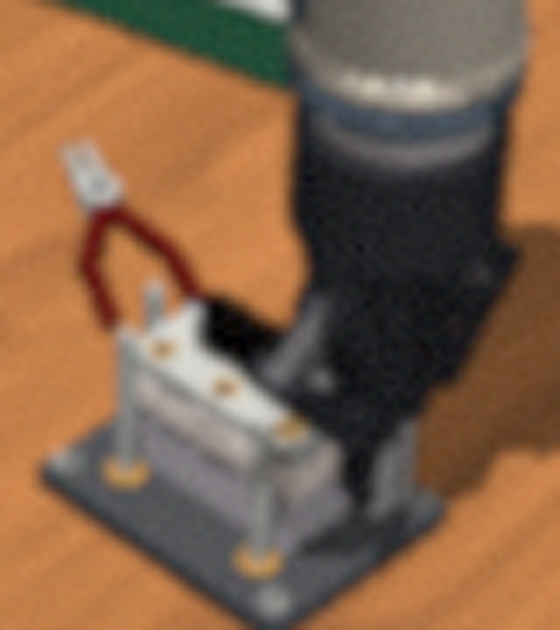

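```bash
python3 -m jog '255 0 0 -.006 0 0 0;255 .003 -.0002 0 0 0 0;255 .003 -.0002 0 0 0 0;255 0 0 0 0 0 0'; python3 -m jog '255 .001 -.0001 0 0 0 0;255 .001 -.0001 0 0 0 0;255 0 0 0 0 0 0'; python3 -m jog '255 .001 -.0001 0 0 0 0;255 .001 -.0001 0 0 0 0;255 0 0 0 0 0 0'
```

```text
t: 86.58
tool_pos: [0.5229, -0.0341, 0.0411]
ee_rot: [[0.001, -0.082, -0.997], [-0.0, -0.997, 0.082], [-1.0, 0.0, -0.001]]
force: [0.2, -0.3, 0.3]
opening: 0.0003
t: 86.95
tool_pos: [0.5243, -0.0342, 0.0407]
ee_rot: [[-0.0, -0.082, -0.997], [-0.0, -0.997, 0.082], [-1.0, 0.0, 0.0]]
force: [-0.4, 0.8, 0.4]
opening: 0.0002
t: 87.32
tool_pos: [0.5257, -0.0343, 0.0407]
ee_rot: [[-0.001, -0.082, -0.997], [0.0, -0.997, 0.082], [-1.0, -0.0, 0.001]]
force: [-2.6, 0.2, 2.6]
opening: -0.0001
```

```bash
for i in 1; do :; done; python3 -m jog '255 .001 -.0001 0 0 0 0;255 .0005 0 0 0 0 0;255 0 0 0 0 0 0'; python3 -m jog '255 .001 -.0001 0 0 0 0;255 .0005 0 0 0 0 0;255 0 0 0 0 0 0'
```

```text
t: 87.7
tool_pos: [0.5262, -0.0344, 0.0406]
ee_rot: [[-0.003, -0.082, -0.997], [0.0, -0.997, 0.082], [-1.0, -0.0, 0.003]]
force: [-6.2, -0.1, 4.2]
opening: -0.0002
t: 88.08
tool_pos: [0.5278, -0.0345, 0.0406]
ee_rot: [[-0.003, -0.082, -0.997], [0.0, -0.997, 0.082], [-1.0, -0.0, 0.003]]
force: [-6.0, 0.2, 5.0]
opening: 0.0002
```

```bash
python3 -m jog '255 .001 -.0001 0 0 0 0;255 0 0 0 0 0 0'; python3 -m jog '255 .001 -.0001 0 0 0 0;255 0 0 0 0 0 0';python3 -m jog '255 .001 -.0001 0 0 0 0;255 0 0 0 0 0 0'; python3 - <<'E'
from h import *
d=grab("side"); crop(d,238,150,60,60,10,"n2")
E
```

```text
t: 88.32
tool_pos: [0.5281, -0.0345, 0.0405]
ee_rot: [[-0.004, -0.082, -0.997], [0.0, -0.997, 0.082], [-1.0, -0.0, 0.004]]
force: [-7.2, 1.6, 6.2]
opening: -0.0001
t: 88.58
tool_pos: [0.5282, -0.0345, 0.0404]
ee_rot: [[-0.006, -0.082, -0.997], [0.001, -0.997, 0.082], [-1.0, -0.0, 0.006]]
force: [-10.1, 0.4, 8.0]
opening: -0.0001
t: 88.82
tool_pos: [0.5284, -0.0345, 0.0403]
ee_rot: [[-0.008, -0.082, -0.997], [0.001, -0.997, 0.082], [-1.0, -0.0, 0.008]]
force: [-11.3, 1.0, 9.9]
opening: 0.0
```

View pics/n2.png

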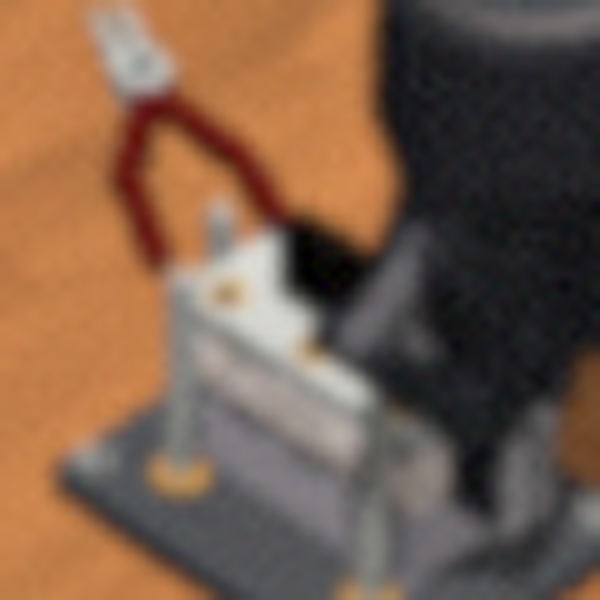

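```bash
python3 -m jog '255 -.015 .001 0 0 0 0;255 -.005 0 0 0 0 0;255 0 -.02 .05 0 0 .1745;255 0 -.03 .045 0 0 .1745;255 .02 0 0 0 0 .1745;255 .025 0 0 0 0 .1745;255 .025 0 0 0 0 .1745;255 0 0 0 0 0 .1745;255 0 0 0 0 0 .1745;255 0 0 0 0 0 .1745'; python3 -m jog '255 0 0 0 0 0 .1745;255 0 0 0 0 0 0;255 0 0 0 0 0 0'; python3 - <<'E'
from h import *
s=read_state(); print(s["tool_pos"],np.degrees(np.arctan2(s["ee_rot"][1,1],s["ee_rot"][0,1])))
d=grab("side"); crop(d,238,140,80,80,8,"n3")
E
```

```text
t: 90.12
tool_pos: [0.5827, -0.084, 0.1358]
ee_rot: [[0.001, 0.969, -0.248], [-0.0, -0.248, -0.969], [-1.0, 0.001, -0.0]]
force: [0.9, -0.2, 0.0]
opening: -0.0
t: 90.5
tool_pos: [0.5825, -0.084, 0.1358]
ee_rot: [[0.001, 0.996, -0.085], [-0.0, -0.085, -0.996], [-1.0, 0.001, 0.0]]
force: [0.2, 0.5, 0.6]
opening: -0.0001
[ 0.5824891  -0.08396037  0.13584732] -4.903586878402994
```

View pics/n3.png

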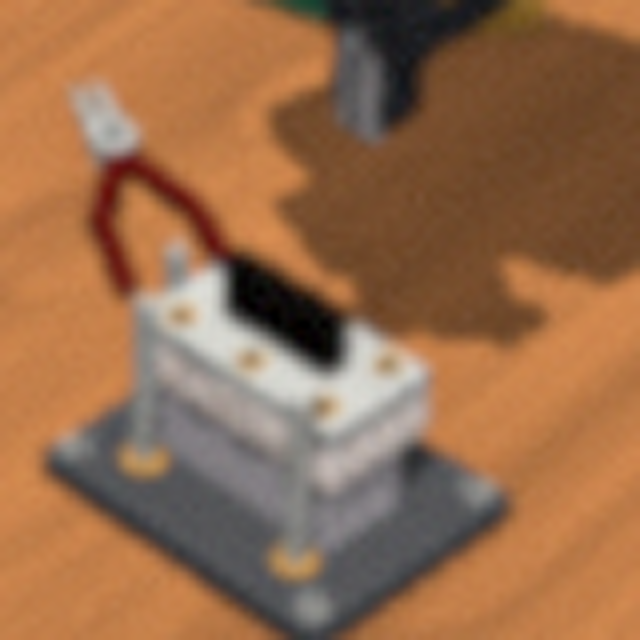

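```bash
python3 -m jog '255 -.003 -.003 -.045 0 0 .003;255 0 0 -.045 0 0 0;255 0 0 -.005 0 0 0;255 0 0 0 0 0 0'; python3 -m jog '255 .0004 .005 0 0 0 0;255 0 0 0 0 0 0'; python3 -m jog '255 .0001 .002 0 0 0 0;255 0 0 0 0 0 0';python3 -m jog '255 .0001 .0015 0 0 0 0;255 0 0 0 0 0 0'
```

```text
t: 91.05
tool_pos: [0.5798, -0.087, 0.0414]
ee_rot: [[0.0, 0.997, -0.08], [-0.0, -0.08, -0.997], [-1.0, 0.0, 0.0]]
force: [-0.3, -0.1, 0.5]
opening: 0.0002
t: 91.3
tool_pos: [0.5808, -0.0816, 0.0423]
ee_rot: [[0.003, 0.997, -0.079], [-0.0, -0.079, -0.997], [-1.0, 0.003, 0.0]]
force: [-0.2, 0.6, 0.6]
opening: -0.0002
t: 91.55
tool_pos: [0.58, -0.0798, 0.0412]
ee_rot: [[0.001, 0.997, -0.079], [-0.0, -0.079, -0.997], [-1.0, 0.001, 0.0]]
force: [-0.2, -0.3, -0.0]
opening: -0.0006
t: 91.8
tool_pos: [0.5798, -0.0783, 0.0407]
ee_rot: [[-0.0, 0.997, -0.079], [0.0, -0.079, -0.997], [-1.0, -0.0, -0.0]]
force: [0.7, 1.1, -1.0]
opening: 0.0002
```

```bash
python3 -m jog '255 .0001 .0015 0 0 0 0;255 0 0 0 0 0 0'; python3 -m jog '255 .0001 .001 0 0 0 0;255 0 0 0 0 0 0'; python3 -m jog '255 .0001 .001 0 0 0 0;255 0 0 0 0 0 0'; python3 -m jog '255 .0001 .001 0 0 0 0;255 0 0 0 0 0 0'
```

```text
t: 92.05
tool_pos: [0.58, -0.0768, 0.0407]
ee_rot: [[-0.0, 0.997, -0.079], [0.0, -0.079, -0.997], [-1.0, -0.0, -0.0]]
force: [0.1, -0.6, -0.2]
opening: -0.0001
t: 92.3
tool_pos: [0.5799, -0.0762, 0.0407]
ee_rot: [[-0.0, 0.997, -0.079], [-0.0, -0.079, -0.997], [-1.0, -0.0, 0.0]]
force: [0.3, -3.4, -0.3]
opening: -0.0
t: 92.55
tool_pos: [0.5801, -0.0751, 0.0407]
ee_rot: [[-0.0, 0.997, -0.079], [-0.0, -0.079, -0.997], [-1.0, -0.0, 0.0]]
force: [-1.2, -4.1, -0.5]
opening: 0.0003
t: 92.8
tool_pos: [0.5802, -0.0748, 0.0408]
ee_rot: [[-0.0, 0.997, -0.079], [-0.001, -0.079, -0.997], [-1.0, -0.0, 0.001]]
force: [-1.8, -9.1, -0.5]
opening: -0.0002
```

```bash
python3 -m jog '255 .0001 .001 0 0 0 0;255 0 0 0 0 0 0'; python3 -m jog '255 .0001 .001 0 0 0 0;255 0 0 0 0 0 0'; python3 - <<'E'
from h import *
d=grab("side"); crop(d,238,140,80,80,8,"n4")
E
```

```text
t: 93.05
tool_pos: [0.5802, -0.0747, 0.0408]
ee_rot: [[-0.0, 0.997, -0.079], [-0.002, -0.079, -0.997], [-1.0, -0.0, 0.002]]
force: [-2.1, -14.5, -0.6]
opening: 0.0001
t: 93.3
tool_pos: [0.5802, -0.0747, 0.0408]
ee_rot: [[-0.0, 0.997, -0.078], [-0.003, -0.078, -0.997], [-1.0, 0.0, 0.003]]
force: [-3.4, -19.4, -1.5]
opening: -0.0
```

View pics/n4.png

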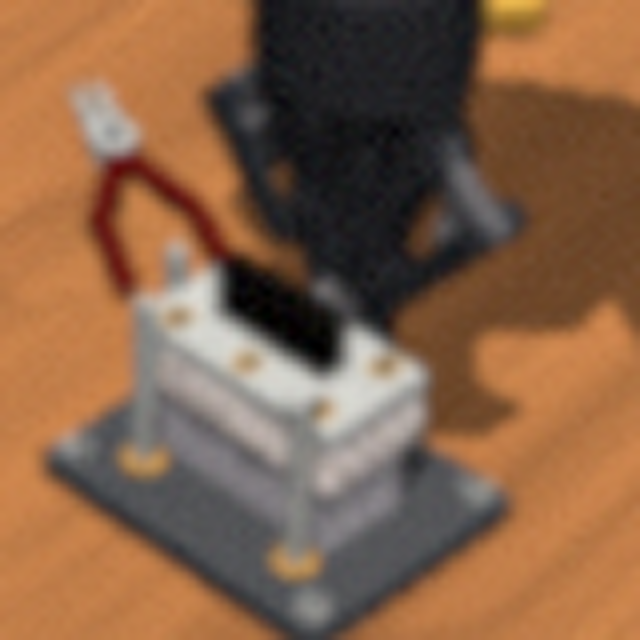

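```bash
python3 -m jog '255 -.0005 -.008 0 0 0 0;255 0 0 -.011 0 0 0;255 0 0 0 0 0 0;255 .0002 .003 0 0 0 0;255 .0001 .0015 0 0 0 0;255 0 0 0 0 0 0'; python3 -m jog '255 .0001 .0015 0 0 0 0;255 .0001 .001 0 0 0 0;255 0 0 0 0 0 0'; python3 -m jog '255 .0001 .001 0 0 0 0;255 0 0 0 0 0 0'
```

```text
t: 94.1
tool_pos: [0.5802, -0.0758, 0.0298]
ee_rot: [[-0.0, 0.997, -0.078], [-0.001, -0.078, -0.997], [-1.0, -0.0, 0.001]]
force: [-0.3, -5.5, -1.8]
opening: 0.0001
t: 94.48
tool_pos: [0.5803, -0.0754, 0.03]
ee_rot: [[-0.0, 0.997, -0.078], [-0.003, -0.078, -0.997], [-1.0, 0.0, 0.003]]
force: [-2.6, -18.5, -1.0]
opening: -0.0002
t: 94.72
tool_pos: [0.5803, -0.0753, 0.03]
ee_rot: [[-0.0, 0.997, -0.078], [-0.004, -0.078, -0.997], [-1.0, 0.0, 0.004]]
force: [-2.6, -24.1, -0.2]
opening: -0.0002
```

```bash
python3 -m jog '255 -.0007 -.009 0 0 0 0;255 0 0 .013 .0698 -.0057 0;255 0 0 0 0 0 0;255 .0002 .003 0 0 0 0;255 .0001 .0015 0 0 0 0;255 0 0 0 0 0 0'; python3 -m jog '255 .0001 .0015 0 0 0 0;255 0 0 0 0 0 0'; python3 -m jog '255 .0001 .001 0 0 0 0;255 0 0 0 0 0 0'
```

```text
t: 95.48
tool_pos: [0.58, -0.0757, 0.0425]
ee_rot: [[0.005, 0.997, -0.078], [0.07, -0.078, -0.995], [-0.998, -0.0, -0.07]]
force: [0.1, 0.1, -0.5]
opening: 0.0
t: 95.72
tool_pos: [0.5802, -0.0748, 0.0427]
ee_rot: [[0.005, 0.997, -0.079], [0.07, -0.079, -0.994], [-0.998, -0.0, -0.07]]
force: [0.0, -1.0, 0.1]
opening: 0.0002
t: 95.98
tool_pos: [0.5803, -0.0745, 0.0427]
ee_rot: [[0.006, 0.997, -0.079], [0.069, -0.079, -0.994], [-0.998, 0.0, -0.069]]
force: [-1.3, -4.8, 0.1]
opening: 0.0001
```

```bash
python3 -m jog '255 .0001 .001 0 0 0 0;255 0 0 0 0 0 0'; python3 -m jog '255 .0001 .001 0 0 0 0;255 0 0 0 0 0 0'; python3 -m jog '255 -.0008 -.01 0 0 0 0;255 -.0008 -.01 .0 -.0698 .0057 0;255 0 -.01 .06 0 0 -.1745;255 0 -.0 .04 0 0 -.1745;255 -.03 0 0 0 0 -.1745;255 -.03 0 0 0 0 -.1745;255 0 .035 0 0 0 -.1745;255 0 .035 0 0 0 -.1745;255 0 0 0 0 0 -.1745;255 0 0 0 0 0 -.1745'; python3 -m jog '255 0 0 0 0 0 -.1745;255 0 0 0 0 0 0;255 0 0 0 0 0 0'; python3 - <<'E'
from h import *
s=read_state(); print(s["tool_pos"],np.degrees(np.arctan2(s["ee_rot"][1,1],s["ee_rot"][0,1])))
d=grab("side"); crop(d,238,140,80,80,8,"n5")
E
```

```text
t: 96.22
tool_pos: [0.5804, -0.0743, 0.0427]
ee_rot: [[0.006, 0.997, -0.079], [0.068, -0.079, -0.995], [-0.998, 0.0, -0.068]]
force: [-1.7, -9.5, -0.7]
opening: 0.0004
t: 96.48
tool_pos: [0.5804, -0.0742, 0.0427]
ee_rot: [[0.006, 0.997, -0.078], [0.067, -0.079, -0.995], [-0.998, 0.0, -0.067]]
force: [-2.1, -14.9, -0.9]
opening: 0.0002
t: 97.72
tool_pos: [0.519, -0.0312, 0.143]
ee_rot: [[0.0, 0.09, -0.996], [0.001, -0.996, -0.09], [-1.0, -0.001, -0.0]]
force: [-0.8, -0.0, -0.3]
opening: -0.0003
t: 98.1
tool_pos: [0.519, -0.0319, 0.1428]
ee_rot: [[0.0, -0.076, -0.997], [0.0, -0.997, 0.076], [-1.0, -0.0, -0.0]]
force: [0.5, -1.1, 0.2]
opening: -0.0004
[ 0.51900878 -0.03187819  0.14281954] -94.33178535577383
```

View pics/n5.png

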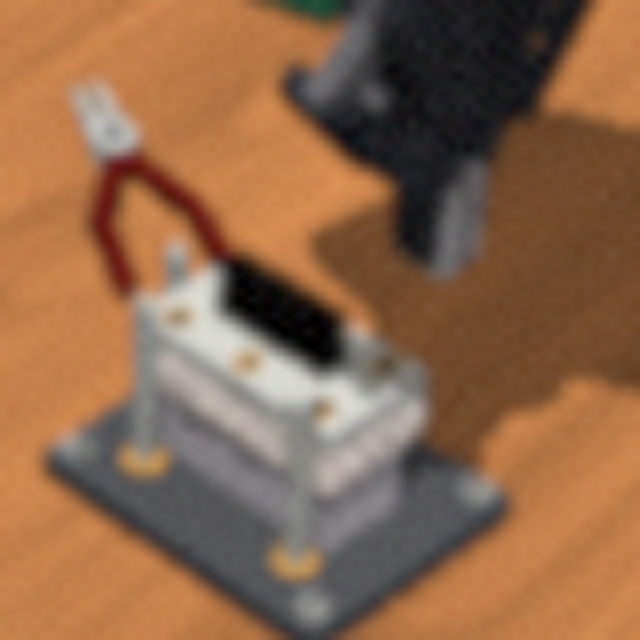

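```bash
python3 -m jog '255 -.002 -.002 -.05 0 0 -.007;255 0 0 -.045 0 0 0;255 0 0 -.005 0 0 0;255 0 0 0 0 0 0;255 .005 -.0004 0 0 0 0;255 .003 -.0003 0 0 0 0;255 0 0 0 0 0 0'; python3 -m jog '255 .0015 -.0001 0 0 0 0;255 0 0 0 0 0 0'; python3 -m jog '255 .001 -.0001 0 0 0 0;255 0 0 0 0 0 0'; python3 -m jog '255 .001 -.0001 0 0 0 0;255 0 0 0 0 0 0'
```

```text
t: 99.02
tool_pos: [0.526, -0.0347, 0.0437]
ee_rot: [[0.002, -0.086, -0.996], [-0.0, -0.996, 0.086], [-1.0, 0.0, -0.002]]
force: [0.3, 0.3, 0.3]
opening: -0.0002
t: 99.28
tool_pos: [0.5266, -0.0347, 0.0429]
ee_rot: [[0.0, -0.086, -0.996], [-0.0, -0.996, 0.086], [-1.0, -0.0, -0.0]]
force: [0.4, -0.1, 1.0]
opening: 0.0002
t: 99.52
tool_pos: [0.5275, -0.0348, 0.0427]
ee_rot: [[-0.0, -0.086, -0.996], [0.0, -0.996, 0.086], [-1.0, -0.0, 0.0]]
force: [0.2, -0.8, 0.5]
opening: 0.0002
t: 99.78
tool_pos: [0.5283, -0.0349, 0.0427]
ee_rot: [[-0.0, -0.086, -0.996], [0.0, -0.996, 0.086], [-1.0, 0.0, 0.0]]
force: [-0.8, 0.7, -0.1]
opening: 0.0001
```

```bash
python3 -m jog '255 .001 -.0001 0 0 0 0;255 0 0 0 0 0 0'; python3 -m jog '255 .001 -.0001 0 0 0 0;255 0 0 0 0 0 0'; python3 -m jog '255 .001 -.0001 0 0 0 0;255 0 0 0 0 0 0'; python3 -m jog '255 .001 -.0001 0 0 0 0;255 0 0 0 0 0 0'
```

```text
t: 100.02
tool_pos: [0.5284, -0.0349, 0.0426]
ee_rot: [[-0.002, -0.086, -0.996], [0.0, -0.996, 0.086], [-1.0, -0.0, 0.002]]
force: [-5.0, 0.5, 2.8]
opening: 0.0001
t: 100.28
tool_pos: [0.5284, -0.0349, 0.0426]
ee_rot: [[-0.004, -0.086, -0.996], [0.0, -0.996, 0.086], [-1.0, -0.0, 0.004]]
force: [-7.8, 0.5, 6.4]
opening: 0.0001
t: 100.52
tool_pos: [0.5284, -0.0349, 0.0424]
ee_rot: [[-0.006, -0.086, -0.996], [0.001, -0.996, 0.086], [-1.0, -0.0, 0.006]]
force: [-11.3, 0.9, 8.1]
opening: 0.0002
t: 100.78
tool_pos: [0.5284, -0.0349, 0.0423]
ee_rot: [[-0.008, -0.086, -0.996], [0.001, -0.996, 0.086], [-1.0, -0.0, 0.008]]
force: [-13.5, 1.0, 10.8]
opening: -0.0004
```

```bash
python3 -m jog '255 -.008 .0007 0 0 0 0;255 -.004 .0003 0 -.0057 -.0698 0;255 0 0 0 0 0 0;255 .004 -.0003 0 0 0 0;255 .002 -.0002 0 0 0 0;255 0 0 0 0 0 0'; python3 -m jog '255 .001 -.0001 0 0 0 0;255 0 0 0 0 0 0'; python3 -m jog '255 .001 -.0001 0 0 0 0;255 0 0 0 0 0 0'; python3 -m jog '255 .001 -.0001 0 0 0 0;255 0 0 0 0 0 0'
```

```text
t: 101.52
tool_pos: [0.5274, -0.0349, 0.0428]
ee_rot: [[0.07, -0.086, -0.994], [-0.006, -0.996, 0.086], [-0.998, -0.0, -0.071]]
force: [-0.6, -0.4, -0.7]
opening: 0.0002
t: 101.78
tool_pos: [0.5276, -0.0349, 0.0427]
ee_rot: [[0.07, -0.086, -0.994], [-0.006, -0.996, 0.086], [-0.998, -0.0, -0.07]]
force: [-0.3, 0.1, 0.8]
opening: 0.0003
t: 102.02
tool_pos: [0.5286, -0.035, 0.0428]
ee_rot: [[0.07, -0.086, -0.994], [-0.006, -0.996, 0.086], [-0.998, -0.0, -0.07]]
force: [0.5, 0.3, -0.2]
opening: -0.0001
t: 102.28
tool_pos: [0.5288, -0.035, 0.0427]
ee_rot: [[0.068, -0.086, -0.994], [-0.006, -0.996, 0.086], [-0.998, -0.0, -0.069]]
force: [-3.2, 0.2, 1.5]
opening: -0.0001
```

```bash
python3 -m jog '255 .001 -.0001 0 0 0 0;255 0 0 0 0 0 0'; python3 -m jog '255 .0015 -.0001 0 0 0 0;255 0 0 0 0 0 0';  python3 -m jog '255 -.01 .0008 0 0 0 0;255 -.01 .0008 0 .0057 .0698 0;255 0 0 .05 0 0 0;255 0 0 .05 0 0 0;255 -.04 -.04 0 0 0 0;255 0 -.06 0 0 0 0;255 0 -.06 0 0 0 0;255 0 0 0 0 0 0'; python3 - <<'E'
from h import *
np.set_printoptions(precision=1,suppress=True)
d=grab("side"); crop(d,240,150,60,60,10,"o1")
t=grab("top"); crop(t,236,160,60,60,10,"o1t"); cv2.imwrite("pics/o1full.png",t["bgr"])
U=up(t)
for k in blobs(masks(U,"light"),(240*4,165*4,50*4,50*4),2000): print(rect(U,k,.070))
E
```

```text
t: 102.52
tool_pos: [0.5289, -0.0351, 0.0425]
ee_rot: [[0.066, -0.086, -0.994], [-0.005, -0.996, 0.086], [-0.998, -0.0, -0.067]]
force: [-6.7, 0.4, 4.5]
opening: 0.0003
t: 102.78
tool_pos: [0.5289, -0.035, 0.0422]
ee_rot: [[0.064, -0.086, -0.994], [-0.005, -0.996, 0.086], [-0.998, -0.0, -0.064]]
force: [-10.7, 1.2, 6.8]
opening: -0.0004
t: 103.78
tool_pos: [0.4727, -0.1976, 0.1433]
ee_rot: [[0.003, -0.091, -0.996], [-0.002, -0.996, 0.091], [-1.0, 0.001, -0.003]]
force: [0.2, 0.8, 0.5]
opening: -0.0
(array([582.9, -38.2]), 94.98884582519531, 52.005741119384766, -4.272010803222656)
```

View pics/o1.png

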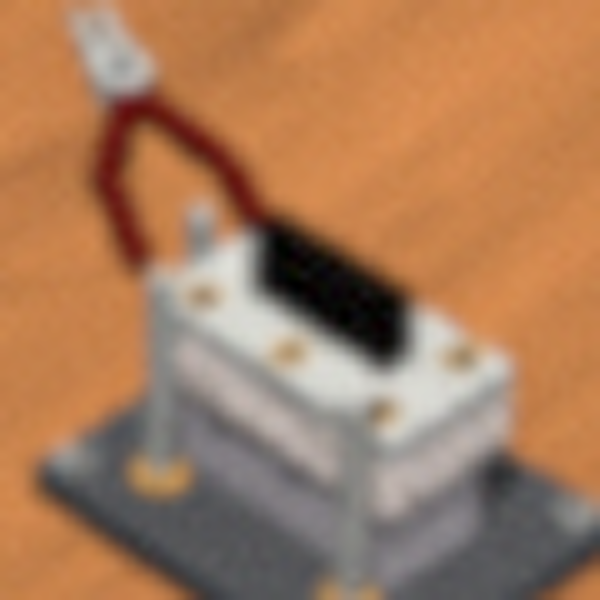

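View pics/o1t.png

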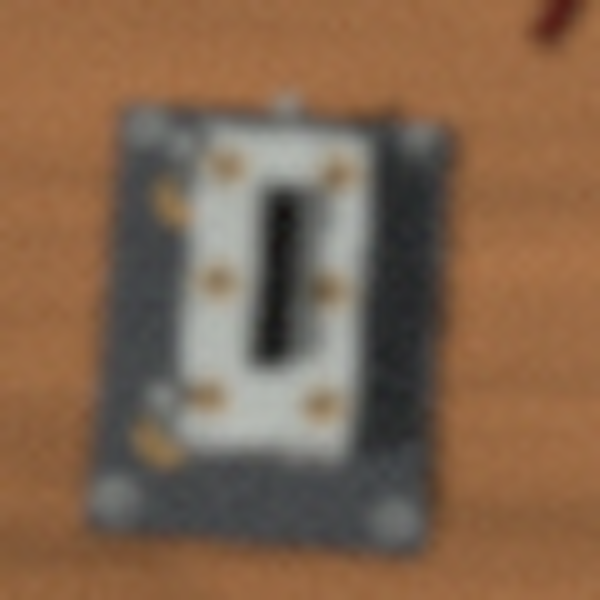

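View pics/o1full.png

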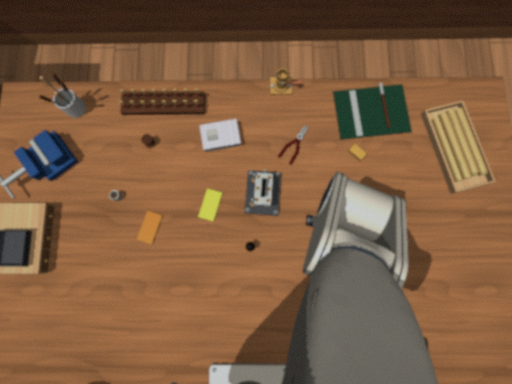

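The pictures show all four layers flush on the bed, with the plate against the three pins. Nothing moved when I tapped the end again (at x ≈ 0.5284 m), and the other things are where they were. I'm handing in the job.

```bash
python3 -c "
from station import ticket; print(ticket.job_done())"
```

```text
the job is handed in; nothing more can be done
None
```

I handed the job in at about 104 s. The backing block is home in the pocket, and all three white blanks present are on the bed with the drill plate on top, grip bar up. The stack is tapped up against the pins.

**What went wrong:** When I placed the third blank it caught and the pile slid off the bed on the -y side. I dragged the blanks flat on the bench, moved the drill plate aside to make room, and restacked them one by one. The drill plate also shifted about 3 cm during this; I can't say whether that was the announced knock or the gripper.

**Last checks:**
- **Backing:** The press met firm contact at z = 43.5 mm, the height of a block fully home (pushed to about 30 N). It still looked home after the spill, before the blanks were restacked over it; I couldn't check it afterwards.
- **Taps:** Both open sides stopped firmly, with the tool upright and with its tip leading to reach the lowest blank. The -y side took 15–24 N. Upright stops differed by 0.6 mm between two heights, probably from the finger's shape. The -x side took 11–14 N, and a second tap stopped at the same place.
- **Pictures:** The layers look flush, the plate lies along the side pins at about -4.3° (the jig is at about -4.7°), and the bystanders and look-alikes look undisturbed. At 2–3 mm per pixel, the pictures alone can't show gaps smaller than about a millimetre.

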